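# Mix the grit and turn the glazed tiles over with the forked spatula

### The arm

A 6-joint arm with a two-finger parallel gripper is mounted at the origin on the work surface; the furniture and walls round the work are solid. World frame = base frame: x ahead of the robot, y to its left, z up, the work surface at z = 0. Lengths are in m, angles in degrees, forces in N, time in s.
With the tool pointing down it reaches from about 0.4 to 0.825 m from the base axis. Payload 7 kg.
Tool frame: the origin (TCP) lies at the centre of the arm's flange, where the gripper is bolted on; the fingertips stand 178 mm ahead of it and the grasp point (between the pads) lies 159 mm ahead of it; x points along the fingers, y is the direction in which the jaws open and shut, and the axes are right-handed (so a half turn about x gives the same grasp; the last joint's range is limited). The gripper opens to 88 mm and grips with 3 to 60 N. Pads are 19 mm wide; open, the fingers measure 130 mm over their backs; the gripper's body (78 mm by 193 mm) begins 47 mm behind the grasp point.
Start: joints at [16.507, 20.546, 0.682, 0, -70.136, -16.507], TCP at [0.675, -0, 0.405] pointing down, gripper open.
Joint ranges: [-176.03, 176.03], [-82.01, 121.73], [-58.28, 71.71], [-173.87, 95.51], [-174.79, -0.11], [-173.66, 173.66]. Speed limits (degrees/s): [136.94, 136.94, 172.46, 180, 180, 180].

### API

Orientations are given as [roll, pitch, yaw] about the fixed x, y, z axes, in that order (R = Rz(yaw) Ry(pitch) Rx(roll)).
In Python, from plant import ctrl gives the robot as it stands. The module is installed in compiled form; this text tells all that it offers.
- The arm moves only by the shell command python3 -m inch 'ROWS'. ROWS is JSON, one flat list of numbers, 7 for each row, row after row: the shift along the tool's x, y, z in m, then the turn, a rotation vector about the tool's x, y, z in degrees, then the finger opening in m, from 0 to 0.0876. In form: [dx, dy, dz, rx, ry, rz, hand, dx, dy, dz, rx, ry, rz, hand, ...]. A call has 1 to 20 rows; each row shifts and turns the pose as measured when the row begins, along the tool's axes as they then stand; what a row does not reach is not made up. A row lasts 1/8 s, in which the tool goes at most 62.5 mm and 10.7 degrees, less where a joint would pass 70% of its speed; a pose out of reach is approached as far as the arm can. A call with a gripper value outside its range is refused whole. The fingers move at their own pace and stop on an object; the grip force is fixed at half the most. Time passes only in rows, so rows that do not move let the fingers close. It gives the time, the measured TCP pose, the force and the opening at its end, in the units of the state.
- ctrl.get_obs(): the state, without advancing time (a new reading comes with each control period).
- ctrl.snapshot(name): name is "scene" or "side" or "wrist"; returns a dict with "color" (420x560x3 uint8, red, green, blue), "depth" (420x560 float32, m along the optical axis (not along the pixel's ray), 0 where there is no reading), "K" (3x3 intrinsics, pixels), "position" and "attitude" of the camera in the world; the wrist camera has in their place "hand_eye" (4x4, takes a point from camera to tool coordinates, whose origin is the TCP and whose axes are the tool frame's). Camera axes: x right, y up, looking along -z (the intrinsics and any distortion apply to the point x, -y, -z); pixel columns grow to the right and rows downward; lengths in m; the calibration is good to about 2 mm. A picture is of the moment at which its call begins: read the wrist's pose just before it.
- ctrl.close_job(): hands the job in, once; it reports no verdict.
The state is a dict: "clock": time; "joint_pos": joint angles; "qvel": joint speeds; "tau": joint torques, N m; "tool_pos": TCP position; "orientation": TCP orientation; "force": force on the tool from outside, world axes, zero at the start; "moment": the same for the moment, N m; "opening": finger opening in m.
Only numpy, scipy, OpenCV 4.12 (cv2) and the standard library are available. Lean on these libraries where they do the work, as an engineer would, in place of code of your own. Each camera call takes 0.05 s, during which the arm holds its last target.

### The job

Get the glazed tiles ready for grinding their backs. Mix the grit: press the white jar down on the shaker's sprung dish until it is fully down, keep it there for a good second, and stand the jar back in the middle of its cork mat. With the forked spatula, lift each tile off its post and turn it over onto the grey felt of the stand, so that every tile lies flat on the felt, bare clay side up; their edges are tacky, so the gripper itself must not touch a tile, and at the end put the spatula back in its rest as it was.

Things in the scene. Friction and masses are not known exactly. Their poses are not given: they have to be found in the camera images.
- white_jar_center (a point): white lidded jar of polishing grit, a plain upright cylinder 66 mm in diameter and 68 mm high, about 0.25 kg. Position: its centre, 34 mm above its underside; z up. It starts on the cork mat
- white_jar: the same white jar; position: centre of its underside
- jar_mat: cork mat for the jar, 140 x 140 mm, 3 mm thick, fixed. Position: centre of its underside on the bench. The mat and the shaker may have swapped places
- shaker_dish (a point): the shaker's sprung dish: a black round pad on a grey 130 mm square housing. Position: centre of the dish floor, 60 mm above the bench when up; the floor is 82 mm in diameter inside a rim 5 mm high. Moves straight down with the joint shaker_pad
- shaker_pad (a joint): travel of the sprung dish, 0 = up, 0.012 m = fully down. Spring: about 2 N to start it, about 10.5 N to hold it fully down
- shaker: the shaker: grey housing 130 x 130 mm, 39 mm high, fixed; position: centre of its underside
- felt_top (a point): fixed plywood stand with a grey felt deck 130 x 540 mm (x by y), on two legs: point at the deck's centre, on the felt, 80 mm above the bench; x points away from the robot (give or take its yaw), y along the length to the left. Three upright posts stand on it at y = -225, -50 and +125 mm (x = 0): 20 mm thick with 26 mm rubber caps, cap tops 65 mm above the felt
- spatula_fork (a point): forked steel spatula, 0.26 kg: point on the fork's upper face where a carried tile's centre belongs. x from handle to tips, y left, z up out of the upper face. Fork 4 mm thick; two tines 20 mm wide (y = 20 to 40 mm on either side) from x = -35 to +50 mm; the 40 mm slot between them is open in front and clears a post. All y, x here are from this point
- spatula: the same spatula; origin on its under face, 4 mm below spatula_fork. Left edge (y = 40 to 44 mm): fence 12 mm high above the upper face, x = -61 to +40 mm. Cross fence 10 mm high at x = -40 to -43 mm. Right side open. Rolled toward the fence (left edge down), a tile stands on the fence at a quarter turn, then topples off turned over, its centre about 40 mm left of the fork's axis
- spatula_grip (a point): point on the spatula's handle axis, 115 mm behind spatula_fork and 2 mm below it, near the balance point. Handle: dark wood, regular octagon 22 mm across flats (some upright, some at 45 degrees: grip it from above or tilted 45 degrees to either side about its axis), from 70 to 210 mm behind the fork point
- spatula_rest: fixed wooden rest that holds the spatula level. A cross-bar with side horns carries the fork's heel plate 52 mm behind the fork point, 78 mm above the bench; a notch 30 mm wide carries the handle 190 mm behind it; 120 mm of handle between them are free. Base 190 x 70 mm. Position: on the bench below the fork's place; x toward the tips
- rest_fork (a point): where spatula_fork lies when the spatula is in its rest, 82 mm above the bench; same axes as the spatula's
- tile_0_center (a point): square tile, 70 x 70 x 9 mm, 70 g, one face glazed blue, the other bare red-brown clay, tacky sealed edges. Position: its centre. Axes: z is normal to the faces and points out of the blue face (up at the start), x and y along the sides. It starts lying blue face up, centred to a few mm and squared to about 0.1 rad, on the right-hand post (y = -225 mm) of the felt stand. May be absent
- tile_0: the same tile 0; origin at the centre of its bare face
- tile_1_center (a point): square tile, 70 x 70 x 9 mm, 70 g, one face glazed blue, the other bare red-brown clay, tacky sealed edges. Position: its centre. Axes: z is normal to the faces and points out of the blue face (up at the start), x and y along the sides. It starts lying blue face up, centred to a few mm and squared to about 0.1 rad, on the middle post (y = -50 mm) of the felt stand. May be absent
- tile_1: the same tile 1; origin at the centre of its bare face
- tile_2_center (a point): square tile, 70 x 70 x 9 mm, 70 g, one face glazed blue, the other bare red-brown clay, tacky sealed edges. Position: its centre. Axes: z is normal to the faces and points out of the blue face (up at the start), x and y along the sides. It starts lying blue face up, centred to a few mm and squared to about 0.1 rad, on the left-hand post (y = +125 mm) of the felt stand. May be absent
- tile_2: the same tile 2; origin at the centre of its bare face

How it is judged (in metres and radians):
On the way, in this order (a step that is already met when the one before it is completed fails the run):
1. the jar presses the shaker's dish fully down for a second (value of joint shaker_pad above 0.01 m and contact force between white_jar and shaker above 4 N), for 0.8 s.
2. the jar stands in the middle of its cork mat again, upright and released (horizontal distance between white_jar_center and jar_mat below 0.035 m and height (world z) of white_jar_center below 0.041 m and angle between white_jar_center's own z axis and vertical below 0.08 rad and contact force between the fingers and white_jar below 0.1 N), for 0.2 s.
At the end, for the whole second after the job is handed in: Each tile present lies still and flat on the felt, bare side up, its centre 10 mm or more inside the deck's edges; the jar stands upright, released, within 35 mm of its mat's middle; the spatula lies still in its rest, within 20 mm and 0.12 rad of how it was (all of step 2 and distance between spatula_fork and rest_fork below 0.02 m and angle between spatula_fork's own z axis and vertical below 0.12 rad and angle between the x axis of spatula_fork and the x axis of rest_fork, either way round below 0.15 rad and linear speed of each of spatula, tile_0, tile_1, tile_2 below 0.02 m/s and angle between each of tile_0_center, tile_1_center, tile_2_center's own z axis and vertical above 3.04 rad and x of tile_0_center in the frame of felt_top between -0.055 and 0.055 m and y of tile_0_center in the frame of felt_top between -0.26 and 0.26 m and z of each of tile_0_center, tile_1_center, tile_2_center in the frame of felt_top below 0.008 m and x of tile_1_center in the frame of felt_top between -0.055 and 0.055 m and y of tile_1_center in the frame of felt_top between -0.26 and 0.26 m and x of tile_2_center in the frame of felt_top between -0.055 and 0.055 m and y of tile_2_center in the frame of felt_top between -0.26 and 0.26 m); the robot touches nothing.
It fails at once if the gripper or arm touches a tile (contact force between any of the fingers, the arm and tile_0 above 0.3 N or contact force between any of the fingers, the arm and tile_1 above 0.3 N or contact force between any of the fingers, the arm and tile_2 above 0.3 N).
Of tile_0, tile_1, tile_2 only 2 to 3 are there at a start; the rules pass over those that are not, and their reading is None.
At some moment in a run one of white_jar may be knocked a few centimetres aside while the robot is not near it.
It also fails if it takes over 208 s, if anything falls off the work surface, if the arm or the gripper's body presses on something with over 40 N, if the wrist force passes 120 N, or if a joint passes its speed limit or range.

## Working session

There is one attempt and no reset: what is moved stays moved. The work goes in short steps, Python scripts to look and compute and a shell command to move; the robot and the scene stay as the last step left them, time stands still between calls to the robot, and variables do not carry over. Pictures are saved under pics/ and viewed, and the job is handed in when it is done.

```bash
mkdir -p pics
cat > h.py <<'E'
import numpy as np, cv2
from plant import ctrl
from scipy.spatial.transform import Rotation as R
def snap(name, fn=None):
    o=ctrl.get_obs(); s=ctrl.snapshot(name)
    if name=='wrist':
        T=np.eye(4); T[:3,:3]=R.from_euler('xyz',o['orientation'],degrees=True).as_matrix(); T[:3,3]=o['tool_pos']
        s['T']=T@np.array(s['hand_eye'])
    if fn: cv2.imwrite('pics/'+fn, s['color'][:,:,::-1])
    return s
E
python3 - <<'E'
from h import *
print(ctrl.get_obs())
for n in ['scene','side','wrist']:
    s=snap(n,n+'0.png'); print(n,{k:v for k,v in s.items() if k not in('color','depth')})
E
```

```text
{'clock': 0.0, 'joint_pos': array([ 1.65087648e+01,  2.05914642e+01,  6.35966359e-01, -2.08206503e-02,
       -7.01362540e+01, -1.65077067e+01]), 'qvel': array([ 0.03531578, -0.07129183, -0.03403498, -0.0174469 ,  0.02432385,
       -0.0742077 ]), 'tau': array([-8.00930356e-04, -5.82726967e+01,  2.93058443e+01,  6.99745238e+00,
        6.93249181e-03, -2.06530804e-04]), 'tool_pos': array([6.74815514e-01, 2.63698828e-05, 4.03736576e-01]), 'orientation': array([  94.46718319,   89.90618303, -175.53884899]), 'force': array([-0.35796423, -0.3108697 , -0.28823867]), 'moment': array([ 0.02124577, -0.01666686,  0.03155063]), 'opening': 0.08729004693100155}
scene {'K': array([[434.63248579,   0.        , 280.34236543],
       [  0.        , 434.63248579, 211.59297762],
       [  0.        ,   0.        ,   1.        ]]), 'position': array([-0.23561285, -0.64710816,  0.7351434 ]), 'attitude': array([ 57.3843341 ,  -0.54528082, -51.8816753 ])}
side {'K': array([[415.39394306,   0.        , 274.74145174],
       [  0.        , 415.39394306, 202.56078015],
       [  0.        ,   0.        ,   1
[... 298 characters left out ...]
'hand_eye': array([[ 9.51958367e-04,  3.01319255e-01, -9.53522837e-01,
         2.02761319e-02],
       [ 9.99999547e-01, -2.93840494e-04,  9.05503365e-04,
         2.68176831e-05],
       [-7.33802175e-06, -9.53523267e-01, -3.01319398e-01,
        -8.22523456e-02],
       [ 0.00000000e+00,  0.00000000e+00,  0.00000000e+00,
         1.00000000e+00]]), 'T': array([[-9.99999832e-01, -2.32832690e-04,  5.30441611e-04,
         6.74761206e-01],
       [ 6.22797614e-05, -9.53575940e-01, -3.01152656e-01,
        -8.22541474e-02],
       [ 5.75934541e-04, -3.01152572e-01,  9.53575795e-01,
         3.83538699e-01],
       [ 0.00000000e+00,  0.00000000e+00,  0.00000000e+00,
         1.00000000e+00]])}
```

View pics/scene0.png

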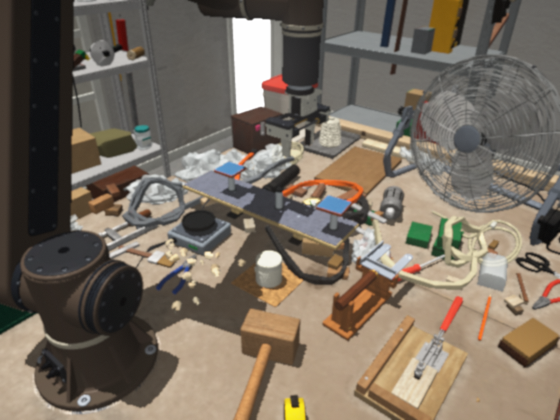

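View pics/side0.png

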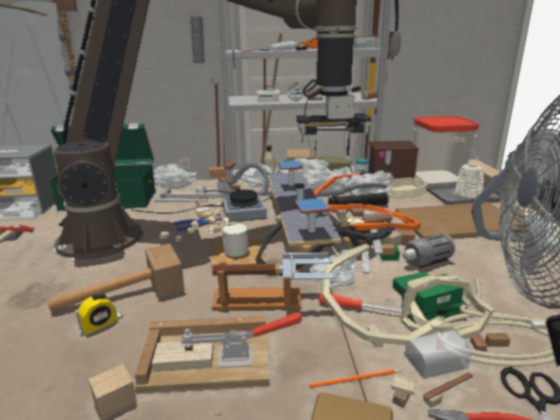

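View pics/wrist0.png

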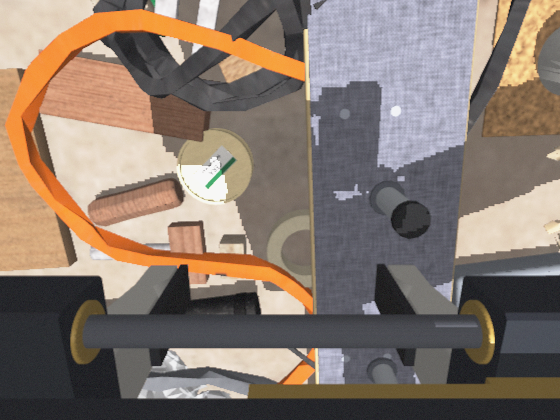

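The scene view shows blue tiles on the left post (230,168) and right post (332,205), none on the middle post (279,197). The jar stands on its cork mat (270,270), the shaker is at (200,228) and the spatula lies in its rest (375,275). Next I'll measure these.

```bash
cat >> h.py <<'E'
def pts(s):
    K=s['K'];d=s['depth'];h,w=d.shape
    u,v=np.meshgrid(np.arange(w),np.arange(h))
    c=np.stack([(u-K[0,2])/K[0,0]*d,-(v-K[1,2])/K[1,1]*d,-d],-1)
    M=cam(s)
    return c@M[:3,:3].T+M[:3,3]
def cam(s):
    if 'T' in s: return s['T']
    M=np.eye(4);M[:3,:3]=R.from_euler('xyz',s['attitude'],degrees=True).as_matrix();M[:3,3]=s['position'];return M
def ray(s,u,v,z):
    K=s['K'];M=cam(s);d=M[:3,:3]@np.array([(u-K[0,2])/K[0,0],-(v-K[1,2])/K[1,1],-1]);t=(z-M[2,3])/d[2];return M[:3,3]+t*d
E
python3 - <<'E'
from h import *
for n in ['scene','side']:
    s=snap(n); P=pts(s); np.save('/tmp/%s_P.npy'%n,P); np.save('/tmp/%s_c.npy'%n,s['color'])
    hsv=cv2.cvtColor(s['color'],cv2.COLOR_RGB2HSV)
    ok=(s['depth']>0)&(P[...,0]>0.2)&(P[...,0]<1.1)&(abs(P[...,1])<0.6)
    blue=cv2.inRange(hsv,(98,90,60),(125,255,255))>0
    n_,lab,st,ce=cv2.connectedComponentsWithStats((blue&ok).astype(np.uint8))
    for i in range(1,n_):
        if st[i,4]>30:
            m=lab==i; print(n,'blue',st[i],np.median(P[m],0).round(4))
    white=(hsv[...,1]<40)&(hsv[...,2]>150)&ok
    n_,lab,st,ce=cv2.connectedComponentsWithStats(white.astype(np.uint8))
    for i in range(1,n_):
        if st[i,4]>150:
            m=lab==i; q=P[m]; print(n,'white',st[i],np.median(q,0).round(3),q.min(0).round(3),q.max(0).round(3))
    cv2.imwrite('pics/%s_zoom.png'%n, cv2.resize(s['color'][150:350,170:430] if n=='scene' else s['color'][140:320,170:430],None,fx=3,fy=3,interpolation=cv2.INTER_CUBIC)[:600,:800,::-1])
E
```

```text
scene blue [217 162  27  13 189] [0.5746 0.1698 0.1546]
scene blue [318 196  32  17 304] [ 0.5952 -0.175   0.1546]
scene blue [157 266  26  24 104] [0.2489 0.0775 0.0107]
scene blue [173 280  12  14  54] [0.2362 0.0292 0.0113]
scene white [236 144  50  43 737] [0.83  0.263 0.061] [ 0.613 -0.001 -0.004] [1.032 0.379 0.259]
scene white [ 171  148   82   60 1923] [0.612 0.349 0.079] [ 0.506  0.084 -0.002] [0.93  0.503 0.155]
scene white [143 183  32  18 299] [0.449 0.376 0.048] [0.414 0.336 0.027] [0.496 0.399 0.078]
scene white [281 211  60  34 768] [ 0.565 -0.115  0.08 ] [ 0.529 -0.223  0.077] [ 0.647 -0.032  0.084]
scene white [ 98 221  46  25 231] [0.269 0.326 0.016] [ 0.224  0.291 -0.003] [0.336 0.399 0.021]
scene white [167 222  62  24 180] [0.368 0.118 0.035] [ 0.348  0.082 -0.002] [0.485 0.256 0.04 ]
scene white [ 353  227   61   52 1230] [ 0.6   -0.315  0.08 ] [ 0.505 -0.395 -0.003] [ 0.773 -0.179  0.097]
scene white [257 250  25  19 359] [ 0.4   -0.122  0.071] [ 0.367 -0.151 -0.002] [ 0.506 -0.032  0.075]
scene white [479 253  29  39 597] [ 0.756 -0.555  0.043] [ 0.714 -0.592 
[... 557 characters left out ...]
[340 172  50  13 311] [0.849 0.272 0.064] [0.763 0.214 0.035] [0.938 0.308 0.078]
side white [222 223  26  12 230] [ 0.401 -0.125  0.072] [ 0.353 -0.153 -0.001] [0.431 0.069 0.075]
side white [361 251   9  23 156] [ 0.727 -0.22   0.007] [ 0.709 -0.263 -0.001] [ 0.745 -0.162  0.01 ]
side white [ 279  253   80   34 1209] [ 0.596 -0.324  0.081] [ 0.502 -0.398 -0.002] [ 0.712 -0.163  0.095]
side white [362 303  40  10 171] [ 0.709 -0.407  0.013] [ 0.671 -0.437 -0.001] [ 0.754 -0.376  0.024]
side white [ 407  330   65   29 1211] [ 0.768 -0.563  0.044] [ 0.715 -0.589 -0.001] [ 0.845 -0.482  0.047]
side white [219 345  33  22 314] [ 0.412 -0.551  0.022] [ 0.383 -0.561  0.019] [ 0.44  -0.511  0.033]
```

View pics/scene_zoom.png

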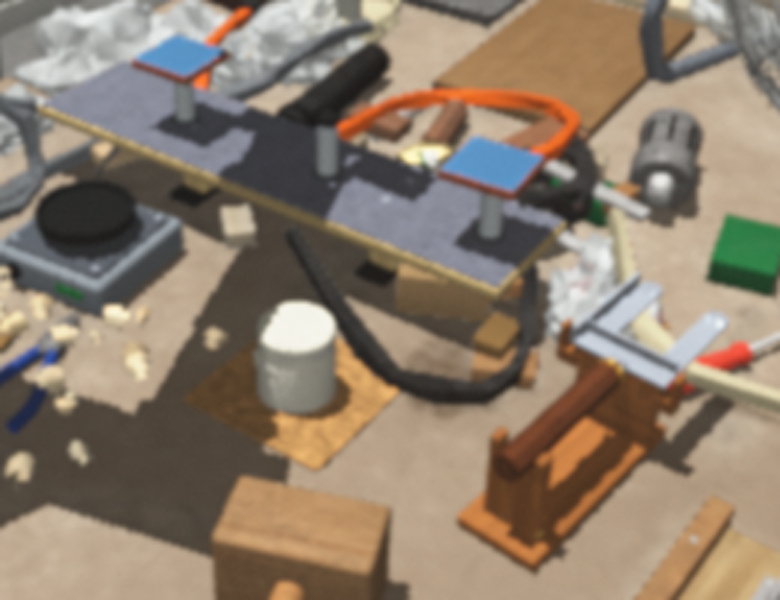

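View pics/side_zoom.png

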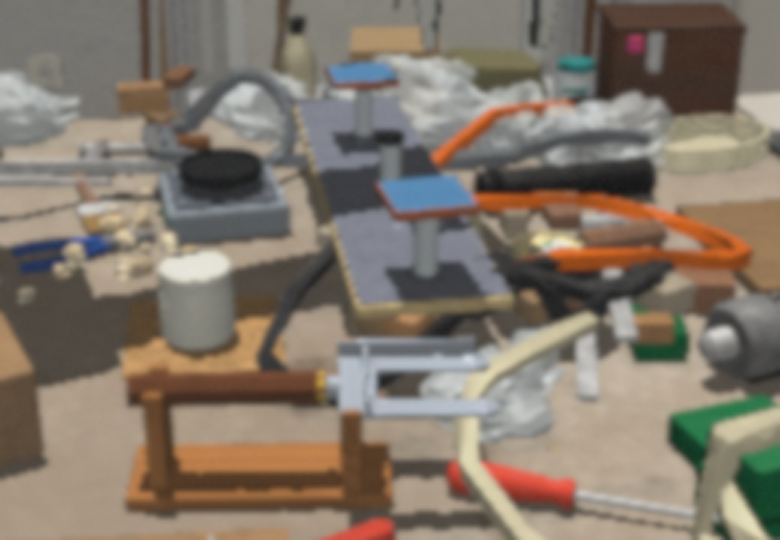

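Tile tops read 0.155 m (bench + 80 + 65 + 9 = 154 mm, agrees) and the jar top 0.071 m (also agrees). Now the dish, mat and spatula.

Run:
```python
from h import *
for n in ['scene','side']:
    s=snap(n); P=pts(s); hsv=cv2.cvtColor(s['color'],cv2.COLOR_RGB2HSV)
    X,Y,Z=P[...,0],P[...,1],P[...,2]
    def show(name,m):
        if m.sum()<5: print(n,name,m.sum());return
        q=P[m]; r=cv2.minAreaRect((q[:,:2]*1000).astype(np.float32)); print(n,name,m.sum(),q.mean(0).round(4),np.median(q,0).round(4),'rect',np.round(r[0],1),np.round(r[1],1),round(r[2],1))
    nr=(X>0.3)&(X<0.6)&(Y>0.0)&(Y<0.3)
    show('dish',nr&(hsv[...,2]<70)&(Z>0.05)&(Z<0.072)&(X<0.5))
    show('housing',(X>0.3)&(X<0.52)&(Y>0.02)&(Y<0.28)&(Z>0.03)&(Z<0.044))
    show('mat',(X>0.28)&(X<0.52)&(Y>-0.26)&(Y<0)&(Z>-0.004)&(Z<0.008)&(hsv[...,1]>115)&(hsv[...,0]<20)&(hsv[...,2]>60))
    show('jartop',(X>0.33)&(X<0.47)&(Y>-0.19)&(Y<-0.05)&(Z>0.067)&(Z<0.076))
    show('deck',(X>0.45)&(X<0.72)&(Y>-0.3)&(Y<0.4)&(Z>0.076)&(Z<0.084)&(hsv[...,1]<60))
    st=(X>0.46)&(X<0.75)&(Y>-0.42)&(Y<-0.22)
    show('fork',st&(Z>0.077)&(Z<0.086)&(hsv[...,1]<70))
    show('fence',st&(Z>0.088)&(Z<0.1)&(hsv[...,1]<90))
    show('handle',(X>0.25)&(X<0.56)&(Y>-0.42)&(Y<-0.22)&(Z>0.083)&(Z<0.097))
```

```text
scene dish 581 [0.4185 0.1468 0.0608] [0.4179 0.1466 0.0606] rect [420.8 148.6] [93.4 88.5] 35.9
scene housing 776 [0.3999 0.1272 0.0373] [0.3874 0.1168 0.0378] rect [414.5 182.5] [131.8 200.5] 8.7
scene mat 1162 [ 0.3846 -0.1327  0.0032] [ 0.3731 -0.1453  0.0032] rect [ 418.6 -140. ] [165.6 183.1] 2.0
scene jartop 366 [ 0.3988 -0.121   0.0713] [ 0.3982 -0.1221  0.0714] rect [ 400.2 -119.5] [63.4 61.1] 38.2
scene deck 4083 [0.5818 0.0262 0.0803] [0.5779 0.0078 0.0803] rect [613.8  56.5] [260.9 692.8] 5.3
scene fork 642 [ 0.5554 -0.3487  0.0821] [ 0.5529 -0.3479  0.0822] rect [ 566.8 -306.4] [173.7 113.5] 86.6
scene fence 161 [ 0.544  -0.3305  0.0918] [ 0.5306 -0.3145  0.0918] rect [ 544.9 -322.4] [118.   78.7] 41.5
scene handle 797 [ 0.4585 -0.3453  0.0885] [ 0.4604 -0.3467  0.0888] rect [ 465.  -356.3] [202.3 104.4] 9.9
side dish 290 [0.4175 0.1399 0.0614] [0.4162 0.1365 0.0614] rect [418.8 146.4] [83.9 90.8] 1.6
side housing 483 [0.4162 0.1184 0.0378] [0.415  0.1105 0.0387] rect [401.9 181.2] [149.3 208.5] 7.7
side mat 415 [ 0.4061 -0.155   0.0041] [ 0.4147 -0.161   0.0041] rect [ 406.5 -141.6] [104.7 132. ] 88.7
side jartop 233 [ 0.4    -0.1259  0.0718] [ 0.3998 -0.1275  0.0722] rect [ 400.9 -121.4] [65.5 59.8] 70.4
side deck 2480 [ 0.5846 -0.0096  0.0809] [ 0.5727 -0.0688  0.081 ] rect [609.5  91.1] [264.4 627. ] 5.0
side fork 818 [ 0.5591 -0.3451  0.0824] [ 0.557  -0.3413  0.0825] rect [ 568.  -309.1] [197.4 120.5] 81.3
side fence 204 [ 0.5497 -0.3243  0.0917] [ 0.5426 -0.314   0.0917] rect [ 535.3 -330.7] [134.3  80.3] 42.0
side handle 836 [ 0.4633 -0.3475  0.0884] [ 0.4681 -0.3512  0.0887] rect [ 460.1 -348.6] [108.7 198.9] 89.3
```

```bash
python3 -m inch '[0,0.051,-0.024,0,0,0,0.0876,0,0.051,-0.024,0,0,0,0.0876,0,0.051,-0.024,0,0,0,0.0876,0,0.051,-0.024,0,0,0,0.0876,0,0.051,-0.024,0,0,0,0.0876,0,0,0,0,0,0,0.0876]'
python3 - <<'E'
from h import *
s=snap('wrist','w1.png'); print(ctrl.get_obs()['force'])
E
```

```text
clock: 1.1
tool_pos: [0.4121, -0.123, 0.4029]
orientation: [120.9, 89.9, -149.0]
force: [1.0, -0.7, 0.5]
opening: 0.0874
[ 0.67362778 -0.12540144  0.1274574 ]
```

View pics/w1.png

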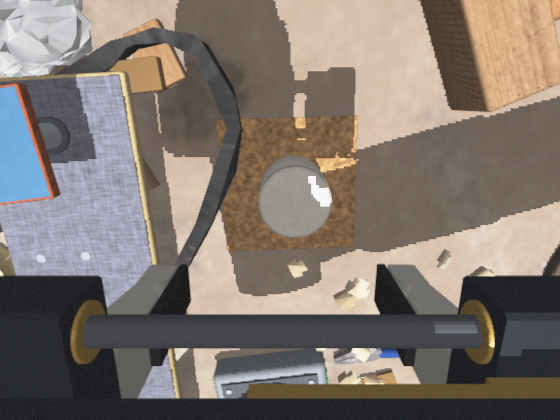

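The wrist view shows the jar lid centred at about (297,198) and the mat's edges at rows 117–248, columns ~224–357. The fingers don't hide either.

Run:
```python
from h import *
s=snap('wrist'); P=pts(s); hsv=cv2.cvtColor(s['color'],cv2.COLOR_RGB2HSV)
X,Y,Z=P[...,0],P[...,1],P[...,2]
m=(Z>0.064)&(Z<0.078)&(abs(X-.4)<.06)&(abs(Y+.12)<.06)
q=P[m]; (c,r)=cv2.minEnclosingCircle((q[:,:2]*1000).astype(np.float32)); print('jar top',np.median(q,0),c,r)
cn=max(cv2.findContours(m.astype(np.uint8),0,1)[0],key=cv2.contourArea); (c,r)=cv2.minEnclosingCircle(cn); print(c,r, ray(s,*c,0.071))
for a in [(357,117),(355,248),(230,248),(222,117)]: print(a, ray(s,*a,0.003).round(4), P[a[1]+3,a[0]-3 if a[0]>300 else a[0]+5].round(4))
m=(hsv[...,1]>120)&(hsv[...,0]<20)&(Z<0.008)&(abs(X-.4)<.1)&(abs(Y+.12)<.1)&(Z>0.0015)
q=P[m]; print(m.sum(),np.percentile(q,[0.5,99.5],axis=0).round(4))
# deck near edge
```

```text
jar top [ 0.4007605  -0.1217702   0.07100105] (400.3694152832031, -119.92542266845703) 32.313941955566406
(297.2445373535156, 201.0242156982422) 36.46207046508789 [ 0.40074363 -0.12176878  0.071     ]
(357, 117) [ 0.34   -0.1896  0.003 ] [ 0.3428 -0.1868  0.0033]
(355, 248) [ 0.3336 -0.0503  0.003 ] [ 3.36e-01 -4.54e-02 -1.00e-04]
(230, 248) [ 0.4712 -0.0501  0.003 ] [ 0.4663 -0.045  -0.0006]
(222, 117) [ 0.4735 -0.1894  0.003 ] [ 0.467  -0.1871  0.0142]
109 [[ 0.3381 -0.19    0.0015]
 [ 0.4682 -0.0493  0.004 ]]
```

```bash
cat >> h.py <<'E'
def cur():
    o=ctrl.get_obs(); return np.array(o['tool_pos']),R.from_euler('xyz',o['orientation'],degrees=True)
def plan(p=None,Rt=None,grasp=None):
    "tool-frame shift to TCP p (or grasp point), and rotvec deg to Rt"
    p0,R0=cur()
    if Rt is None: Rt=R0
    if grasp is not None: p=np.array(grasp)-Rt.as_matrix()[:,0]*0.159
    if p is None: p=p0
    print('shift',R0.inv().apply(np.array(p)-p0).round(4),'turn',np.degrees((R0.inv()*Rt).as_rotvec()).round(2))
def Rxy(x,y):
    x=np.array(x,float);x/=np.linalg.norm(x);y=np.array(y,float);y-=x*(x@y);y/=np.linalg.norm(y)
    return R.from_matrix(np.stack([x,y,np.cross(x,y)],1))
E
python3 - <<'E'
from h import *
s=snap('wrist'); P=pts(s).reshape(-1,3)
q=P[(abs(P[:,0]-.4)<.11)&(abs(P[:,1]+.121)<.025)&(P[:,2]>.008)&(P[:,2]<0.2)&(np.hypot(P[:,0]-.4005,P[:,1]+.121)>.036)]
for x in np.arange(.3,.5,.01):
    k=q[(q[:,0]>=x)&(q[:,0]<x+.01)]
    if len(k): print(round(x,2),len(k),k[:,2].max().round(3))
plan(grasp=[0.4005,-0.121,0.048],Rt=Rxy([0,0,-1],[-1,0,0])); print(cur()[1].as_matrix().round(3))
E
```

```text
0.45 23 0.012
0.46 256 0.024
0.47 460 0.03
0.48 320 0.031
0.49 55 0.031
shift [0.1958 0.0151 0.0011] turn [ 0.13 -0.07 -0.06]
[[-0.001 -1.    -0.002]
 [-0.001 -0.002  1.   ]
 [-1.     0.001 -0.001]]
```

```bash
python3 -m inch '[0.05,0.008,0,0,0,0,0.0876,0.05,0.007,0,0,0,0,0.0876,0.04,0,0,0,0,0,0.0876,0.02,0,0,0,0,0,0.0876,0,0,0,0,0,0,0.0876,0,0,0,0,0,0,0.0876]'
python3 - <<'E'
from h import *
plan(grasp=[0.4005,-0.121,0.056],Rt=Rxy([0,0,-1],[-1,0,0])); print(cur()[0])
E
```

```text
clock: 2.0
tool_pos: [0.4076, -0.1194, 0.2386]
orientation: [-174.3, 89.9, -83.9]
force: [0.3, 0.3, 0.5]
opening: 0.0876
shift [ 0.0236  0.0071 -0.0015] turn [ 0.38 -0.14  0.01]
[ 0.40760177 -0.11944254  0.23857016]
```

```bash
python3 -m inch '[0.008,0.007,-0.0015,0,0,0,0.0876,0.006,0.001,0,0,0,0,0.0876,0.006,0,0,0,0,0,0.0876,0.003,0,0,0,0,0,0.0876,0,0,0,0,0,0,0.0876]'
python3 - <<'E'
from h import *
plan(grasp=[0.4005,-0.121,0.056],Rt=Rxy([0,0,-1],[-1,0,0])); print(cur()[0])
E
```

```text
clock: 2.62
tool_pos: [0.4002, -0.1209, 0.216]
orientation: [-110.6, 89.7, -20.2]
force: [-0.7, -0.0, 0.4]
opening: 0.0875
shift [ 0.001  -0.0003 -0.0001] turn [ 0.39 -0.1   0.27]
[ 0.40016486 -0.12094678  0.21600724]
```

```bash
python3 -m inch '[0,0,0,0,0,0,0.05,0,0,0,0,0,0,0.05,0,0,0,0,0,0,0.05,0,0,0,0,0,0,0.05]'; python3 -m inch '[-0.02,0,0,0,0,0,0.05,-0.03,0,0,0,0,0,0.05,-0.04,0,0,0,0,0,0.05,0,0,0,0,0,0,0.05]'
python3 - <<'E'
from h import *
snap('scene','s2.png'); print(cur()[0])
E
```

```text
clock: 3.12
tool_pos: [0.4003, -0.1209, 0.2163]
orientation: [-108.4, 89.7, -18.0]
force: [0.1, -0.7, -2.2]
opening: 0.0655
clock: 3.62
tool_pos: [0.399, -0.1208, 0.3076]
orientation: [-143.9, 89.9, -53.6]
force: [-0.7, 0.3, -1.9]
opening: 0.0651
[ 0.39815015 -0.12084891  0.30601377]
```

View pics/s2.png

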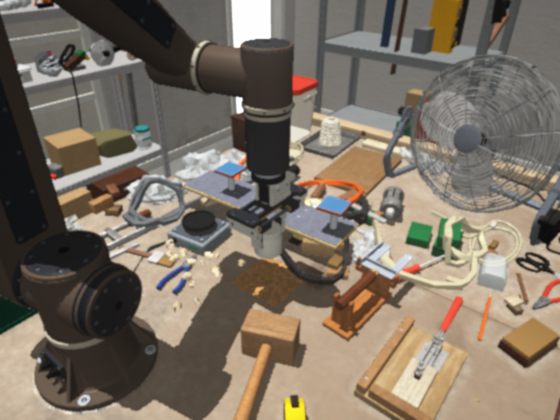

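Jar lifted. The two fixed views put the dish at (0.4198, 0.1475) and agree to 2 mm; the fit has 8 mm of play. Carrying the jar over it.

```bash
python3 -m inch '[-0.01,-0.005,0.05,0,0,0,0.05,0,-0.005,0.055,0,0,0,0.05,0,-0.005,0.055,0,0,0,0.05,0,-0.005,0.055,0,0,0,0.05,0,0,0.05,0,0,0,0.05,0,0,0,0,0,0,0.05,0,0,0,0,0,0,0.05]'
python3 - <<'E'
from h import *
plan(p=[0.4198,0.1475,0.290],Rt=Rxy([0,0,-1],[-1,0,0])); print(cur()[0])
for n in['scene','side']: snap(n,n+'3.png')
snap('wrist','w3.png')
E
```

```text
clock: 4.55
tool_pos: [0.4143, 0.1503, 0.307]
orientation: [118.4, 89.1, -151.6]
force: [-0.0, -0.8, -1.9]
opening: 0.0655
shift [ 0.0169 -0.0057 -0.0027] turn [-0.   -0.43 -0.8 ]
[0.41434014 0.15029337 0.30696991]
```

View pics/w3.png

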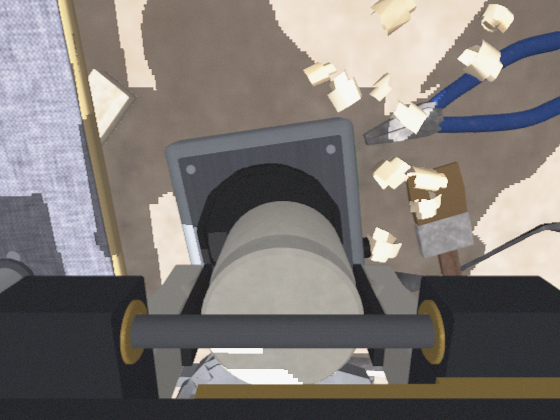

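The wrist view shows the housing's far corners (167,148) and (353,120), and the dish rim's top edge at (270,163).

Run:
```python
from h import *
s=snap('wrist'); P=pts(s); X,Y,Z=P[...,0],P[...,1],P[...,2]
m=(Z>0.062)&(Z<0.068)&(abs(X-.42)<.06)&(abs(Y-.147)<.06)&(s['color'].max(2)<75)
q=P[m]; print(m.sum(),q.min(0),q.max(0))
# outer rim circle by rays: silhouette points
im=((s['color'].max(2)<60)&(Z>0.05)&(Z<0.07)).astype(np.uint8)
ed=[]
for c in range(215,340,5):
    r=np.where(im[100:250,c])[0]
    if len(r): ed.append(ray(s,c,100+r[0],0.065)[:2])
ed=np.array(ed); A=np.c_[2*ed,np.ones(len(ed))]; x=np.linalg.lstsq(A,(ed**2).sum(1),rcond=None)[0]; print('circle',x[:2],np.sqrt(x[2]+x[:2]@x[:2]))
for n in['scene','side']:
    s=snap(n);P=pts(s); X,Y,Z=P[...,0],P[...,1],P[...,2]
    m=(Z>0.0635)&(Z<0.067)&(abs(X-.42)<.06)&(abs(Y-.147)<.06)&(s['color'].max(2)<90)
    q=P[m]; print(n,m.sum(),q.min(0),q.max(0)) if m.any() else 0
```

```text
2037 [0.37237466 0.10204438 0.0620094 ] [0.46556978 0.16978181 0.06676858]
circle [0.41916992 0.14607809] 0.044162984449104936
scene 72 [0.37319662 0.10402208 0.06352582] [0.46689871 0.18994828 0.06674858]
side 66 [0.37327214 0.10075679 0.06351359] [0.46419641 0.19003534 0.06696734]
```

```bash
python3 -m inch '[0.01,-0.005,-0.0038,0,-0.4,-0.8,0.05,0.006,0,0,0,0,0,0.05,0.006,0,0,0,0,0,0.05,0,0,0,0,0,0,0.05]'
python3 - <<'E'
from h import *
plan(p=[0.4193,0.1465,0.276],Rt=Rxy([0,0,-1],[-1,0,0])); print(cur()[0], ctrl.get_obs()['force'])
E
```

```text
clock: 5.35
tool_pos: [0.4202, 0.1443, 0.2862]
orientation: [-55.6, 89.8, 34.1]
force: [0.9, -0.1, -2.5]
opening: 0.0657
shift [0.0102 0.0009 0.0021] turn [-0.29  0.13  0.19]
[0.42015153 0.1443331  0.28617302] [ 0.86680435 -0.14899081 -2.49530783]
```

```bash
python3 -m inch '[0.005,0.001,0.002,0,0,0,0.05,0.005,0,0,0,0,0,0.05,0.004,0,0,0,0,0,0.05,0.004,0,0,0,0,0,0.05]'; python3 -m inch '[0.004,0,0,0,0,0,0.05,0.004,0,0,0,0,0,0.05]'
```

```text
clock: 5.85
tool_pos: [0.4193, 0.147, 0.2678]
orientation: [-55.0, 89.7, 34.8]
force: [-1.8, -0.4, 4.0]
opening: 0.0654
clock: 6.1
tool_pos: [0.4195, 0.1472, 0.2606]
orientation: [-61.4, 89.7, 28.4]
force: [-15.5, -2.5, 45.6]
opening: 0.0656
```

```bash
python3 -m inch '[0,0,0,0,0,0,0.05]'; python3 -m inch '[0,0,0,0,0,0,0.05]'
```

```text
clock: 6.22
tool_pos: [0.4194, 0.1471, 0.2612]
orientation: [-63.0, 89.7, 26.8]
force: [-4.7, 0.2, 7.7]
opening: 0.0657
clock: 6.35
tool_pos: [0.4194, 0.1471, 0.2616]
orientation: [-63.8, 89.7, 26.1]
force: [-3.4, 0.0, 7.1]
opening: 0.0653
```

```bash
python3 -m inch '[0.0008,0,0,0,0,0,0.05,0.0006,0,0,0,0,0,0.05]'; python3 -m inch '[0.0006,0,0,0,0,0,0.05,0.0006,0,0,0,0,0,0.05]'; python3 -m inch '[0.0006,0,0,0,0,0,0.05,0.0006,0,0,0,0,0,0.05]'
```

```text
clock: 6.6
tool_pos: [0.4193, 0.1471, 0.261]
orientation: [-63.8, 89.7, 26.0]
force: [-5.9, -0.0, 11.7]
opening: 0.0657
clock: 6.85
tool_pos: [0.4192, 0.1471, 0.261]
orientation: [-64.4, 89.6, 25.4]
force: [-6.4, -0.6, 12.3]
opening: 0.0654
clock: 7.1
tool_pos: [0.4191, 0.147, 0.2611]
orientation: [-64.6, 89.6, 25.2]
force: [-4.8, 0.1, 12.4]
opening: 0.0657
```

```bash
python3 -m inch '[0.0007,0,0,0,0,0,0.05,0.0007,0,0,0,0,0,0.05,0.0007,0,0,0,0,0,0.05,0.0007,0,0,0,0,0,0.05,0.0007,0,0,0,0,0,0.05,0.0007,0,0,0,0,0,0.05,0.0007,0,0,0,0,0,0.05,0.0007,0,0,0,0,0,0.05]';  python3 - <<'E'
from h import *
s=snap('scene','s4.png');snap('side','d4.png');P=pts(s)
X,Y,Z=P[...,0],P[...,1],P[...,2]
m=(abs(X-.42)<.055)&(abs(Y-.147)<.055)&(s['color'].max(2)<75)&(Z>.042)&(Z<.07)
print(np.percentile(Z[m],[5,25,50,75,90,95,99]).round(4),m.sum())
E
```

```text
clock: 8.1
tool_pos: [0.4187, 0.1469, 0.261]
orientation: [-65.8, 89.5, 24.1]
force: [-6.1, -0.6, 12.4]
opening: 0.0653
[0.0429 0.0464 0.0491 0.0524 0.0537 0.0544 0.056 ] 251
```

View pics/s4.png

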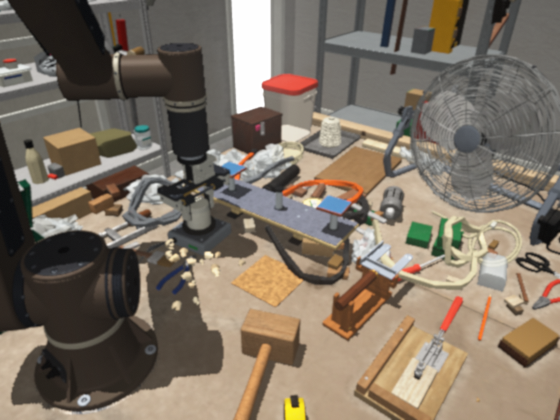

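Rim top fell from 0.065 to 0.053 m and the force held at 12.4 N, so the dish is fully down. Carrying the jar back to the mat.

```bash
python3 -m inch '[-0.01,0,0,0,0,0,0.05,-0.03,0,0,0,0,0,0.05,-0.02,0,-0.02,0,0,0,0.05,0,0.005,-0.055,0,0,0,0.05,0,0.005,-0.055,0,0,0,0.05,0,0.005,-0.055,0,0,0,0.05,0,0,-0.055,0,0,0,0.05,0,0,-0.02,0,0,0,0.05,0,0,0,0,0,0,0.05,0,0,0,0,0,0,0.05]'
python3 - <<'E'
from h import *
plan(p=[0.4045,-0.120,0.230],Rt=Rxy([0,0,-1],[-1,0,0])); print(cur()[0])
s=snap('side');P=pts(s);c=s['color']
snap('wrist','w5.png');snap('side','d5.png')
E
```

```text
clock: 9.45
tool_pos: [0.4027, -0.1199, 0.3219]
orientation: [-66.7, 89.2, 23.3]
force: [-0.4, -0.4, -2.9]
opening: 0.0652
shift [ 0.0919 -0.0006 -0.0006] turn [-0.    0.31  0.73]
[ 0.40272783 -0.11989046  0.32187821]
```

View pics/w5.png

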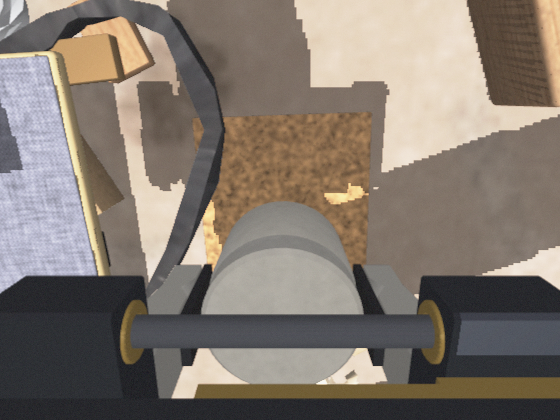

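View pics/d5.png

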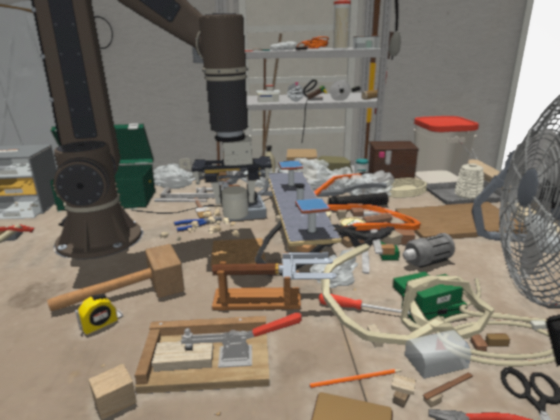

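```bash
python3 -m inch '[0.03,0,0,0,0.3,0.7,0.05,0.03,0,0,0,0,0,0.05,0.02,0,0,0,0,0,0.05,0.01,0,0,0,0,0,0.05,0,0,0,0,0,0,0.05]'
python3 - <<'E'
from h import *
plan(p=[0.4045,-0.120,0.2165],Rt=Rxy([0,0,-1],[-1,0,0])); print(cur()[0])
E
```

```text
clock: 10.22
tool_pos: [0.4054, -0.1156, 0.231]
orientation: [-85.8, 89.7, 4.8]
force: [-0.2, 0.2, -2.2]
opening: 0.0654
shift [ 0.0145  0.001  -0.0044] turn [0.54 0.02 0.27]
[ 0.40539681 -0.11556896  0.23101346]
```

```bash
python3 -m inch '[0.006,0.001,-0.004,0.5,0,0.2,0.05,0.004,0,0,0,0,0,0.05,0.0025,0,0,0,0,0,0.05]';python3 -m inch '[0.002,0,0,0,0,0,0.05,0,0,0,0,0,0,0.05]'
python3 - <<'E'
from h import *
plan(p=[0.4045,-0.120,0.2165],Rt=Rxy([0,0,-1],[-1,0,0])); print(cur()[0])
E
```

```text
clock: 10.6
tool_pos: [0.4054, -0.1195, 0.2194]
orientation: [-80.0, 89.7, 10.0]
force: [-0.5, -0.2, -1.8]
opening: 0.0652
clock: 10.85
tool_pos: [0.4054, -0.1196, 0.2174]
orientation: [-80.5, 89.7, 9.5]
force: [-0.3, -0.4, -2.4]
opening: 0.065
shift [ 0.0009  0.0009 -0.0004] turn [0.03 0.05 0.28]
[ 0.40542035 -0.11961416  0.21741993]
```

```bash
python3 -m inch '[0.0015,0,0,0,0,0,0.05]';python3 -m inch '[0,0,0,0,0,0,0.075,0,0,0,0,0,0,0.0876,0,0,0,0,0,0,0.0876]';python3 -m inch '[-0.03,0,0,0,0,0,0.0876,-0.05,0,0,0,0,0,0.0876,-0.06,0,0,0,0,0,0.0876,-0.05,0,0,0,0,0,0.0876,0,0,0,0,0,0,0.0876]';python3 - <<'E'
from h import *
s=snap('wrist','w6.png');P=pts(s);X,Y,Z=P[...,0],P[...,1],P[...,2]
m=(Z>0.064)&(Z<0.078)&(abs(X-.4)<.06)&(abs(Y+.12)<.06)
q=P[m]; (c,r)=cv2.minEnclosingCircle((q[:,:2]*1000).astype(np.float32)); print('jar top',np.median(q,0),c,r)
print(np.linalg.lstsq(np.c_[q[:,:2],np.ones(len(q))],q[:,2],rcond=None)[0])
snap('scene','s6.png')
E
```

```text
clock: 10.98
tool_pos: [0.4056, -0.1196, 0.2161]
orientation: [-81.2, 89.7, 8.8]
force: [-6.8, 4.0, 19.3]
opening: 0.0655
clock: 11.35
tool_pos: [0.4061, -0.1195, 0.2166]
orientation: [-83.0, 89.6, 7.0]
force: [-0.5, 0.8, 0.2]
opening: 0.0861
clock: 11.98
tool_pos: [0.4047, -0.1199, 0.4128]
orientation: [-90.2, 89.7, -0.1]
force: [-0.2, 1.1, -0.7]
opening: 0.0875
jar top [ 0.40606835 -0.11994879  0.07100023] (406.1363525390625, -118.22635650634766) 32.10974884033203
[0.00213604 0.00807032 0.07102424]
```

View pics/w6.png

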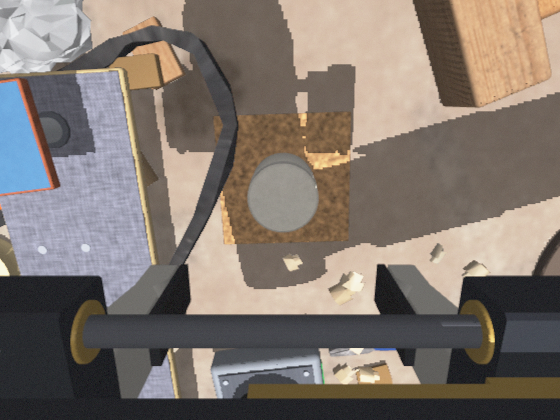

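The jar stands upright 2 mm from the mat's middle (lid flat at 0.071 m). Now the spatula.

```bash
python3 -m inch '[0,-0.024,-0.055,0,0,0,0.0876,0,-0.024,-0.055,0,0,0,0.0876,0,-0.024,-0.055,0,0,0,0.0876,0,-0.024,-0.055,0,0,0,0.0876,0,0,0,0,0,0,0.0876,0,0,0,0,0,0,0.0876]';python3 - <<'E'
from h import *
s=snap('wrist','w7.png');print(cur()[0])
E
```

```text
clock: 12.82
tool_pos: [0.5026, -0.3448, 0.397]
orientation: [67.1, 89.0, 157.5]
force: [-0.8, 0.6, -0.3]
opening: 0.0877
[ 0.5025768  -0.3445121   0.39691845]
```

View pics/w7.png

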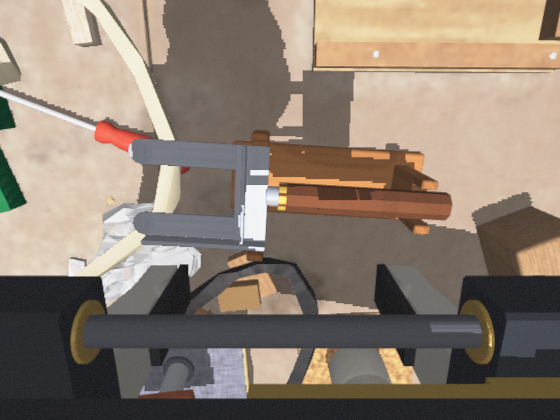

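```bash
cat > sp.py <<'E'
from h import *
def meas(s,verbose=1,c=(0.57,-0.35),cy=0):
    P=pts(s); X,Y,Z=P[...,0],P[...,1],P[...,2]
    hsv=cv2.cvtColor(s['color'],cv2.COLOR_RGB2HSV)
    st=(abs(X-c[0])<.1)&(abs(Y-c[1])<.065)&(Z>0.076)&(Z<0.1)&(hsv[...,1]<75)
    n,lab,stt,ce=cv2.connectedComponentsWithStats(st.astype(np.uint8)); i=1+np.argmax(stt[1:,4])
    q=P[lab==i]; return q
E
python3 - <<'E'
from sp import *
s=snap('wrist'); P=pts(s); X,Y,Z=P[...,0],P[...,1],P[...,2]
hsv=cv2.cvtColor(s['color'],cv2.COLOR_RGB2HSV)
q=meas(s); print(len(q),q.min(0),q.max(0))
for t in [.094,.085,.08]: print('z>',t,(q[:,2]>t).sum())
r=cv2.minAreaRect((q[:,:2]*1000).astype(np.float32)); print(r)
h=(X>.33)&(X<.5)&(Y>-.41)&(Y<-.3)&(Z>.07)&(Z<.1)&(hsv[...,0]<14)
hq=P[h]; print('handle',len(hq),hq.min(0),hq.max(0))
# center per x
for x in np.arange(.36,.5,.015):
    k=hq[(abs(hq[:,0]-x)<.006)&(hq[:,2]>.085)]
    if len(k)>3: print(round(x,3),len(k),k[:,1].min().round(4),k[:,1].max().round(4),np.percentile(k[:,2],95).round(4))
for x in np.arange(.49,.64,.01):
    k=q[(abs(q[:,0]-x)<.004)]
    if len(k)>3:
        ys=np.sort(k[:,1]); g=np.where(np.diff(ys)>.008)[0]
        print(round(x,3),len(k),ys[0].round(4),ys[-1].round(4),'gaps',[(ys[i].round(4),ys[i+1].round(4)) for i in g],np.median(k[:,2]).round(4))
E
```

```text
9482 [ 0.50129095 -0.39642999  0.07719121] [ 0.62216903 -0.29853188  0.09557494]
z> 0.094 148
z> 0.085 1569
z> 0.08 9327
((561.0440673828125, -347.96368408203125), (92.34674835205078, 119.41337585449219), 86.16007995605469)
handle 5116 [ 0.36057319 -0.36584071  0.07017385] [ 0.49973424 -0.31964341  0.09283957]
0.36 140 -0.3531 -0.3317 0.0915
0.375 476 -0.3655 -0.3196 0.0913
0.39 425 -0.3655 -0.3203 0.0914
0.405 347 -0.3557 -0.3343 0.0913
0.42 353 -0.3563 -0.3351 0.0913
0.435 355 -0.3572 -0.3359 0.0914
0.45 360 -0.3579 -0.3368 0.0914
0.465 363 -0.3589 -0.3375 0.0914
0.48 356 -0.3597 -0.3384 0.0913
0.495 206 -0.3602 -0.3394 0.0916
0.5 70 -0.3582 -0.3442 gaps [] 0.0865
0.51 583 -0.3907 -0.3069 gaps [] 0.0819
0.52 1040 -0.3913 -0.3013 gaps [] 0.0818
0.53 1029 -0.392 -0.3019 gaps [] 0.083
0.54 624 -0.3927 -0.3084 gaps [(np.float64(-0.3727), np.float64(-0.3624))] 0.0818
0.55 577 -0.3935 -0.3098 gaps [(np.float64(-0.3736), np.float64(-0.3333))] 0.0818
0.56 586 -0.394 -0.3098 gaps [(np.float64(-0.3735), np.float64(-0.334))] 0.0818
0.57 582 -0.3946 -0.3104 gaps [(np.float64(-0.3744), np.float64(-0.3344))] 0.0818
0.58 583 -0.3949 -0.3114 gaps [(np.float64(-0.375), np.float64(-0.3351))] 0.0818
0.59 591 -0.3956 -0.3117 gaps [(np.float64(-0.376), np.float64(-0.3358))] 0.082
0.6 586 -0.3964 -0.3125 gaps [(np.float64(-0.3759), np.float64(-0.3364))] 0.0819
0.61 553 -0.3964 -0.3132 gaps [(np.float64(-0.3767), np.float64(-0.3369))] 0.0818
0.62 137 -0.3925 -0.3186 gaps [(np.float64(-0.3815), np.float64(-0.3352))] 0.0816
```

The wrist view shows the tines' tips at column ~135 (rows 150 and 225), the fence along row ~240, and the handle's end at (448,205). Upper face 0.082 m and handle top 0.091 m both match the text. That gives the fork point at (0.571,-0.354) and yaw −3.2°. I'll turn the hand so its z runs along the handle, logging joints so I can fit a small kinematic model for the reach checks.

```bash
cat >> h.py <<'E'
import json
def log():
    o=ctrl.get_obs(); open('log.txt','a').write(json.dumps({k:np.array(o[k]).tolist() for k in('clock','joint_pos','tool_pos','orientation')})+'\n')
    print('t',round(o['clock'],2),'J',np.round(o['joint_pos'],1),'p',np.round(o['tool_pos'],4),'F',np.round(o['force'],1),'open',round(o['opening'],4))
E
L='from h import *
log()'; python3 -c "$L"; python3 -m inch '[0,0,0,10,0,0,0.0876,0,0,0,10,0,0,0.0876,0,0,0,10,0,0,0.0876,0,0,0,10,0,0,0.0876]'; python3 -c "$L"; python3 -m inch '[0,-0.03,0,10,0,0,0.0876,0,-0.03,0,10,0,0,0.0876,0,0,-0.03,10,0,0,0.0876,0,0,0,10,0,0,0.0876,0,0,0,0,0,0,0.05]'; python3 -c "$L"
```

```text
t 12.93 J [-16.1  14.9  -8.2  -0.1 -67.8  16.5] p [ 0.5026 -0.3441  0.3978] F [-1.6 -0.5 -0.3] open 0.0875
clock: 13.42
tool_pos: [0.5015, -0.3391, 0.3996]
orientation: [105.1, 89.2, 154.6]
force: [-0.1, 0.3, 0.2]
opening: 0.0877
t 13.43 J [-15.6  14.5  -8.5  -0.1 -67.7 -24.8] p [ 0.5015 -0.3391  0.3996] F [-0.1  0.3  0.2] open 0.0877
clock: 14.05
tool_pos: [0.5171, -0.391, 0.4024]
orientation: [138.8, 89.5, 147.5]
force: [0.8, -0.6, -0.6]
opening: 0.0822
t 14.05 J [-19.9  18.3  -2.9  -0.1 -69.3 -61.3] p [ 0.5171 -0.391   0.4024] F [ 0.8 -0.6 -0.6] open 0.0822
```

Run:
```python
from h import *
for n in ['scene','side','wrist']:
    s=snap(n,'w8.png' if n=='wrist' else None); P=pts(s).reshape(-1,3); P=P[np.isfinite(P).all(1)]
    print(n)
    for y in np.arange(-.6,-.36,.02):
        k=P[(P[:,0]>.39)&(P[:,0]<.53)&(P[:,1]>y)&(P[:,1]<y+.02)&(P[:,2]<.12)&(P[:,2]>-.02)]
        if len(k): print(round(y,2),len(k),np.percentile(k[:,2],[50,99]).round(3))
    k=P[(P[:,0]>.40)&(P[:,0]<.56)&(P[:,2]<.2)]
    print('left')
    for y in np.arange(.2,.56,.02):
        q=k[(k[:,1]>y)&(k[:,1]<y+.02)]
        if len(q): print(round(y,2),len(q),np.percentile(q[q[:,0]<.51][:,2],[50,99]).round(3) if (q[:,0]<.51).any() else '',np.percentile(q[:,2],99).round(3))
plan(grasp=[.456,-.3476,.080],Rt=R.from_euler('z',-3.2,degrees=True)*Rxy([0,.707,-.707],[0,.707,.707]))
```

```text
scene
-0.6 561 [0.001 0.02 ]
-0.58 471 [0.017 0.021]
-0.56 550 [0.02  0.096]
-0.54 611 [0.069 0.102]
-0.52 348 [0.018 0.024]
-0.5 414 [0.017 0.021]
-0.48 466 [0.019 0.043]
-0.46 178 [0.039 0.044]
-0.44 419 [0.    0.003]
-0.42 407 [0.    0.059]
-0.4 624 [0.001 0.091]
-0.38 656 [0.013 0.092]
left
0.2 105 [0.037 0.073] 0.155
0.22 103 [0.073 0.08 ] 0.083
0.24 144 [0.001 0.077] 0.083
0.26 262 [0.007 0.078] 0.083
0.28 316 [0.013 0.078] 0.082
0.3 169 [0.019 0.078] 0.082
0.32 201 [0.024 0.067] 0.069
0.34 334 [0.025 0.076] 0.076
0.36 427 [0.041 0.09 ] 0.09
0.38 399 [0.064 0.094] 0.094
0.4 159 [0.067 0.095] 0.095
0.42 40 [0.002 0.077] 0.077
0.44 44 [0.057 0.073] 0.073
0.46 78 [0.054 0.071] 0.071
0.48 38 [0.019 0.055] 0.055
0.5 10 [0.    0.039] 0.039
side
-0.6 1186 [0.002 0.02 ]
-0.58 755 [0.017 0.021]
-0.56 1426 [0.027 0.099]
-0.54 917 [0.043 0.102]
-0.52 397 [0.001 0.022]
-0.5 344 [0.001 0.02 ]
-0.48 653 [0.03  0.043]
-0.46 255 [0.001 0.042]
-0.44 14 [0.001 0.002]
-0.42 155 [0.002 0.09 ]
-0.4 730 [0.002 0.09 ]
-0.38 528 [0.013 0.092]
left
0.2 29 [0.002 0.035] 0.035
0.22 43 [0.005 0.079] 0.078
0.24 20 [0.002 0.079] 0.08
0.26 21 [0.002 0.081] 0.08
0.28 81 [0.011 0.079] 0.079
0.3 59 [0.027 0.067] 0.066
0.32 30 [0.048 0.064] 0.064
0.34 92 [0.034 0.068] 0.068
0.36 209 [0.044 0.089] 0.089
0.38 211 [0.064 0.095] 0.095
0.4 43 [0.036 0.095] 0.095
0.42 15 [0.002 0.02 ] 0.02
0.44 10 [0.002 0.005] 0.005
0.46 3 [0.001 0.003] 0.003
0.48 1 [-0.001 -0.001] -0.001
wrist
-0.6 2131 [0.001 0.019]
-0.58 1692 [0.018 0.019]
-0.56 1934 [0.001 0.098]
-0.54 6882 [0.06  0.101]
-0.52 3213 [0.017 0.022]
-0.5 3113 [0.017 0.019]
-0.48 2766 [0.018 0.041]
-0.46 3591 [0.001 0.041]
-0.44 2886 [-0.     0.001]
-0.42 2901 [-0.     0.065]
-0.4 3419 [-0.     0.091]
-0.38 3650 [0.012 0.092]
left
shift [ 0.2101 -0.0585 -0.0761] turn [11.33 -5.14 44.55]
```

View pics/w8.png

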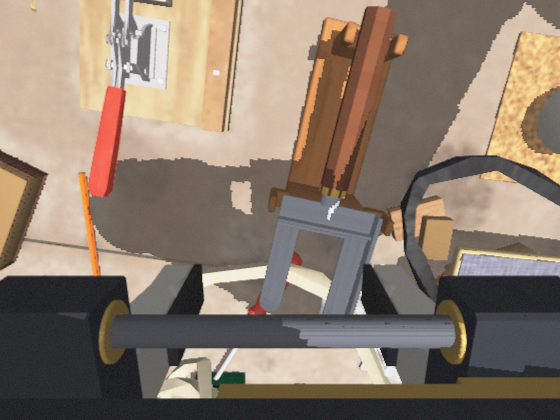

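Two hazards near the 45° approach: a board with a 43 mm rim at y −0.455…−0.48 and a toggle clamp (0.10 m high) at y −0.54. I'll rotate high up, then come in along the tool axis.

```bash
python3 -m inch '[0,0,0,2.3,-1,8.9,0.04,0,0,0,2.3,-1,8.9,0.04,0,0,0,2.3,-1,8.9,0.04,0,0,0,2.3,-1,8.9,0.04,0,0,0,2.3,-1,8.9,0.04,0,0,0,0,0,0,0.04]'
cat >> h.py <<'E'
RG=R.from_euler('z',-3.2,degrees=True)*Rxy([0,.707,-.707],[0,.707,.707])
E
python3 - <<'E'
from h import *
log(); plan(p=np.array([.456,-.3476,.080])-.265*RG.as_matrix()[:,0],Rt=RG)
E
```

```text
clock: 14.95
tool_pos: [0.5191, -0.3877, 0.4034]
orientation: [89.6, 43.8, 87.4]
force: [0.8, -0.9, -0.1]
opening: 0.0401
t 14.95 J [ -34.5   28.    19.7  -39.6 -106.2  -60.6] p [ 0.5191 -0.3877  0.4034] F [ 0.8 -0.9 -0.1] open 0.0401
shift [-0.0143 -0.2016 -0.0681] turn [ 0.81 -0.46 -1.24]
```

```bash
cat > kin.py <<'E'
import numpy as np, json
from scipy.spatial.transform import Rotation as R
from scipy.optimize import least_squares
def rot(ax,a): return R.from_euler(ax,a,degrees=True).as_matrix()
def fk(J,prm,s=(1,1)):
    a1,d1,L2,a3,d4,d6,psi,off=prm
    A=rot('z',J[0]+psi)
    p=A@np.array([a1,0,d1])
    p=p+A@rot('y',J[1])@np.array([0,0,L2])
    B=A@rot('y',J[1]-J[2])
    p=p+B@np.array([d4,0,a3])
    C=B@rot('x',s[0]*J[3])@rot('y',-J[4])
    p=p+C@np.array([d6,0,0])
    return p,C@rot('x',s[1]*J[5]+off)
def load():
    D=[json.loads(l) for l in open('log.txt')]
    D=[(np.array(d['joint_pos']),np.array(d['tool_pos']),R.from_euler('xyz',d['orientation'],degrees=True)) for d in D]
    D.append((np.array([16.5087648,20.5914642,.635966359,-.0208,-70.136254,-16.5077]),np.array([.674815514,2.6e-5,.403736576]),R.from_euler('xyz',[94.46718319,89.90618303,-175.53884899],degrees=True)))
    return D
def fit():
    D=load(); best=None
    for s4 in(1,-1):
      for s6 in (1,-1):
        for off in (0,90,180,-90):
          def f(x):
            e=[]
            for J,p,r in D:
                q,M=fk(J,x,(s4,s6)); e+=list((q-p)*1000); e+=list(np.degrees((R.from_matrix(M)*r.inv()).as_rotvec())*2)
            x0=np.array([.15,.45,.6,.1,.6,.1]); e+=list((x[:6]-x0)*1)
            return np.array(e)
          o=least_squares(f,[.15,.45,.6,.1,.6,.1,-16.5,off])
          if best is None or o.cost<best[0]: best=(o.cost,o.x,(s4,s6),o.fun)
    return best
def ik(p,M,prm,s,J0):
    lo=np.array([-176.03,-82.01,-58.28,-173.87,-174.79,-173.66]);hi=np.array([176.03,121.73,71.71,95.51,-.11,173.66])
    f=lambda J:np.r_[(fk(J,prm,s)[0]-p)*1000,np.degrees((R.from_matrix(fk(J,prm,s)[1]).inv()*R.from_matrix(M)).as_rotvec())*2]
    o=least_squares(f,np.clip(J0,lo+.5,hi-.5),bounds=(lo,hi)); return o.x,np.sqrt(2*o.cost)
E
python3 - <<'E'
from kin import *
b=fit(); print(b[0],b[1].round(4),b[2]); print(b[3][:-6].reshape(-1,6).round(1))
E
```

```text
920.3841598296315 [ 5.386000e-01 -9.020000e-02  6.718000e-01  7.600000e-02 -1.368000e-01
  2.732000e-01 -1.743270e+01  2.536302e+02] (-1, -1)
[[  7.6   6.9  11.5   0.4  -0.3  -2.1]
 [  7.4   8.5  11.    0.4  -0.2  -2.1]
 [ -2.5  -1.1  -7.7   0.2  -0.2  -2.1]
 [ -1.8  -1.8   5.3  -4.6 -23.2 -12.1]
 [ -3.2 -10.8 -20.1   0.1  -0.   -2.1]]
```

```bash
sed -i "s/a1,d1,L2,a3,d4,d6,psi,off=prm/a1,d1,L2,a3,d4,d6,psi,off,c,c2=prm/; s/rot('y',J\[1\])@/rot('y',J[1]+c2)@/; s/rot('y',J\[1\]-J\[2\])/rot('y',J[1]-J[2]+c)/; s/rot('y',-J\[4\])/rot('y',-J[4]-c)/; s/-16.5,off\])/-16.5,off,0,0])/" kin.py
python3 - <<'E'
from kin import *
b=fit(); print(b[0],b[1].round(4),b[2]); print(b[3][:-6].reshape(-1,6).round(1))
E
```

```text
537.2263224684667 [ 1.519800e+00 -3.760000e-01  8.443000e-01  1.033000e-01 -6.072000e-01
  2.838000e-01 -1.748900e+01  2.540114e+02 -3.567300e+00 -4.073750e+01] (-1, -1)
[[  6.2   7.1   3.    0.4  -0.3  -3. ]
 [  5.1   9.3  -2.5   0.4  -0.2  -3. ]
 [ -2.5  -1.9  -0.    0.2  -0.2  -3. ]
 [ -0.1  -0.1   0.2  -5.  -24.2  -8.2]
 [  0.2 -11.5  -0.6   0.1  -0.   -3. ]]
```

```bash
sed -i "s/off,c,c2=prm/off,c,e=prm/; s/\[a1,0,d1\]/[a1,-e,d1]/; s/J\[1\]+c2/J[1]/; s/-16.5,off,0,0\])/0,off,0,.19])/" kin.py
python3 - <<'E'
from kin import *
b=fit(); print(b[0],b[1].round(4),b[2]); print(b[3][:-6].reshape(-1,6).round(1))
E
```

```text
375.52253113603814 [ 6.14900e-01  3.41900e-01  5.35300e-01 -2.38600e-01 -8.20000e-02
  2.65000e-01  8.24100e-01 -8.93288e+01  8.22500e-01  2.00000e-01] (-1, -1)
[[  1.6  -0.2  11.6  -0.    0.    0.3]
 [  2.3  -0.4  10.6  -0.    0.    0.3]
 [ -0.9   1.2  -7.8  -0.    0.    0.3]
 [ -1.2  -2.2   5.2   0.1   1.4  -0.3]
 [ -3.    0.3 -19.7  -0.   -0.    0.3]]
```

```bash
sed -i "s/off,c,e=prm/off,c,e,c2=prm/; s/rot('y',J\[1\])@/rot('y',J[1]+c2)@/; s/0,off,0,.19\])/0,off,0,.19,C2])/; s/for off in (0,90,180,-90):/for off,C2 in ((-90,0),(-90,90),(-90,-90)):/;s/for s4 in(1,-1)/for s4 in(-1,)/;s/for s6 in (1,-1)/for s6 in (-1,)/" kin.py
python3 - <<'E'
from kin import *
b=fit(); print(b[0],b[1].round(4),b[2]); print(b[3][:-6].reshape(-1,6).round(1))
E
```

```text
10.902884023567896 [ 1.55890e+00 -1.31000e-02  7.57400e-01 -2.00200e-01 -5.55600e-01
  2.71800e-01  3.69000e-02 -8.99714e+01  4.86000e-02  1.92300e-01
 -4.56252e+01] (-1, -1)
[[ 0.5 -0.1  3.1 -0.   0.   0. ]
 [-0.1  0.1 -2.6 -0.   0.   0. ]
 [-0.7  0.3 -0.2 -0.   0.   0. ]
 [-0.1 -0.1  0.2  0.   0.1 -0. ]
 [ 0.5  0.1 -0.5 -0.  -0.   0. ]]
```

Orientation fits exactly (lateral offset 0.192 m); more poses will pin the link lengths. On to the standoff.

```bash
python3 -m inch '[-0.003,-0.052,-0.018,0.8,-0.5,-1.2,0.04,-0.003,-0.052,-0.018,0,0,0,0.04,-0.003,-0.052,-0.018,0,0,0,0.04,-0.003,-0.04,-0.013,0,0,0,0.04,0,0,0,0,0,0,0.04]'
python3 - <<'E'
from h import *
log(); plan(p=np.array([.456,-.3476,.080])-.265*RG.as_matrix()[:,0],Rt=RG); snap('side','d9.png')
from kin import *
b=fit(); print(b[0],b[1].round(4),b[2]); print(b[3][:-6].reshape(-1,6).round(1))
E
```

```text
clock: 15.58
tool_pos: [0.4465, -0.5336, 0.2725]
orientation: [89.1, 46.4, 87.2]
force: [1.5, 0.8, 0.8]
opening: 0.0404
t 15.57 J [ -45.    39.3   20.   -31.4 -101.5  -44.6] p [ 0.4465 -0.5336  0.2725] F [1.5 0.8 0.8] open 0.0404
shift [ 0.003  -0.0044 -0.001 ] turn [ 1.19 -0.32  1.41]
748.3526591577595 [ 1.48800e-01  1.73800e-01  7.22700e-01 -8.90000e-02  1.07900e-01
  2.55400e-01  4.02900e-01 -9.00373e+01  2.12070e+00  1.95000e-01
  1.60286e+01] (-1, -1)
[[ -0.1   1.   13.8  -0.    0.    0.9]
 [ -0.4   1.1  15.   -0.    0.    0.9]
 [  0.6   1.1 -11.6  -0.    0.    0.9]
 [ -5.   -5.3   6.1   0.2   1.   -1.8]
 [  3.1   0.9   5.1  -0.1   0.9  -1.2]
 [  0.1   1.4 -28.4  -0.   -0.    0.9]]
```

View pics/d9.png

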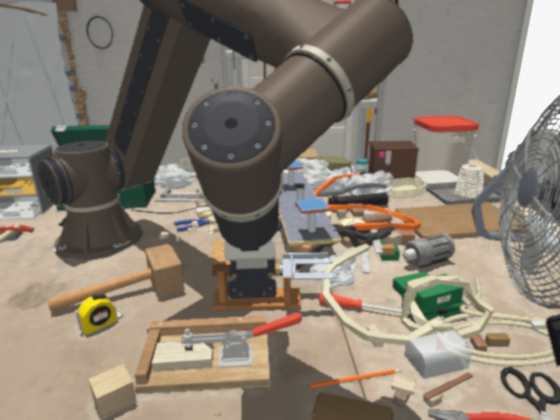

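```bash
sed -i "s/np.array(\[a1,-e,d1\])/np.array([a1,0,d1])/; s/C=B@rot('x',s\[0\]\*J\[3\])@/D=B@rot('x',s[0]*J[3]); p=p+D@np.array([0,-e,0]); C=D@/" kin.py
python3 - <<'E'
from kin import *
b=fit(); print(b[0],b[1].round(4),b[2]); print(b[3][:-6].reshape(-1,6).round(1))
E
```

```text
0.062096739694689596 [-0.00000e+00  1.98800e-01  6.01600e-01 -0.00000e+00  4.63600e-01
  1.99900e-01  3.00000e-04 -8.99998e+01  4.00000e-04  1.91800e-01
 -3.00000e-04] (-1, -1)
[[-0. -0. -0. -0.  0.  0.]
 [-0. -0. -0. -0.  0.  0.]
 [ 0. -0.  0. -0.  0.  0.]
 [ 0. -0. -0.  0.  0. -0.]
 [-0.  0.  0. -0.  0. -0.]
 [ 0.  0.  0. -0. -0.  0.]]
```

The model fits to under 0.1 mm. Checking that each pose of the job is reachable.

```bash
cat >> kin.py <<'E'
PRM=[0,.1988,.6016,0,.4636,.1999,0,-90,0,.1918,0]; S=(-1,-1)
def Rxy(x,y):
    x=np.array(x,float);x/=np.linalg.norm(x);y=np.array(y,float);y-=x*(x@y);y/=np.linalg.norm(y)
    return R.from_matrix(np.stack([x,y,np.cross(x,y)],1))
def toolpose(f,yaw,roll,tilt=45,flip=0,back=.165,pitch=0):
    F=R.from_euler('z',yaw,degrees=True)*R.from_euler('y',-pitch,degrees=True)*R.from_euler('x',-roll,degrees=True)
    M=F*R.from_euler('x',tilt,degrees=True)*Rxy([0,0,-1],[0,1,0])
    if flip: M=M*R.from_euler('x',180,degrees=True)
    g=np.array(f)+F.apply([-.115,0,-.002])
    return g-back*M.as_matrix()[:,0],M
E
python3 - <<'E'
from kin import *
from h import ctrl
J0=np.array(ctrl.get_obs()['joint_pos'])
ya=np.array([-np.sin(np.radians(3.4)),np.cos(np.radians(3.4))]); C=np.array([.582,.045])
def dk(y,x=0): return C+ya*y+np.array([ya[1],-ya[0]])*x
for tilt in (45,0):
  for flip in (0,1):
    print('tilt',tilt,'flip',flip); J=J0.copy(); 
    if flip: J[5]+=180
    seq=[('rest',(.571,-.354,.082),-3.2,0),('up',(.571,-.354,.2),-3.2,0),('pre0',(*dk(-225,-.11*0) if 0 else dk(-.225,-.11),.15),3.4,0),('in0',(*dk(-.225),.15),3.4,0),('lift0',(*dk(-.225),.2),3.4,0)]
    seq+=[('roll',(*dk(-.17),.19),3.4,r) for r in (20,40,60,80)]+[('low',(*dk(-.17),.132),3.4,85),('drop',(*dk(-.17),.132),3.4,100),('drop2',(*dk(-.17),.132),3.4,115)]
    for ys in(.16,.005):
        seq+=[('pre2',(*dk(.125,-.11),.15),3.4,0),('in2',(*dk(.125),.15),3.4,0)]+[('roll',(*dk(ys),.19),3.4,r) for r in (20,40,60,80)]+[('drop',(*dk(ys),.132),3.4,100),('drop2',(*dk(ys),.132),3.4,115)]
    for nm,f,yw,ro in seq:
        p,M=toolpose(f,yw,ro,tilt,flip); J,e=ik(p,M.as_matrix(),PRM,S,J); print(nm,ro,J.round(0),'ERR %.1f'%e if e>1 else '')
E
```

```text
File "<stdin>", line 10
    seq=[('rest',(.571,-.354,.082),-3.2,0),('up',(.571,-.354,.2),-3.2,0),('pre0',(*dk(-225,-.11*0) if 0 else dk(-.225,-.11),.15),3.4,0),('in0',(*dk(-.225),.15),3.4,0),('lift0',(*dk(-.225),.2),3.4,0)]
                                                                                                   ^^
SyntaxError: invalid syntax
```

```bash
cat > chk.py <<'E'
from kin import *
from h import ctrl
J0=np.array(ctrl.get_obs()['joint_pos'])
ya=np.array([-np.sin(np.radians(3.4)),np.cos(np.radians(3.4))]); C=np.array([.582,.045])
def dk(y,x=0): return C+ya*y+np.array([ya[1],-ya[0]])*x
for tilt in (45,0):
  for flip in (0,1):
    print('tilt',tilt,'flip',flip); J=J0.copy(); 
    if flip: J[5]+=180
    seq=[('rest',(.571,-.354,.082),-3.2,0),('up',(.571,-.354,.2),-3.2,0),('pre0',(*dk(-.225,-.11),.15),3.4,0),('in0',(*dk(-.225),.15),3.4,0),('lift0',(*dk(-.225),.2),3.4,0)]
    seq+=[('roll',(*dk(-.17),.19),3.4,r) for r in (20,40,60,80)]+[('low',(*dk(-.17),.132),3.4,85),('drop',(*dk(-.17),.132),3.4,100),('drop2',(*dk(-.17),.132),3.4,115)]
    for ys in(.16,.005):
        seq+=[('pre2',(*dk(.125,-.11),.15),3.4,0),('in2',(*dk(.125),.15),3.4,0)]+[('roll',(*dk(ys),.19),3.4,r) for r in (20,40,60,80)]+[('drop',(*dk(ys),.132),3.4,100),('drop2',(*dk(ys),.132),3.4,115)]
    for nm,f,yw,ro in seq:
        p,M=toolpose(f,yw,ro,tilt,flip); J,e=ik(p,M.as_matrix(),PRM,S,J); print(nm,ro,J.round(0),'ERR %.1f'%e if e>1 else '')
E
python3 chk.py
```

```text
tilt 45 flip 0
rest 0 [-42.  40.  10. -34. -92. -43.] 
up 0 [ -42.   33.   15.  -34. -101.  -49.] 
pre0 0 [-34.  24.  -9. -34. -88. -42.] 
in0 0 [-29.  29.   1. -37. -90. -49.] 
lift0 0 [-29.  26.   4. -37. -94. -52.] 
roll 20 [-13.  14. -10. -25. -75. -66.] 
roll 40 [  3.   7. -22.  -6. -61. -87.] 
roll 60 [  18.    4.  -36.   18.  -55. -116.] 
roll 80 [  28.    8.  -47.   38.  -58. -141.] 
low 85 [  28.   14.  -53.   47.  -53. -154.] 
drop 100 [  33.   21.  -56.   53.  -62. -167.] 
drop2 115 [  37.   31.  -55.   53.  -71. -174.] ERR 6.3
pre2 0 [  3.   7. -29. -51. -66. -63.] 
in2 0 [  4.  15. -17. -50. -68. -66.] 
roll 20 [  27.    5.  -20.  -27.  -57. -100.] 
roll 40 [  43.    5.  -25.   -5.  -57. -127.] 
roll 60 [  53.   11.  -26.   11.  -65. -145.] 
roll 80 [  60.   19.  -25.   19.  -77. -156.] 
drop 100 [  64.   34.  -26.   24.  -83. -165.] 
drop2 115 [  65.   42.  -24.   26.  -92. -169.] 
pre2 0 [  3.   7. -29. -51. -66. -63.] 
in2 0 [  4.  15. -17. -50. -68. -66.] 
roll 20 [  7.   7. -18. -28. -66. -82.] 
roll 40 [  25.    3.  -27.   -5.  -58. -109.] 
roll 60 [  39.    5.  -3
[... 3172 characters left out ...]
.   49. -100.  -20.] 
pre2 0 [ 54.  -3. -41.   0. -52.  39.] 
in2 0 [ 43.   8. -30.  -0. -53.  51.] 
roll 20 [ 55.  13. -26.  13. -68.  31.] 
roll 40 [ 61.  22. -25.  20. -80.  22.] 
roll 60 [ 64.  32. -23.  25. -91.  16.] 
roll 80 [  66.   43.  -22.   28. -102.   11.] 
drop 100 [  66.   59.  -21.   29. -109.    5.] 
drop2 115 [  64.   67.  -21.   30. -117.    1.] 
pre2 0 [ 54.  -3. -41.  -0. -52.  39.] 
in2 0 [ 43.   8. -30.  -0. -53.  51.] 
roll 20 [ 42.   7. -35.  18. -62.  41.] 
roll 40 [ 50.  14. -38.  28. -71.  26.] 
roll 60 [ 55.  25. -39.  33. -81.  16.] 
roll 80 [ 57.  37. -40.  36. -91.   8.] 
drop 100 [ 57.  56. -38.  36. -97.  -2.] 
drop2 115 [  55.   65.  -37.   36. -106.   -7.]
```

45° tilt with the hand turned half round (J6 ≈ +137) reaches everything with margin, so I'll turn the wrist −180° about the tool axis.

```bash
python3 -m inch '[0,0,0,-10,0,0,0.04,0,0,0,-10,0,0,0.04,0,0,0,-10,0,0,0.04,0,0,0,-10,0,0,0.04,0,0,0,-10,0,0,0.04,0,0,0,-10,0,0,0.04,0,0,0,-10,0,0,0.04,0,0,0,-10,0,0,0.04,0,0,0,-10,0,0,0.04,0,0,0,-10,0,0,0.04,0,0,0,-10,0,0,0.04,0,0,0,-10,0,0,0.04,0,0,0,-10,0,0,0.04,0,0,0,-10,0,0,0.04,0,0,0,-10,0,0,0.04,0,0,0,-10,0,0,0.04,0,0,0,-10,0,0,0.04,0,0,0,0,0,0,0.04]'
cat > go.py <<'E'
from h import *
import kin, sys
YAWR=-3.2; FR=(.571,-.354,.082)
def togo(f,yaw,roll,back=.165,pitch=0):
    p,M=kin.toolpose(f,yaw,roll,45,1,back,pitch); plan(p=p,Rt=M)
    J,e=kin.ik(p,M.as_matrix(),kin.PRM,kin.S,ctrl.get_obs()['joint_pos']); print('ik',J.round(0),round(e,2))
E
python3 - <<'E'
from go import *
log(); togo(FR,YAWR,0,.265)
E
```

```text
clock: 17.88
tool_pos: [0.469, -0.5118, 0.3102]
orientation: [-90.5, 50.8, 87.9]
force: [-0.5, -0.1, 0.7]
opening: 0.0402
t 17.88 J [-41.8  35.9  19.7 -29.6 -99.8 132. ] p [ 0.469  -0.5118  0.3102] F [-0.5 -0.1  0.7] open 0.0402
shift [0.0182 0.0452 0.0228] turn [ 1.37  0.78 -5.75]
ik [ -45.   40.   20.  -32. -102.  134.] 0.0
```

```bash
python3 -m inch '[0.018,0.045,0.023,1.4,0.8,-5.7,0.04,0,0,0,0,0,0,0.04,0,0,0,0,0,0,0.04]'
python3 - <<'E'
from go import *
log(); togo(FR,YAWR,0,.265)
s=snap('wrist','w10.png')
E
```

```text
clock: 18.25
tool_pos: [0.448, -0.5331, 0.2709]
orientation: [-89.7, 45.4, 86.8]
force: [1.0, 0.3, 1.1]
opening: 0.0399
t 18.25 J [ -45.2   39.6   20.5  -32.3 -102.1  133.9] p [ 0.448  -0.5331  0.2709] F [1.  0.3 1.1] open 0.0399
shift [0.0013 0.0037 0.0022] turn [-0.26  0.01 -0.39]
ik [ -45.   40.   20.  -32. -102.  134.] 0.0
```

View pics/w10.png

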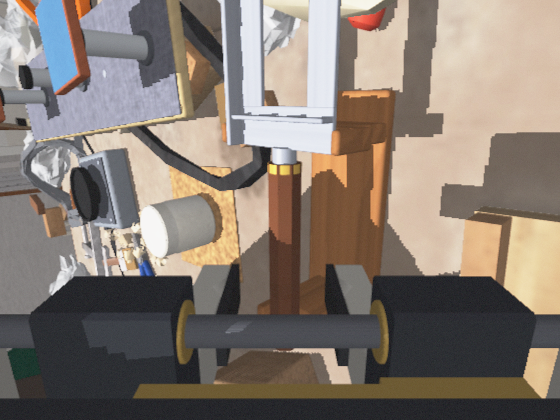

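The wrist view shows the handle (columns 270–300) running centred between the fingers and the fork above it at the top. Advancing along the tool axis.

```bash
python3 -m inch '[0.03,0.0037,0.002,0,0,0,0.04,0.03,0,0,0,0,0,0.04,0.015,0,0,0,0,0,0.04,0,0,0,0,0,0,0.04]'
python3 - <<'E'
from go import *
log(); togo(FR,YAWR,0,.165)
s=snap('wrist','w11.png')
E
```

```text
clock: 18.8
tool_pos: [0.451, -0.4805, 0.2184]
orientation: [-89.9, 45.8, 86.7]
force: [0.0, -0.1, 0.1]
opening: 0.0397
t 18.8 J [-42.2  39.1  12.  -32.9 -93.6 136. ] p [ 0.451  -0.4805  0.2184] F [ 0.  -0.1  0.1] open 0.0397
shift [0.027  0.0034 0.0023] turn [-0.09 -0.04 -0.84]
ik [-42.  40.  10. -34. -92. 137.] 0.0
```

View pics/w11.png

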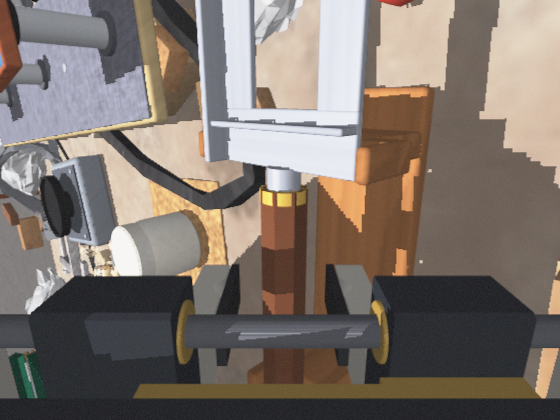

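```bash
python3 -m inch '[0.014,0.0034,0.0023,0,0,-0.8,0.04,0.009,0,0,0,0,0,0.04,0.003,0,0,0,0,0,0.04,0,0,0,0,0,0,0.04]'
python3 - <<'E'
from go import *
log(); togo(FR,YAWR,0,.165)
s=snap('wrist','w12.png')
E
```

```text
clock: 19.35
tool_pos: [0.4497, -0.4657, 0.198]
orientation: [-90.1, 45.1, 86.5]
force: [0.3, -0.9, -0.3]
opening: 0.0397
t 19.35 J [-41.7  39.6   9.8 -33.7 -91.5 137.1] p [ 0.4497 -0.4657  0.198 ] F [ 0.3 -0.9 -0.3] open 0.0397
shift [ 0.0021 -0.0002  0.0001] turn [-0.05 -0.18 -0.15]
ik [-42.  40.  10. -34. -92. 137.] 0.0
```

View pics/w12.png

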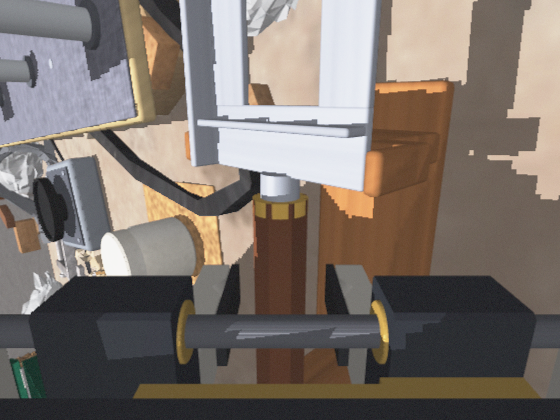

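Handle columns 255–307 sit centred between the pads. Closing.

```bash
python3 -m inch '[0.002,0,0,0,0,0,0.035,0,0,0,0,0,0,0.0,0,0,0,0,0,0,0.0,0,0,0,0,0,0,0.0,0,0,0,0,0,0,0.0]'
python3 - <<'E'
from go import *
log(); togo(FR,YAWR,0,.165)
E
```

```text
clock: 20.02
tool_pos: [0.4499, -0.4642, 0.1977]
orientation: [-90.2, 45.1, 86.5]
force: [-0.5, -0.1, 0.1]
opening: 0.0214
t 20.02 J [-41.6  39.5   9.6 -33.8 -91.4 137.2] p [ 0.4499 -0.4642  0.1977] F [-0.5 -0.1  0.1] open 0.0214
shift [0.0008 0.0007 0.0002] turn [ 0.   -0.21 -0.09]
ik [-42.  40.  10. -34. -92. 137.] 0.0
```

```bash
python3 -m inch '[-0.014,-0.014,0,0,0,0,0,-0.02,-0.02,0,0,0,0,0,-0.025,-0.025,0,0,0,0,0,-0.025,-0.025,0,0,0,0,0,0,0,0,0,0,0,0]'
python3 - <<'E'
from go import *
log(); togo((.571,-.354,.2),YAWR,0)
snap('scene','s13.png');snap('side','d13.png');snap('wrist','w13.png')
E
```

```text
clock: 20.65
tool_pos: [0.4494, -0.4648, 0.3241]
orientation: [-90.2, 45.3, 86.5]
force: [-0.7, -0.7, -3.3]
opening: 0.0215
t 20.65 J [ -41.7   32.3   15.   -34.4 -101.8  130.2] p [ 0.4494 -0.4648  0.3241] F [-0.7 -0.7 -3.3] open 0.0215
shift [ 0.0072  0.0061 -0.0002] turn [-0.02 -0.24 -0.31]
ik [ -42.   33.   15.  -34. -101.  131.] 0.0
```

View pics/s13.png

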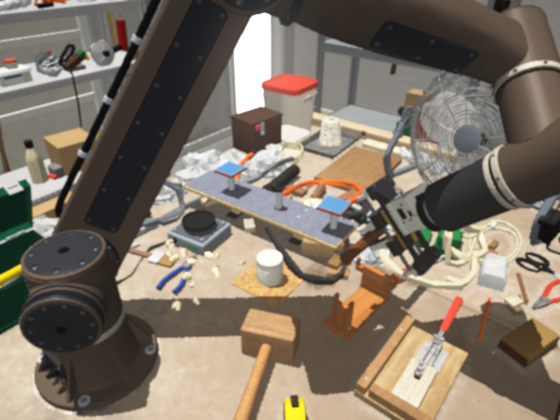

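View pics/w13.png

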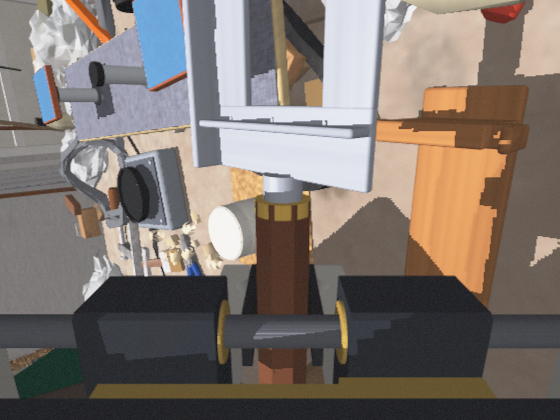

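Spatula lifted (−3 N); the wrist camera sees its heel and tines (rows 0–170). Measuring the fork's attitude in the hand.

```bash
cat >> go.py <<'E'
def forkframe(back=.165):
    "nominal fork frame in world from the tool pose"
    p0,R0=cur()
    _,M0=kin.toolpose((0,0,0),0,0,45,1); F=R0*M0.inv()   # fork axes
    g=p0+back*R0.as_matrix()[:,0]
    return g+F.apply([.115,0,.002]),F
def forkmeas():
    s=snap('wrist'); P=pts(s); f,F=forkframe()
    q=F.inv().apply(P.reshape(-1,3)-f).reshape(P.shape); hsv=cv2.cvtColor(s['color'],cv2.COLOR_RGB2HSV)
    m=(abs(q[...,2])<.008)&(abs(q[...,1])<.039)&(q[...,0]>-.06)&(q[...,0]<.045)&(hsv[...,1]<80)&((q[...,0]<-.047)|((q[...,0]>-.03)&(abs(q[...,1])>.022)))
    k=q[m]; c=np.linalg.lstsq(np.c_[k[:,:2],np.ones(len(k))],k[:,2],rcond=None)[0]
    print('fork pts',len(k),'slopes x,y deg',np.degrees(c[:2]).round(2),'z0 mm',(c[2]*1000).round(2),'x range',k[:,0].min().round(3),k[:,0].max().round(3))
    return s,q
E
python3 - <<'E'
from go import *
s,q=forkmeas(); f,F=forkframe(); print('nominal fork',f.round(4),F.as_euler('ZYX',degrees=True).round(2))
m=(abs(q[...,2]-.0)<.003)&(q[...,0]>-.03)&(q[...,0]<.03)&(abs(q[...,1])<.05)
for x in(-.03,-.02,-.01,0.0,.01):
    k=q[m&(abs(q[...,0]-x)<.003)]
    if len(k)>5:
        ys=np.sort(k[:,1]); g=np.argmax(np.diff(ys)); print(x,'slot',ys[g].round(4),ys[g+1].round(4),'outer',ys[0].round(4),ys[-1].round(4))
k=q[(q[...,2]>.004)&(q[...,2]<.012)&(abs(q[...,1])<.03)&(q[...,0]>-.05)&(q[...,0]<-.03)]; print('cross fence x',np.percentile(k[:,0],[2,50,98]).round(4),len(k))
k=q[(abs(q[...,2])<.003)&(abs(abs(q[...,1])-.025)<.01)&(q[...,0]<-.03)&(q[...,0]>-.07)]; print('heel x',k[:,0].min())
E
```

```text
fork pts 11675 slopes x,y deg [-0.06 -0.07] z0 mm -0.83 x range -0.06 0.007
nominal fork [ 0.5702 -0.3541  0.2035] [-3.4   0.21  0.05]
-0.03 slot -0.0195 0.0193 outer -0.0405 0.0415
-0.02 slot -0.0193 0.019 outer -0.0405 0.0417
-0.01 slot -0.0196 0.019 outer -0.0408 0.0419
0.0 slot -0.02 0.0188 outer -0.02 0.0416
cross fence x [-0.0434 -0.0418 -0.0405] 1064
heel x -0.06178134252157331
```

The fork sits in the hand to within 1 mm of nominal. Next, the tiles' poses from both fixed views.

```bash
cat > tiles.py <<'E'
from h import *
def tiles(zt=.154):
    out={}
    for n in('scene','side'):
        s=snap(n); hsv=cv2.cvtColor(s['color'],cv2.COLOR_RGB2HSV); P=pts(s)
        b=cv2.inRange(hsv,(95,80,40),(125,255,255))&((P[...,2]>.145).astype(np.uint8)*255)&((P[...,2]<.165).astype(np.uint8)*255)
        # upscale for subpixel contour
        for c in cv2.findContours(b,0,cv2.CHAIN_APPROX_NONE)[0]:
            if cv2.contourArea(c)<60: continue
            w=np.array([ray(s,u,v,zt)[:2] for u,v in c[:,0,:].astype(float)]); r=cv2.minAreaRect((w*1000).astype(np.float32))
            print(n,'tile',np.round(r[0],1),'size',np.round(r[1],1),'ang',round(r[2],1),'median z',np.median(P[...,2][b>0]).round(4))
if __name__=='__main__': tiles()
E
python3 tiles.py
python3 - <<'E'
from h import *
s=snap('side');P=pts(s)
for n in('scene','side'):
    s=snap(n);P=pts(s);hsv=cv2.cvtColor(s['color'],cv2.COLOR_RGB2HSV)
    m=(P[...,2]>.0775)&(P[...,2]<.083)&(hsv[...,1]<80)&(P[...,0]>.45)&(P[...,0]<.72)&(P[...,1]<.35)&(P[...,1]>-.25)
    q=P[m]; yaw=np.radians(3.4); L=(q[:,:2]-[.582,.045])@np.array([[np.cos(yaw),-np.sin(yaw)],[np.sin(yaw),np.cos(yaw)]])
    print(n,len(q),'local x',np.percentile(L[:,0],[.5,99.5]).round(4),'y',np.percentile(L[:,1],[.3,99.7]).round(4))
    for y0 in np.arange(-.26,.27,.06):
        k=L[abs(L[:,1]-y0)<.015]
        if len(k)>20: print('  y',round(y0,2),np.percentile(k[:,0],[2,98]).round(4))
E
```

```text
scene tile [ 597.5 -174.4] size [61.7 63.7] ang 8.1 median z 0.1545
scene tile [576.7 171.5] size [60.7 60.9] ang 4.6 median z 0.1545
side tile [574.8 176.4] size [56.4 65.2] ang 82.9 median z 0.1554
scene 3894 local x [-0.0614  0.0929] y [-0.2654  0.267 ]
  y -0.26 [-0.0598  0.062 ]
  y -0.2 [-0.0612  0.0592]
  y -0.14 [-0.0611  0.058 ]
  y -0.08 [-0.0595  0.0606]
  y -0.02 [-0.0599  0.0603]
  y 0.04 [-0.0585  0.0625]
  y 0.1 [-0.0591  0.0606]
  y 0.16 [-0.0592  0.0584]
  y 0.22 [-0.0579  0.057 ]
side 1768 local x [-0.0638  0.1291] y [-0.2693  0.2854]
  y -0.26 [-0.0614  0.0603]
  y -0.2 [-0.0625  0.0856]
  y -0.14 [-0.0262  0.0612]
  y -0.02 [-0.0632 -0.0086]
  y 0.04 [-0.0616  0.0612]
  y 0.1 [-0.0585  0.0605]
  y 0.16 [-0.0413  0.0601]
  y 0.22 [-0.0324  0.0602]
```

```bash
python3 -m inch '[0.001,-0.03,-0.032,0,0,0,0,0.001,-0.03,-0.032,0,0,0,0,0.001,-0.03,-0.032,0,0,0,0,0,0,0,0,0,0,0,0,0,0,0,0,0,0]'
python3 - <<'E'
from go import *
log(); snap('wrist','w14.png')
E
```

```text
clock: 21.72
tool_pos: [0.5515, -0.4032, 0.3772]
orientation: [-89.2, 44.7, 87.1]
force: [-0.8, 0.9, -3.7]
opening: 0.0216
t 21.73 J [ -33.9   31.8   22.7  -39.  -104.5  118.2] p [ 0.5515 -0.4032  0.3772] F [-0.8  0.9 -3.7] open 0.0216
```

View pics/w14.png

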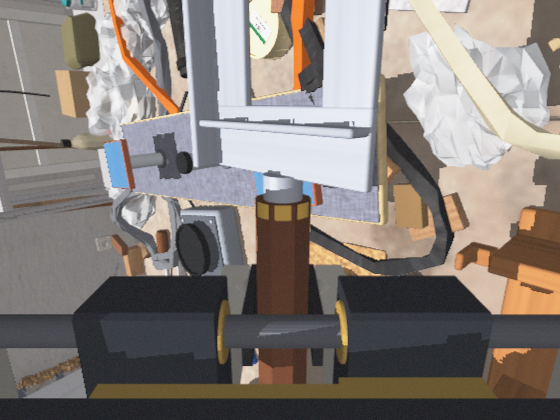

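```bash
python3 -m inch '[-0.021,0.021,0.023,0,0,0,0,-0.021,0.021,0.023,0,0,0,0,0,0,0,0,0,0,0,0,0,0,0,0,0,0]'
python3 - <<'E'
from go import *
log(); snap('wrist','w15.png')
E
```

```text
clock: 22.28
tool_pos: [0.4981, -0.4627, 0.3745]
orientation: [-88.9, 44.6, 87.2]
force: [-0.2, 0.6, -2.7]
opening: 0.0216
t 22.27 J [ -39.6   32.8   23.3  -36.8 -107.7  122.8] p [ 0.4981 -0.4627  0.3745] F [-0.2  0.6 -2.7] open 0.0216
```

View pics/w15.png

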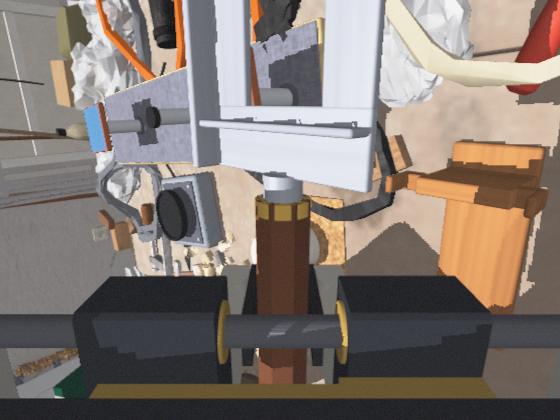

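The fork hides tile 0 from the hand. The earlier picture w6 shows its whole near edge, so I'll use that plus the centroids of the two fixed views.

Run:
```python
from h import *
im=cv2.imread('pics/w6.png')[:,:,::-1]; hsv=cv2.cvtColor(im,cv2.COLOR_RGB2HSV)
he=np.array(snap('wrist')['hand_eye']); K=snap('wrist')['K']
T=np.eye(4);T[:3,:3]=R.from_euler('xyz',[-90.2,89.7,-.1],degrees=True).as_matrix();T[:3,3]=[.4047,-.1199,.4128]
s={'K':K,'T':T@he}
b=cv2.inRange(hsv,(95,80,40),(125,255,255)); b[:,100:]=0
rows=[r for r in range(60,260) if b[r].sum()>255*3]
print(rows[0],rows[-1])
# right boundary of blue per row
E=np.array([ray(s,np.where(b[r])[0].max()+.5,r,.154)[:2] for r in range(rows[0]+4,rows[-1]-10)])
l=np.polyfit(E[:,1],E[:,0],1); res=E[:,0]-np.polyval(l,E[:,1]); l=np.polyfit(E[abs(res)<.002,1],E[abs(res)<.002,0],1)
print('near edge x at y=-.175:',np.polyval(l,-.175).round(4),'slope deg',np.degrees(np.arctan(-l[0])).round(2), E[[0,-1]].round(4), np.abs(res).max())
# top/bottom edges: per column
for nm,f in(('right(-y)',min),('left(+y)',max)):
    E2=np.array([ray(s,c,f(np.where(b[:,c])[0])+(.5 if f is max else -.5),.154)[:2] for c in range(1,(20 if f is min else 44))]); print(nm,np.polyfit(E2[:,0],E2[:,1],1).round(3),E2[len(E2)//2].round(4))
# fixed views: centroid of blue area via rays
for n in('scene','side'):
    s=snap(n); h=cv2.cvtColor(s['color'],cv2.COLOR_RGB2HSV);P=pts(s)
    b=(cv2.inRange(h,(95,60,40),(125,255,255))>0)&(abs(P[...,2]-.155)<.01)
    for y0 in(-.175,.17):
        v,u=np.where(b&(abs(P[...,1]-y0)<.06)&(abs(P[...,0]-.585)<.06))
        if len(u)<30: continue
        w=np.array([ray(s,a,c,.154)[:2] for a,c in zip(u,v)]); wt=1; cv=np.cov(w.T); print(n,len(u),'ctr',w.mean(0).round(4),'extent',(np.sqrt(12*np.diag(cv))).round(4))
```

```text
82 192
near edge x at y=-.175: 0.5626 slope deg 7.46 [[ 0.567  -0.21  ]
 [ 0.5597 -0.1512]] 0.00033500437201816613
right(-y) [-0.201 -0.097] [ 0.571  -0.2125]
left(+y) [ 2.317 -1.479] [ 0.5779 -0.1447]
scene 323 ctr [ 0.5972 -0.1749] extent [0.0631 0.0645]
scene 209 ctr [0.5755 0.1714] extent [0.0632 0.063 ]
side 244 ctr [ 0.5968 -0.1739] extent [0.06   0.0662]
```

Run:
```python
from h import *
he=np.array(snap('wrist')['hand_eye']); K=snap('wrist')['K']
T=np.eye(4);T[:3,:3]=R.from_euler('xyz',[94.46718319,89.90618303,-175.53884899],degrees=True).as_matrix();T[:3,3]=[.6748,0,.40374]
s={'K':K,'T':T@he}; im=cv2.imread('pics/wrist0.png'); g=im.max(2)
m=(g<45).astype(np.uint8); m[:195]=0;m[245:]=0;m[:,:380]=0;m[:,440:]=0
c=max(cv2.findContours(m,0,1)[0],key=cv2.contourArea); print(cv2.minEnclosingCircle(c)); (u,v),r=cv2.minEnclosingCircle(c); print('cap1',ray(s,u,v,.145).round(4),'r',r/371*.239)
for n in('scene','side'):
    s=snap(n);P=pts(s);q=P.reshape(-1,3)
    for c0 in((.5953,-.1796),(.585,-.005),(.5746,.170)):
        k=q[(np.hypot(q[:,0]-c0[0],q[:,1]-c0[1])<.03)&(q[:,2]>.088)&(q[:,2]<.125)]
        if len(k)<10: continue
        cp=np.array(s['position'])[:2]; d=np.array(c0)-cp; d/=np.linalg.norm(d); nrm=np.array([-d[1],d[0]])
        w=(k[:,:2]-cp)@nrm; de=(k[:,:2]-cp)@d
        mid=(np.percentile(w,2)+np.percentile(w,98))/2; near=np.percentile(de,5)
        print(n,c0,len(k),'width',(np.ptp(w)).round(4),'axis',(cp+nrm*mid+d*(near+.010)).round(4))
```

```text
((406.23468017578125, 215.7653045654297), 17.360275268554688)
cap1 [ 0.5903 -0.0081  0.145 ] r 0.011183573555753558
scene (0.5953, -0.1796) 89 width 0.0197 axis [ 0.5958 -0.1785]
scene (0.585, -0.005) 79 width 0.0171 axis [ 0.5865 -0.005 ]
scene (0.5746, 0.17) 76 width 0.0194 axis [0.5764 0.17  ]
side (0.5953, -0.1796) 108 width 0.0178 axis [ 0.5954 -0.1805]
side (0.585, -0.005) 24 width 0.0144 axis [ 0.5853 -0.0047]
```

Tile 0: centre (0.5973,−0.1743), yaw 7.5°, with three views agreeing to about 1 mm. Post 0 is at (0.5956,−0.1793), so the slot clears it by about 3.7 mm. Going to the pre-insert pose from above.

```bash
cat >> go.py <<'E'
def along(T,yaw,x,y,z):
    return (*(np.array(T[:2])+R.from_euler('z',yaw,degrees=True).apply([x,y,0])[:2]),z)
T0=(.5973,-.1743)
E
python3 - <<'E'
from go import *
f,F=forkframe(); print(f.round(4),F.as_euler('ZYX',degrees=True).round(1))
togo(along(T0,7,-.111,-.0015,.22),7,0)
E
```

```text
[ 0.6195 -0.3517  0.2599] [-3.5  0.7  0.4]
shift [ 0.1262 -0.0653  0.1196] turn [-7.94 -6.93  0.44]
ik [-33.  21.  -4. -33. -97. 136.] 0.0
```

```bash
python3 -m inch '[0.031,-0.016,0.03,-2,-1.7,0.1,0,0.031,-0.016,0.03,-2,-1.7,0.1,0,0.031,-0.016,0.03,-2,-1.7,0.1,0,0.031,-0.016,0.03,-2,-1.7,0.1,0,0,0,0,0,0,0,0,0,0,0,0,0,0,0]'
python3 - <<'E'
from go import *
log(); f,F=forkframe(); print(f.round(4),F.as_euler('ZYX',degrees=True).round(1))
togo(along(T0,7,-.111,-.0015,.16),7,0)
E
```

```text
clock: 23.48
tool_pos: [0.375, -0.3255, 0.3332]
orientation: [-90.5, 45.1, 97.0]
force: [-0.3, -0.1, -1.7]
opening: 0.0219
t 23.48 J [-34.4  20.4  -4.5 -32.2 -97.2 137.2] p [ 0.375  -0.3255  0.3332] F [-0.3 -0.1 -1.7] open 0.0219
[ 0.4748 -0.1952  0.219 ] [ 7.4 -0.3 -0.1]
shift [ 0.0449  0.038  -0.0128] turn [ 0.49  0.02 -0.12]
ik [-33.  24.  -7. -33. -91. 139.] 0.0
```

```bash
python3 -m inch '[0.022,0.019,-0.006,0.4,0,0,0,0.022,0.019,-0.006,0,0,0,0,0.015,0.015,0,0,0,0,0,0,0,0,0,0,0,0]'
python3 - <<'E'
from go import *
log(); f,F=forkframe(); print(f.round(4),F.as_euler('ZYX',degrees=True).round(1))
togo(along(T0,7,-.111,-.0015,.128),7,0); forkmeas()
for n in('scene','side'): snap(n,n+'16.png')
E
```

```text
clock: 23.98
tool_pos: [0.3905, -0.3226, 0.2534]
orientation: [-90.5, 45.4, 96.6]
force: [-0.7, -0.3, -3.1]
opening: 0.0212
t 23.98 J [-33.4  26.2  -7.5 -32.5 -88.9 140.9] p [ 0.3905 -0.3226  0.2534] F [-0.7 -0.3 -3.1] open 0.0212
[ 0.4912 -0.1936  0.1386] [ 7.  -0.3 -0.4]
shift [0.0104 0.0048 0.0027] turn [ 0.2  -0.25 -0.4 ]
ik [-33.  27.  -8. -33. -88. 141.] 0.0
fork pts 11895 slopes x,y deg [-0.26  0.09] z0 mm -2.61 x range -0.06 0.006
```

View pics/scene16.png

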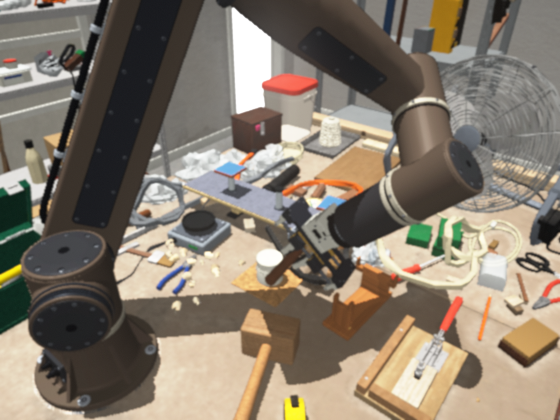

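View pics/side16.png

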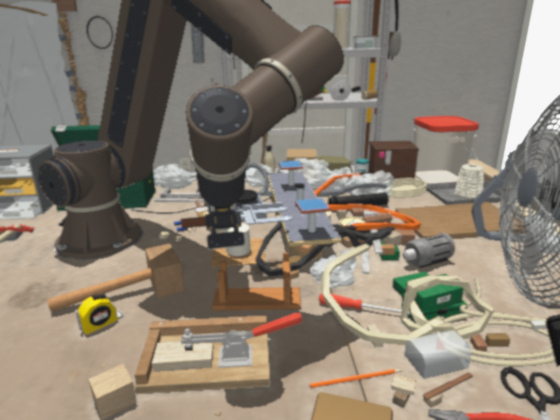

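```bash
python3 -m inch '[0.0104,0.0048,0.0027,0.2,-0.2,-0.4,0,0,0,0,0,0,0,0,0,0,0,0,0,0,0]'
python3 - <<'E'
from go import *
log(); f,F=forkframe(); print(f.round(4),F.as_euler('ZYX',degrees=True).round(1))
forkmeas();forkmeas(); togo(along(T0,7,-.111,-.0015,.128),7,0);
E
```

```text
clock: 24.5
tool_pos: [0.3876, -0.3196, 0.246]
orientation: [-90.5, 45.3, 96.6]
force: [-0.4, -1.0, -3.5]
opening: 0.0214
t 24.5 J [-33.4  26.5  -8.3 -32.6 -88.1 141.4] p [ 0.3876 -0.3196  0.246 ] F [-0.4 -1.  -3.5] open 0.0214
[ 0.4883 -0.1903  0.1315] [ 7.  -0.3 -0.3]
fork pts 11658 slopes x,y deg [-0.13 -0.06] z0 mm -1.47 x range -0.06 0.006
fork pts 11665 slopes x,y deg [-0.17 -0.06] z0 mm -1.6 x range -0.06 0.006
shift [0.0026 0.002  0.0002] turn [ 0.2  -0.25 -0.24]
ik [-33.  27.  -8. -33. -88. 141.] 0.0
```

```bash
python3 -m inch '[0.001,0.001,-0.02,0,-0.2,-0.2,0,0,0,-0.02,0,0,0,0,0,0,-0.015,0,0,0,0,0,0,0,0,0,0,0]'
python3 - <<'E'
from go import *
log(); f,F=forkframe(); print(f.round(4),F.as_euler('ZYX',degrees=True).round(1))
togo(along(T0,7,-.001,-.0015,.130),7,0);snap('side','d17.png');snap('scene','s17.png');snap('wrist','w17.png')
E
```

```text
clock: 25.1
tool_pos: [0.4463, -0.3123, 0.2449]
orientation: [-90.3, 45.1, 96.9]
force: [1.2, 0.4, -3.1]
opening: 0.0219
t 25.1 J [-30.2  29.1  -3.  -34.3 -89.1 137.8] p [ 0.4463 -0.3123  0.2449] F [ 1.2  0.4 -3.1] open 0.0219
[ 0.5463 -0.1823  0.1306] [ 7.1 -0.2 -0.1]
shift [ 0.0005  0.0001 -0.0507] turn [ 0.26 -0.05 -0.07]
ik [-28.  31.   2. -36. -90. 134.] 0.0
```

View pics/d17.png

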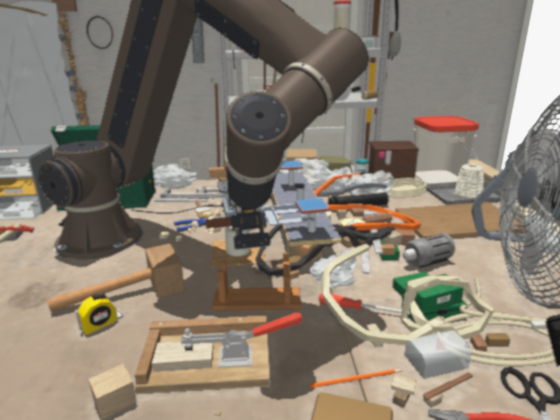

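View pics/w17.png

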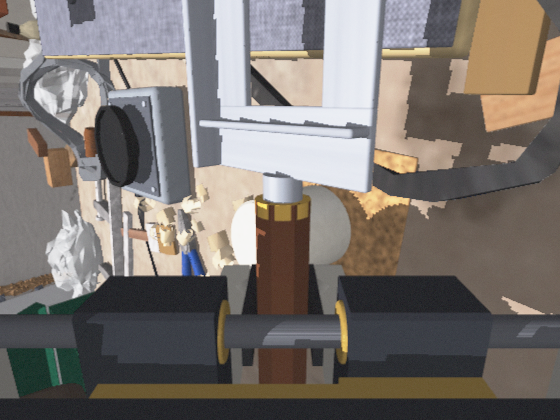

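```bash
python3 -m inch '[0.0003,0,-0.018,0.2,0,0,0,0,0,-0.015,0,0,0,0,0,0,-0.008,0,0,0,0,0,0,0,0,0,0,0]'
python3 - <<'E'
from go import *
log(); f,F=forkframe(); print(f.round(4),F.as_euler('ZYX',degrees=True).round(1))
togo(along(T0,7,-.001,-.0015,.130),7,0);snap('wrist','w18.png');forkmeas()
s=snap('side','d18.png'); cv2.imwrite('pics/d18z.png',cv2.resize(s['color'][150:300,170:400],None,fx=3,fy=3,interpolation=cv2.INTER_CUBIC)[:,:,::-1])
E
```

```text
clock: 25.75
tool_pos: [0.4872, -0.3072, 0.2449]
orientation: [-90.0, 45.0, 96.9]
force: [-0.7, -0.7, -2.7]
opening: 0.0215
t 25.75 J [-28.2  31.    1.  -35.3 -89.9 134.9] p [ 0.4872 -0.3072  0.2449] F [-0.7 -0.7 -2.7] open 0.0215
[ 0.5873 -0.1776  0.1302] [ 6.9 -0.  -0. ]
shift [ 0.0004 -0.0001 -0.0095] turn [-0.05 -0.06 -0.04]
ik [-28.  31.   2. -36. -90. 134.] 0.0
fork pts 9769 slopes x,y deg [-0.14 -0.06] z0 mm -1.61 x range -0.06 -0.003
```

View pics/w18.png

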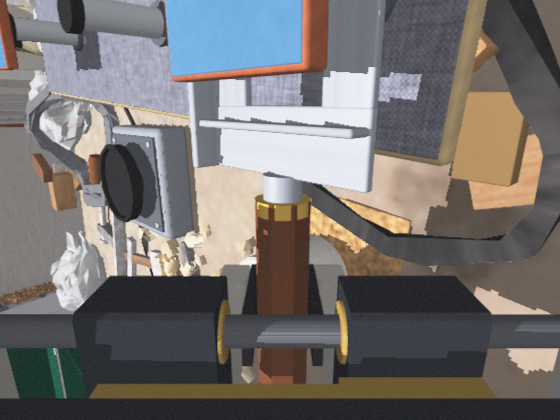

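View pics/d18z.png

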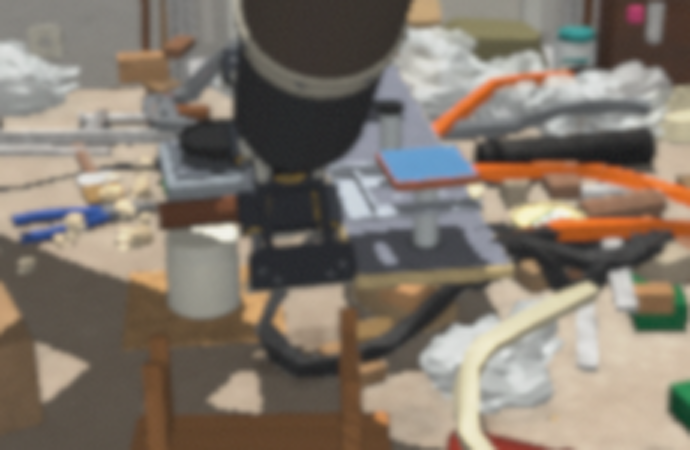

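The hand camera now sees the tile's near edge (172,80)–(325,67) above the fork. Measuring the tile in the fork frame.

```bash
cat >> go.py <<'E'
def tilemeas():
    s=snap('wrist'); P=pts(s); f,F=forkframe(); q=F.inv().apply(P.reshape(-1,3)-f).reshape(P.shape)
    hsv=cv2.cvtColor(s['color'],cv2.COLOR_RGB2HSV); b=cv2.inRange(hsv,(95,80,40),(125,255,255)); b[200:]=0
    n,lab,st,ce=cv2.connectedComponentsWithStats(b); i=1+np.argmax(st[1:,4]); m=lab==i
    k=q[m]; c=np.linalg.lstsq(np.c_[k[:,:2],np.ones(len(k))],k[:,2],rcond=None)[0]
    print('tile pts',len(k),'top z at 0,0',c[2].round(4),'slopes deg',np.degrees(c[:2]).round(2))
    print(' y range by x:',[(x,(np.percentile(k[abs(k[:,0]-x)<.002,1],[.5,99.5]).round(4).tolist() if (abs(k[:,0]-x)<.002).sum()>20 else None)) for x in(-.03,-.02,-.015,-.01,-.005)])
    E=[]
    for y in np.arange(-.03,.031,.005):
        w=k[abs(k[:,1]-y)<.0015]
        if len(w)>3: E.append((y,w[:,0].min()))
    E=np.array(E); l=np.polyfit(E[:,0],E[:,1],1); print(' near edge x at y=0',l[1].round(4),'yaw deg',np.degrees(np.arctan(-l[0])).round(2), E[[0,-1]].round(4).tolist())
E
python3 - <<'E'
from go import *
tilemeas()
E
```

```text
tile pts 8936 top z at 0,0 0.0224 slopes deg [-5.23 -3.4 ]
 y range by x: [(-0.03, None), (-0.02, [-0.0331, 0.032]), (-0.015, [-0.0331, 0.0326]), (-0.01, [-0.0331, 0.0327]), (-0.005, [-0.0167, 0.0332])]
 near edge x at y=0 -0.0231 yaw deg 0.31 [[-0.03, -0.023], [0.03, -0.0233]]
```

```bash
python3 -m inch '[-0.001,0.001,-0.005,0,0,0,0,0,0,-0.004,0,0,0,0,0,0,0,0,0,0,0]'
python3 - <<'E'
from go import *
log(); f,F=forkframe(); print(f.round(4),F.as_euler('ZYX',degrees=True).round(1)); tilemeas()
E
```

```text
clock: 26.32
tool_pos: [0.4956, -0.308, 0.2452]
orientation: [-90.0, 45.0, 96.9]
force: [-0.7, -0.4, -2.0]
opening: 0.0214
t 26.32 J [-27.9  31.5   2.  -35.5 -90.1 134.3] p [ 0.4956 -0.308   0.2452] F [-0.7 -0.4 -2. ] open 0.0214
[ 0.5959 -0.1786  0.1305] [ 6.8  0.  -0. ]
tile pts 12704 top z at 0,0 0.023 slopes deg [-2.03 -5.46]
 y range by x: [(-0.03, [-0.0315, 0.034]), (-0.02, [-0.0313, 0.0338]), (-0.015, [-0.0314, 0.0344]), (-0.01, [-0.0311, 0.0343]), (-0.005, [-0.0168, 0.0347])]
 near edge x at y=0 -0.0321 yaw deg 0.53 [[-0.03, -0.0318], [0.03, -0.0324]]
```

Tile at fork (+1, +1.4) mm. Lifting gently.

```bash
python3 -m inch '[-0.004,-0.004,0,0,0,0,0,-0.004,-0.004,0,0,0,0,0,-0.003,-0.003,0,0,0,0,0,-0.003,-0.003,0,0,0,0,0]'; python3 -m inch '[-0.004,-0.004,0,0,0,0,0,-0.006,-0.006,0,0,0,0,0,0,0,0,0,0,0,0]'
python3 - <<'E'
from go import *
log(); f,F=forkframe(); print(f.round(4),F.as_euler('ZYX',degrees=True).round(1)); forkmeas(); tilemeas(); snap('wrist','w19.png')
E
```

```text
clock: 26.88
tool_pos: [0.4952, -0.308, 0.2664]
orientation: [-89.9, 45.0, 96.9]
force: [-0.1, 0.1, -3.8]
opening: 0.0218
clock: 27.25
tool_pos: [0.4952, -0.3081, 0.2822]
orientation: [-90.0, 45.1, 96.8]
force: [-0.1, 0.3, -2.2]
opening: 0.0217
t 27.25 J [-27.9  29.1   3.5 -35.5 -93.3 132.1] p [ 0.4952 -0.3081  0.2822] F [-0.1  0.3 -2.2] open 0.0217
[ 0.5955 -0.1787  0.1673] [ 6.8  0.  -0.1]
fork pts 7004 slopes x,y deg [1.3  0.91] z0 mm 0.03 x range -0.06 0.005
tile pts 12649 top z at 0,0 0.0071 slopes deg [-2.71 -5.74]
 y range by x: [(-0.03, [-0.0313, 0.0343]), (-0.02, [-0.0311, 0.0343]), (-0.015, [-0.031, 0.0344]), (-0.01, [-0.0309, 0.0344]), (-0.005, [-0.0301, 0.0348])]
 near edge x at y=0 -0.0316 yaw deg 0.62 [[-0.03, -0.0312], [0.03, -0.032]]
```

View pics/w19.png

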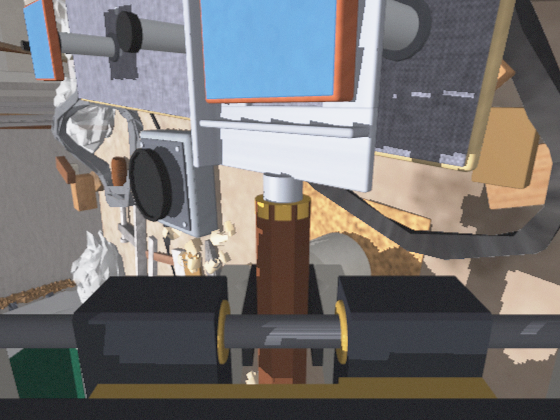

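Tile 0 rides on the fork, squared to 0.6°. Planning the roll-over: checking joints, link heights and body corners against the shaker, jar and deck.

```bash
cat >> go.py <<'E'
SC=np.array([.583,.045])
def dk(y,x=0,z=0): return (*(SC+R.from_euler('z',3.4,degrees=True).apply([x,y,0])[:2]),z)
def loc(p): return R.from_euler('z',-3.4,degrees=True).apply(np.r_[np.array(p[:2])-SC,0])[:2]
def links(J):
    A=kin.rot('z',J[0]);p1=A@[0,0,.1988]; p2=p1+A@kin.rot('y',J[1])@[0,0,.6016]; B=A@kin.rot('y',J[1]-J[2]); p3=p2+B@[.4636,0,0]; D=B@kin.rot('x',-J[3]); p4=p3+D@[0,-.1918,0]
    return p2,p3,p4
def body(p,M):
    u,y,z=M.as_matrix().T; g=p+.165*u; out=[]
    for s in(.053,.165):
        for a in(-.097,.097):
            for b in(-.039,.039): out.append(g-u*s+y*a+z*b)
    return np.array(out)
def path(seq,yaw):
    J=np.array(ctrl.get_obs()['joint_pos'])
    for nm,f,ro in seq:
        p,M=kin.toolpose(f,yaw,ro,45,1); J,e=kin.ik(p,M.as_matrix(),kin.PRM,kin.S,J); b=body(p,M); i=b[:,2].argmin()
        print(nm,ro,J.round(0),'err %.1f'%e,'elb/wr z',[q[2].round(2) for q in links(J)],'low corner',b[i].round(3),'loc x max',max(loc(q)[0] for q in b).round(3))
E
python3 - <<'E'
from go import *
for ys,xs in((-.165,-.005),(-.16,-.008)):
    path([('lift',(.5955,-.1787,.225),0),('mv',dk(ys,xs,.225),0)]+[('r',dk(ys,xs,.225),r) for r in(20,40,60,80)]+[('low',dk(ys,xs,.134),80)]+[('d',dk(ys,xs,.134),r) for r in(90,95,100,105,110)],6.8)
E
```

```text
lift 0 [-28.  26.   7. -36. -99. 128.] err 0.0 elb/wr z [np.float64(0.74), np.float64(0.59), np.float64(0.48)] low corner [ 0.533 -0.293  0.192] loc x max -0.066
mv 0 [-24.  22.   1. -38. -95. 126.] err 0.0 elb/wr z [np.float64(0.76), np.float64(0.59), np.float64(0.48)] low corner [ 0.525 -0.234  0.192] loc x max -0.07
r 20 [-12.  13.  -7. -24. -80. 116.] err 0.0 elb/wr z [np.float64(0.79), np.float64(0.63), np.float64(0.55)] low corner [ 0.525 -0.239  0.23 ] loc x max -0.071
r 40 [  3.   5. -20.  -5. -66.  96.] err 0.0 elb/wr z [np.float64(0.8), np.float64(0.6), np.float64(0.59)] low corner [ 0.524 -0.231  0.268] loc x max -0.074
r 60 [ 18.   2. -34.  17. -59.  69.] err 0.0 elb/wr z [np.float64(0.8), np.float64(0.53), np.float64(0.58)] low corner [ 0.5   -0.024  0.25 ] loc x max -0.076
r 80 [ 29.   4. -46.  37. -61.  44.] err 0.0 elb/wr z [np.float64(0.8), np.float64(0.45), np.float64(0.52)] low corner [ 0.5   -0.022  0.212] loc x max -0.078
low 80 [ 26.  10. -54.  46. -49.  33.] err 0.0 elb/wr z [np.float64(0.79), np.float64(0.37), np.float64(0.43)] low corner [ 0.5   -0.022  0.121
[... 2043 characters left out ...]
0.39)] low corner [ 0.497 -0.021  0.103] loc x max -0.082
d 95 [ 32.  17. -58.  55. -58.  16.] err 0.0 elb/wr z [np.float64(0.77), np.float64(0.33), np.float64(0.37)] low corner [ 0.497 -0.024  0.094] loc x max -0.082
d 100 [ 34.  20. -58.  56. -61.  12.] err 0.8 elb/wr z [np.float64(0.76), np.float64(0.31), np.float64(0.34)] low corner [ 0.498 -0.028  0.085] loc x max -0.083
d 105 [ 36.  23. -58.  56. -65.   9.] err 2.4 elb/wr z [np.float64(0.75), np.float64(0.29), np.float64(0.32)] low corner [ 0.498 -0.032  0.077] loc x max -0.084
d 110 [ 37.  27. -58.  56. -68.   5.] err 3.4 elb/wr z [np.float64(0.74), np.float64(0.28), np.float64(0.29)] low corner [ 0.499 -0.038  0.069] loc x max -0.084
```

Run:
```python
from go import *
J0=np.array([30,14,-57,53,-55,21.])
for yaw in(-20,-12,-5,0,3.4,7,12,20):
    r=[]
    for ys,xs in((-.17,0),(-.155,0),(-.155,.01),(0,0),(0.005,-.005)):
        J=J0.copy(); row=[]
        for ro in(80,95,105,110):
            p,M=kin.toolpose(dk(ys,xs,.134),yaw,ro,45,1); J,e=kin.ik(p,M.as_matrix(),kin.PRM,kin.S,J)
        b=body(p,M); r.append((round(J[2],1),round(e,1),max(loc(q)[0] for q in b).round(3)))
    print(yaw,r)
```

```text
-20 [(np.float64(-32.5), np.float64(0.0), np.float64(0.005)), (np.float64(-31.4), np.float64(0.0), np.float64(0.005)), (np.float64(-30.3), np.float64(0.0), np.float64(0.015)), (np.float64(-18.6), np.float64(0.0), np.float64(0.005)), (np.float64(-18.7), np.float64(0.0), np.float64(0.0))]
-12 [(np.float64(-40.6), np.float64(0.0), np.float64(-0.023)), (np.float64(-39.5), np.float64(0.0), np.float64(-0.023)), (np.float64(-38.4), np.float64(0.0), np.float64(-0.013)), (np.float64(-26.3), np.float64(0.0), np.float64(-0.023)), (np.float64(-26.3), np.float64(0.0), np.float64(-0.028))]
-5 [(np.float64(-47.6), np.float64(0.0), np.float64(-0.048)), (np.float64(-46.6), np.float64(0.0), np.float64(-0.048)), (np.float64(-45.5), np.float64(0.0), np.float64(-0.038)), (np.float64(-33.2), np.float64(0.0), np.float64(-0.048)), (np.float64(-33.1), np.float64(0.0), np.float64(-0.053))]
0 [(np.float64(-52.7), np.float64(0.0), np.float64(-0.065)), (np.float64(-51.6), np.float64(0.0), np.float64(-0.065)), (np.float64(-50.6), np.float64(0.0), np.float64(-0.055)), (np.float64(-38.1), np.float64(0.0), np.float6
[... 550 characters left out ...]
64(-45.1), np.float64(0.0), np.float64(-0.076)), (np.float64(-45.0), np.float64(0.0), np.float64(-0.081))]
12 [(np.float64(-58.3), np.float64(17.7), np.float64(-0.076)), (np.float64(-58.3), np.float64(14.8), np.float64(-0.076)), (np.float64(-58.3), np.float64(11.6), np.float64(-0.066)), (np.float64(-50.1), np.float64(0.0), np.float64(-0.076)), (np.float64(-50.0), np.float64(0.0), np.float64(-0.081))]
20 [(np.float64(-58.3), np.float64(39.9), np.float64(-0.074)), (np.float64(-58.3), np.float64(37.1), np.float64(-0.074)), (np.float64(-58.3), np.float64(34.0), np.float64(-0.064)), (np.float64(-58.0), np.float64(0.0), np.float64(-0.074)), (np.float64(-57.9), np.float64(0.0), np.float64(-0.079))]
```

Yaw 1° at stand (−0.008, −0.16) keeps J3 at −53° or better with 10 mm of body clearance. Lifting and moving there level first.

```bash
python3 - <<'E'
from go import *
togo(dk(-.16,-.008,.225),1,0); print(dk(-.16,-.008,.225))
E
python3 -m inch '[-0.01,-0.01,0,0,0,0,0,-0.015,-0.015,0,0,0,0,0,-0.015,-0.015,0,0,0,0,0,0,0,0,0,0,0,0]'
python3 - <<'E'
from go import *
togo(dk(-.16,-.008,.225),1,0)
E
```

```text
shift [ 0.0125 -0.0954  0.0145] turn [ 4.07  4.18 -0.01]
ik [-24.  19.  -2. -40. -91. 123.] 0.0
(np.float64(0.5845031011487637), np.float64(-0.11519282345641012), 0.225)
clock: 27.9
tool_pos: [0.4952, -0.3081, 0.3426]
orientation: [-90.0, 45.1, 96.9]
force: [-0.0, -0.7, -3.4]
opening: 0.0217
shift [ 0.0561 -0.0521  0.0146] turn [ 4.12  4.16 -0.07]
ik [-24.  19.  -2. -40. -91. 123.] 0.0
```

```bash
python3 -m inch '[0.012,-0.011,0.004,1,1,0,0,0.014,-0.013,0.004,1,1,0,0,0.014,-0.013,0.004,1,1,0,0,0.012,-0.012,0.002,1,1,0,0,0,0,0,0,0,0,0]'
python3 - <<'E'
from go import *
log();togo(dk(-.16,-.008,.225),1,0); tilemeas()
E
```

```text
clock: 28.52
tool_pos: [0.473, -0.233, 0.3392]
orientation: [-89.8, 44.9, 90.9]
force: [-0.5, 0.5, -2.9]
opening: 0.0215
t 28.52 J [-24.2  19.6  -2.1 -39.9 -91.1 122.5] p [ 0.473  -0.233   0.3392] F [-0.5  0.5 -2.9] open 0.0215
shift [-0.0009  0.0002  0.0015] turn [-0.24 -0.04  0.06]
ik [-24.  19.  -2. -40. -91. 123.] 0.0
tile pts 12619 top z at 0,0 0.0068 slopes deg [-2.56 -5.17]
 y range by x: [(-0.03, [-0.0304, 0.0348]), (-0.02, [-0.0303, 0.0351]), (-0.015, [-0.0305, 0.0354]), (-0.01, [-0.0302, 0.0353]), (-0.005, [-0.0292, 0.0352])]
 near edge x at y=0 -0.0318 yaw deg 0.72 [[-0.03, -0.0314], [0.03, -0.0323]]
```

```bash
python3 - <<'E'
from go import *
togo(dk(-.16,-.008,.225),1,5);togo(dk(-.16,-.008,.225),1,30)
E
python3 -m inch '[0.0006,-0.0144,0,0,0,5,0,0.0006,-0.0144,0,0,0,5,0,0.0006,-0.0144,0,0,0,5,0,0.0006,-0.0144,0,0,0,5,0,0,0,0,0,0,0,0]';python3 - <<'E'
from go import *
log();f,F=forkframe(); print(f.round(4),F.as_euler('ZYX',degrees=True).round(1))
togo(dk(-.16,-.008,.225),1,30);tilemeas()
E
```

```text
shift [-0.     -0.0145  0.0017] turn [-0.23 -0.03  5.04]
ik [-21.  17.  -4. -36. -88. 120.] 0.0
shift [ 0.0207 -0.0822  0.002 ] turn [-2.300e-01  3.000e-02  3.004e+01]
ik [ -3.   7. -15. -16. -70. 100.] 0.0
clock: 29.2
tool_pos: [0.4732, -0.1869, 0.3714]
orientation: [-89.3, 65.5, 91.4]
force: [0.1, 0.2, -3.9]
opening: 0.0214
t 29.2 J [-11.   10.7  -9.7 -24.7 -76.5 109. ] p [ 0.4732 -0.1869  0.3714] F [ 0.1  0.2 -3.9] open 0.0214
[ 0.5865 -0.1162  0.2225] [  0.7   0.3 -20.5]
shift [ 0.0006 -0.0284  0.0026] turn [-0.34  0.2   9.54]
ik [ -3.   7. -15. -16. -70. 100.] 0.0
tile pts 12194 top z at 0,0 0.0073 slopes deg [-3.55 -7.21]
 y range by x: [(-0.03, [-0.0292, 0.036]), (-0.02, [-0.0293, 0.0362]), (-0.015, [-0.0288, 0.0361]), (-0.01, [-0.0292, 0.0365]), (-0.005, [-0.0284, 0.0366])]
 near edge x at y=0 -0.0309 yaw deg 1.17 [[-0.03, -0.0303], [0.03, -0.0316]]
```

```bash
python3 -m inch '[0.0006,-0.0144,0.001,-0.2,0.1,5,0,0.0006,-0.0144,0.001,0,0,5,0,0.0006,-0.0144,0,0,0,5,0,0.0006,-0.0144,0,0,0,5,0,0.0006,-0.0144,0,0,0,5,0,0.0006,-0.0144,0,0,0,5,0,0,0,0,0,0,0,0]';python3 - <<'E'
from go import *
log();f,F=forkframe(); print(f.round(4),F.as_euler('ZYX',degrees=True).round(1))
togo(dk(-.16,-.008,.225),1,55);tilemeas();snap('wrist','w20.png');snap('side','d20.png');snap('scene','s20.png')
E
```

```text
clock: 30.12
tool_pos: [0.4696, -0.1056, 0.3794]
orientation: [77.9, 84.2, -101.8]
force: [-0.1, 0.2, -3.5]
opening: 0.0215
t 30.12 J [ 13.1   3.2 -27.7   5.9 -61.6  74.3] p [ 0.4696 -0.1056  0.3794] F [-0.1  0.2 -3.5] open 0.0215
[ 0.5812 -0.1197  0.2141] [  0.3   1.2 -50.6]
shift [-0.0084 -0.0147  0.0006] turn [-0.56  1.3   4.38]
ik [ 17.   2. -30.  11. -61.  69.] 0.0
tile pts 12137 top z at 0,0 0.0073 slopes deg [-2.82 -6.76]
 y range by x: [(-0.03, [-0.0263, 0.0392]), (-0.02, [-0.0261, 0.0392]), (-0.015, [-0.0264, 0.0392]), (-0.01, [-0.0262, 0.0391]), (-0.005, [-0.0259, 0.039])]
 near edge x at y=0 -0.0317 yaw deg 0.34 [[-0.025, -0.0316], [0.03, -0.0319]]
```

View pics/w20.png

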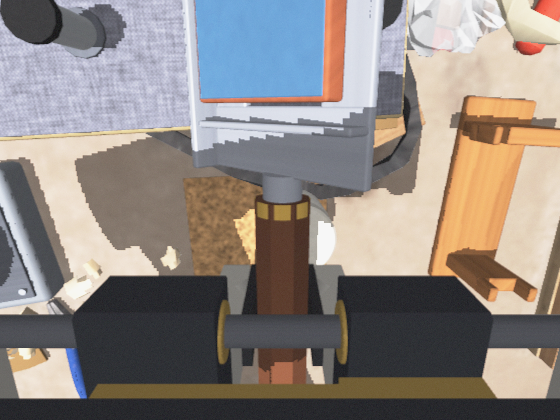

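View pics/d20.png

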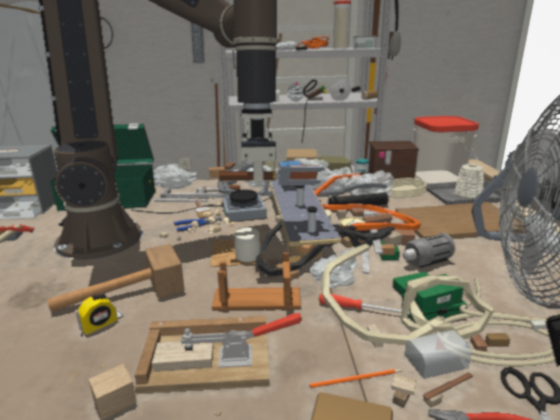

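The tile has slid against the fence and stays square. Rolling on to 80°.

```bash
python3 -m inch '[-0.004,-0.0145,0,-0.3,0.6,5,0,-0.003,-0.0144,0,-0.2,0.5,5,0,0.0006,-0.0144,0,0,0.3,5,0,0.0006,-0.0144,0,0,0.2,5,0,0.0006,-0.0144,0,0,0,5,0,0.0006,-0.0144,0,0,0,5,0,0,0,0,0,0,0,0]';python3 - <<'E'
from go import *
log();f,F=forkframe(); print(f.round(4),F.as_euler('ZYX',degrees=True).round(1))
togo(dk(-.16,-.008,.16),1,82);tilemeas()
E
```

```text
clock: 31.2
tool_pos: [0.4717, -0.0287, 0.3589]
orientation: [90.9, 54.1, -89.1]
force: [-0.4, -0.8, -3.5]
opening: 0.0216
t 31.2 J [ 30.    6.  -42.6  34.3 -65.2  38.6] p [ 0.4717 -0.0287  0.3589] F [-0.4 -0.8 -3.5] open 0.0216
[ 0.5883 -0.123   0.2266] [  0.2  -0.5 -80.9]
shift [ 0.0494 -0.0466  0.0045] turn [-0.96  0.05  1.12]
ik [ 31.  11. -49.  38. -58.  32.] 0.0
tile pts 12179 top z at 0,0 0.0076 slopes deg [-1.62 -3.97]
 y range by x: [(-0.03, [-0.0262, 0.0393]), (-0.02, [-0.026, 0.0394]), (-0.015, [-0.026, 0.0394]), (-0.01, [-0.026, 0.0396]), (-0.005, [-0.0254, 0.0394])]
 near edge x at y=0 -0.0318 yaw deg 0.3 [[-0.025, -0.0316], [0.03, -0.0318]]
```

```bash
python3 -m inch '[0.013,-0.012,0.001,-0.3,0,0.5,0,0.015,-0.014,0.001,-0.3,0,0.5,0,0.012,-0.012,0.001,-0.3,0,0,0,0.009,-0.008,0.001,0,0,0,0,0,0,0,0,0,0,0]';python3 - <<'E'
from go import *
log();f,F=forkframe(); print(f.round(4),F.as_euler('ZYX',degrees=True).round(1))
togo(dk(-.16,-.008,.135),1,82);tilemeas()
E
```

```text
clock: 31.88
tool_pos: [0.4683, -0.023, 0.2893]
orientation: [90.2, 53.6, -89.3]
force: [0.4, 0.0, -3.5]
opening: 0.0212
t 31.88 J [ 30.   11.  -48.5  38.1 -56.9  31.7] p [ 0.4683 -0.023   0.2893] F [ 0.4  0.  -3.5] open 0.0212
[ 0.5845 -0.1176  0.157 ] [  0.6  -0.1 -81.4]
shift [ 0.0165 -0.016   0.0005] turn [-0.41  0.16  0.65]
ik [ 30.  13. -50.  40. -54.  29.] 0.0
tile pts 12168 top z at 0,0 0.0072 slopes deg [-2.21 -5.12]
 y range by x: [(-0.03, [-0.0258, 0.0397]), (-0.02, [-0.0257, 0.0398]), (-0.015, [-0.0255, 0.0394]), (-0.01, [-0.0258, 0.04]), (-0.005, [-0.0249, 0.0402])]
 near edge x at y=0 -0.032 yaw deg 0.3 [[-0.025, -0.0318], [0.03, -0.0321]]
```

```bash
python3 -m inch '[0.006,-0.006,0.0005,-0.3,0.1,0.5,0,0.006,-0.006,0,0,0,0,0,0.004,-0.004,0,0,0,0,0,0,0,0,0,0,0,0]';python3 - <<'E'
from go import *
log();f,F=forkframe(); print(f.round(4),F.as_euler('ZYX',degrees=True).round(1))
togo(dk(-.16,-.008,.135),1,90);
s=snap('wrist','w21.png'); P=pts(s); q=F.inv().apply(P.reshape(-1,3)-f)
# fence height above felt
k=P.reshape(-1,3)[(q[:,1]>.038)&(q[:,1]<.047)&(q[:,2]>-.005)&(q[:,2]<.013)&(q[:,0]>-.06)&(q[:,0]<.0)]; print('fence z',k[:,2].min(),len(k))
s=snap('side'); cv2.imwrite('pics/d21z.png',cv2.resize(s['color'][110:290,180:420],None,fx=3,fy=3,interpolation=cv2.INTER_CUBIC)[:,:,::-1])
E
```

```text
clock: 32.42
tool_pos: [0.4685, -0.0192, 0.2669]
orientation: [90.3, 53.2, -88.8]
force: [-0.0, -0.1, -2.9]
opening: 0.0215
t 32.42 J [ 30.   12.9 -50.3  40.3 -54.2  28.8] p [ 0.4685 -0.0192  0.2669] F [-0.  -0.1 -2.9] open 0.0215
[ 0.5855 -0.1141  0.1354] [  0.9  -0.2 -81.8]
shift [ 0.0022 -0.0224  0.0008] turn [-0.19 -0.09  8.21]
ik [ 33.  17. -52.  45. -59.  21.] 0.0
fence z 0.09099140845496206 3035
```

View pics/w21.png

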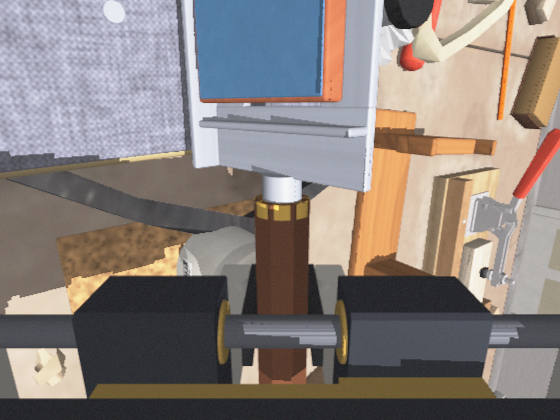

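View pics/d21z.png

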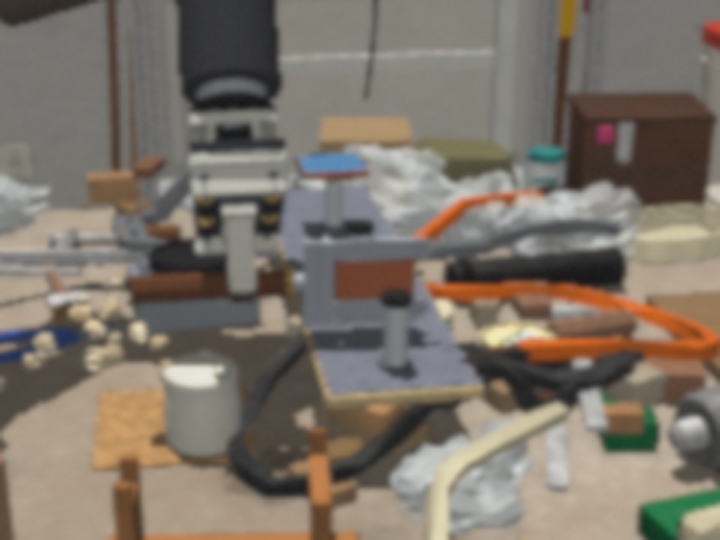

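```bash
python3 -m inch '[0.003,-0.010,0.0004,0,0,3,0,0.003,-0.0105,0.0004,0,0,3,0,0.001,-0.0086,0,0,0,3,0,0,0,0,0,0,0,0]';python3 - <<'E'
from go import *
log();f,F=forkframe(); print(f.round(4),F.as_euler('ZYX',degrees=True).round(1))
togo(dk(-.16,-.008,.131),1,100);
s=snap('wrist','w22.png');tilemeas()
E
```

```text
clock: 33.02
tool_pos: [0.4686, -0.0002, 0.244]
orientation: [90.6, 44.1, -88.6]
force: [0.2, 0.2, -3.9]
opening: 0.0217
t 33.02 J [ 33.   17.5 -52.6  46.  -58.2  19.3] p [ 4.686e-01 -2.000e-04  2.440e-01] F [ 0.2  0.2 -3.9] open 0.0217
[ 0.5864 -0.1147  0.13  ] [  0.9  -0.4 -90.9]
shift [ 0.001  -0.0242  0.0013] turn [-0.37 -0.23  9.11]
ik [ 36.  22. -53.  48. -64.  13.] 0.0
tile pts 12202 top z at 0,0 0.0079 slopes deg [-2.3  -5.77]
 y range by x: [(-0.03, [-0.0262, 0.0393]), (-0.02, [-0.0261, 0.0391]), (-0.015, [-0.0263, 0.0393]), (-0.01, [-0.0261, 0.0392]), (-0.005, [-0.0257, 0.0394])]
 near edge x at y=0 -0.0316 yaw deg 0.27 [[-0.025, -0.0315], [0.03, -0.0317]]
```

```bash
python3 -m inch '[0.0004,-0.0086,0.0004,-0.1,0,3,0,0.0002,-0.0086,0,0,0,3,0,0.0002,-0.0086,0,0,0,3,0,0.0002,-0.0086,0,0,0,3,0,0,0,0,0,0,0,0,0,0,0,0,0,0,0]';python3 - <<'E'
from go import *
log();f,F=forkframe(); print(f.round(4),F.as_euler('ZYX',degrees=True).round(1))
s=snap('wrist','w23.png')
s=snap('side'); cv2.imwrite('pics/d23z.png',cv2.resize(s['color'][110:290,180:420],None,fx=3,fy=3,interpolation=cv2.INTER_CUBIC)[:,:,::-1])
E
```

```text
clock: 33.88
tool_pos: [0.4691, 0.0208, 0.2197]
orientation: [90.9, 32.4, -88.7]
force: [-0.1, 0.4, -2.0]
opening: 0.0215
t 33.88 J [ 36.6  24.  -53.6  49.4 -65.3  10.2] p [0.4691 0.0208 0.2197] F [-0.1  0.4 -2. ] open 0.0215
[ 0.5873 -0.1149  0.1324] [   0.8   -0.8 -102.6]
```

View pics/w23.png

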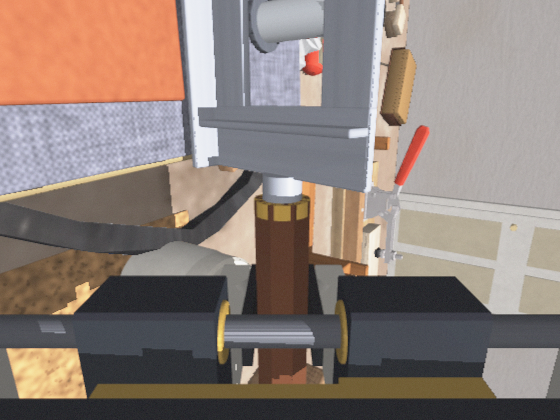

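View pics/d23z.png

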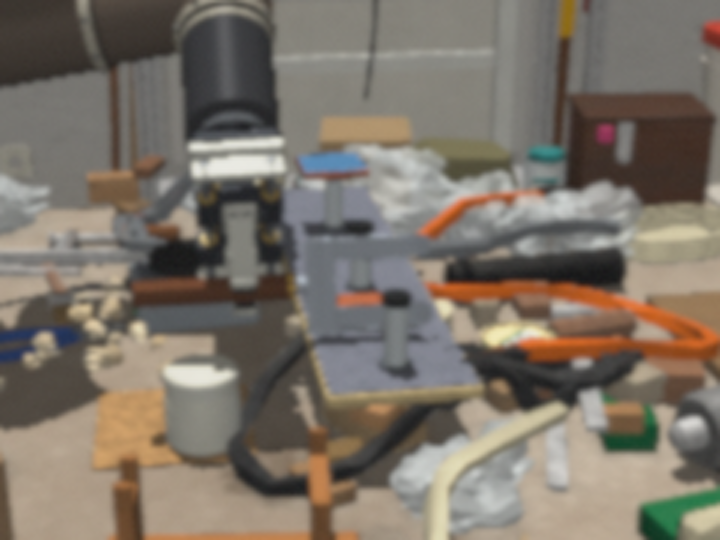

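The tile toppled clay side up. Checking whether it lies on the felt or still rests on the fence.

```bash
cat >> go.py <<'E'
def claymeas(n='wrist'):
    s=snap(n); P=pts(s); hsv=cv2.cvtColor(s['color'],cv2.COLOR_RGB2HSV)
    b=(((hsv[...,0]<13)&(hsv[...,1]>120)&(hsv[...,2]>60))&(P[...,2]>.082)&(P[...,2]<.1)).astype(np.uint8)
    nn,lab,st,ce=cv2.connectedComponentsWithStats(b)
    for i in range(1,nn):
        if st[i,4]<(300 if n=='wrist' else 60): continue
        k=P[lab==i]
        if k[:,0].min()<.5: continue
        c,*_=np.linalg.lstsq(np.c_[k[:,:2]-k[:,:2].mean(0),np.ones(len(k))],k[:,2],rcond=None)
        L=np.array([loc(p) for p in k]); r=cv2.minAreaRect((L*1000).astype(np.float32))
        print(n,st[i],'n',len(k),'mean',k.mean(0).round(4),'slopes deg',np.degrees(c[:2]).round(2),'local rect',np.round(r[0],1),np.round(r[1],1),round(r[2],1))
E
python3 - <<'E'
from go import *
claymeas();claymeas('scene');claymeas('side')
E
```

```text
wrist [    0     0   184   105 18391] n 18391 mean [ 0.5693 -0.0731  0.0887] slopes deg [0.11 0.03] local rect [ -17.8 -120.7] [68.6 37.1] 88.6
```

Tile 0 lies flat at 0.089 m, stand y −0.121, clear of the fence. Backing the fork right, then up.

```bash
cat >> go.py <<'E'
def world(d):
    p0,R0=cur(); print('tool shift for world',d,R0.inv().apply(d).round(4))
E
python3 - <<'E'
from go import *
world([0,-.01,0]);world([0,0,.03])
E
```

```text
tool shift for world [0, -0.01, 0] [0.0084 0.0054 0.0001]
tool shift for world [0, 0, 0.03] [-0.0161  0.0253 -0.0004]
```

```bash
python3 -m inch '[0.006,0.004,0,0,0,0,0,0.006,0.004,0,0,0,0,0,0,0,0,0,0,0,0,-0.010,0.016,0,0,0,0,0,-0.020,0.031,0,0,0,0,0,-0.025,0.038,0,0,0,0,0,0,0,0,0,0,0,0]';python3 - <<'E'
from go import *
log();f,F=forkframe(); print(f.round(4),F.as_euler('ZYX',degrees=True).round(1)); claymeas(); claymeas('scene'); claymeas('side')
togo((f[0],f[1],.24),1,60); togo((f[0],f[1],.24),3,0)
E
```

```text
clock: 35.0
tool_pos: [0.4674, 0.0048, 0.324]
orientation: [90.8, 32.4, -88.9]
force: [0.4, 0.3, -3.5]
opening: 0.0215
t 35.0 J [ 36.2  14.  -49.2  45.7 -75.1  21.7] p [0.4674 0.0048 0.324 ] F [ 0.4  0.3 -3.5] open 0.0215
[ 0.585  -0.1313  0.2366] [   0.7   -0.7 -102.6]
wrist [  0  14  19  84 851] n 851 mean [ 0.5687 -0.1067  0.0888] slopes deg [0.62 4.06] local rect [ -17.3 -150.6] [ 8.9 39.3] 85.1
scene [283 205  33  20 378] n 378 mean [ 0.5846 -0.0768  0.089 ] slopes deg [0.74 0.33] local rect [  -3.2 -120.3] [69.8 71.4] 88.8
side [291 208  17  12 179] n 179 mean [ 0.5758 -0.0826  0.0895] slopes deg [-0.83  1.47] local rect [ -14.7 -123.6] [70.  44.1] 84.8
shift [ 0.0405  0.1168 -0.002 ] turn [ -0.51  -0.1  -42.8 ]
ik [ 18.   1. -32.  16. -62.  65.] 0.0
shift [ 0.2005  0.1659 -0.0068] turn [  -2.72   -0.13 -102.8 ]
ik [-25.  20.   1. -39. -95. 124.] 0.0
```

Tile 0 is done: the scene view has it 70×71 mm, clay up, top at 0.089 m. Unrolling the fork.

```bash
python3 -m inch '[0.002,0.0258,0,0,0,-9,0,0.002,0.0258,0,0,0,-9,0,0.002,0.0258,0,0,0,-9,0,0.002,0.0258,0,0,0,-9,0,0.002,0.0258,0,0,0,-9,0,0.002,0.0258,0,0,0,-9,0,0,0,0,0,0,0,0]';python3 - <<'E'
from go import *
log();f,F=forkframe(); print(f.round(4),F.as_euler('ZYX',degrees=True).round(1))
togo((.46,-.05,.24),3,20)
E
```

```text
clock: 36.02
tool_pos: [0.466, -0.1289, 0.3889]
orientation: [74.8, 87.2, -104.6]
force: [0.2, -0.1, -2.9]
opening: 0.0212
t 36.02 J [  9.    3.  -25.3   2.9 -62.9  80.3] p [ 0.466  -0.1289  0.3889] F [ 0.2 -0.1 -2.9] open 0.0212
[ 0.579  -0.1339  0.224 ] [  0.6   0.7 -47.7]
shift [ 0.0026 -0.0039  0.1171] turn [ -2.49   0.26 -27.68]
ik [ -6.  -4. -23. -25. -76. 106.] 0.0
```

```bash
python3 -m inch '[0.001,0.0172,0.019,-0.3,0,-6,0,0.001,0.0172,0.019,-0.3,0,-6,0,0.001,0.0172,0.019,-0.3,0,-6,0,0.001,0.0172,0.019,-0.3,0,-6,0,0.001,0.0172,0.019,-0.3,0,-6,0,0.001,0.0172,0.019,-0.3,0,-6,0,0.001,0.0172,0,-0.3,0,-6,0,0.001,0.0172,0,-0.3,0,-6,0,0,0,0,0,0,0,0]';python3 - <<'E'
from go import *
log();f,F=forkframe(); print(f.round(4),F.as_euler('ZYX',degrees=True).round(1))
T2=(.5758,.1712)
togo(along(T2,4,-.111,0,.2),4,0)
E
```

```text
clock: 37.15
tool_pos: [0.3445, -0.2569, 0.3264]
orientation: [-85.9, 43.6, 95.7]
force: [-0.1, -1.1, -3.1]
opening: 0.0218
t 37.15 J [-31.3  15.1 -12.8 -35.4 -93.5 130.9] p [ 0.3445 -0.2569  0.3264] F [-0.1 -1.1 -3.1] open 0.0218
[ 0.4473 -0.1323  0.2085] [2.9 3.  1.3]
shift [ 0.2201 -0.1964 -0.0295] turn [-2.9   1.29  1.31]
ik [  4.   2. -26. -49. -71. 111.] 0.0
```

```bash
python3 -m inch '[0.036,-0.033,-0.005,-0.5,0.3,0.3,0,0.036,-0.033,-0.005,-0.5,0.3,0.3,0,0.036,-0.033,-0.005,-0.5,0.3,0.3,0,0.036,-0.033,-0.005,-0.5,0.2,0.2,0,0.036,-0.033,-0.005,-0.5,0.2,0.2,0,0.03,-0.026,-0.005,-0.4,0,0,0,0,0,0,0,0,0,0,0,0,0,0,0,0,0]';python3 - <<'E'
from go import *
log();f,F=forkframe(); print(f.round(4),F.as_euler('ZYX',degrees=True).round(1))
T2=(.5758,.1712)
togo(along(T2,4,-.111,0,.131),4,0); snap('wrist','w24.png'); snap('scene','s24.png')
E
```

```text
clock: 38.15
tool_pos: [0.3511, 0.0375, 0.3083]
orientation: [-88.2, 46.4, 95.7]
force: [0.0, -0.5, -2.5]
opening: 0.0218
t 38.15 J [  4.9   1.6 -27.3 -47.2 -70.1 109.5] p [0.3511 0.0375 0.3083] F [ 0.  -0.5 -2.5] open 0.0218
[0.4544 0.1596 0.1883] [ 4.4  1.3 -1.4]
shift [ 0.0459  0.0424 -0.0089] turn [-0.61  1.19 -1.42]
ik [  3.   9. -30. -51. -65. 120.] 0.0
```

View pics/s24.png

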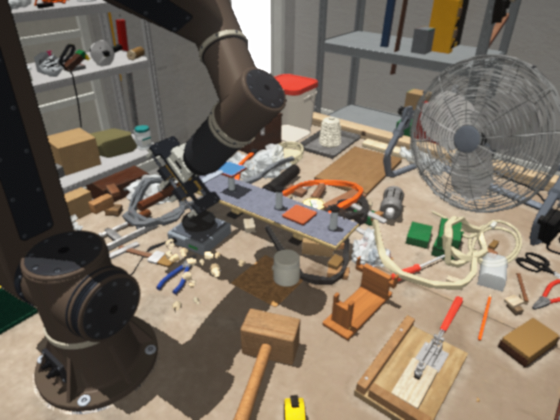

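The jar has been knocked: it is now at about (287,268), off the mat's middle. I'll put it back at the end. Lowering the fork in front of tile 2.

```bash
python3 -m inch '[0.014,0.013,-0.004,-0.3,0.6,-0.7,0,0.014,0.013,-0.004,-0.3,0.6,-0.7,0,0.012,0.011,0,0,0,0,0,0.005,0.005,0,0,0,0,0,0,0,0,0,0,0,0]';python3 - <<'E'
from go import *
log();f,F=forkframe(); print(f.round(4),F.as_euler('ZYX',degrees=True).round(1))
T2=(.5758,.1712)
togo(along(T2,4,-.111,0,.131),4,0); forkmeas()
s=snap('side'); cv2.imwrite('pics/d25z.png',cv2.resize(s['color'][110:290,180:420],None,fx=3,fy=3,interpolation=cv2.INTER_CUBIC)[:,:,::-1])
E
```

```text
clock: 38.88
tool_pos: [0.3597, 0.035, 0.2449]
orientation: [-90.0, 45.2, 93.5]
force: [-0.1, 0.3, -3.6]
opening: 0.0217
t 38.88 J [  2.2   9.1 -29.5 -51.3 -64.5 120. ] p [0.3597 0.035  0.2449] F [-0.1  0.3 -3.6] open 0.0217
[0.4674 0.1582 0.1299] [ 3.5 -0.  -0.2]
shift [ 0.0024 -0.0034  0.0009] turn [-0.35 -0.37 -0.17]
ik [  3.   9. -30. -51. -65. 120.] 0.0
fork pts 11635 slopes x,y deg [-0.19 -0.03] z0 mm -1.93 x range -0.06 0.006
```

View pics/d25z.png

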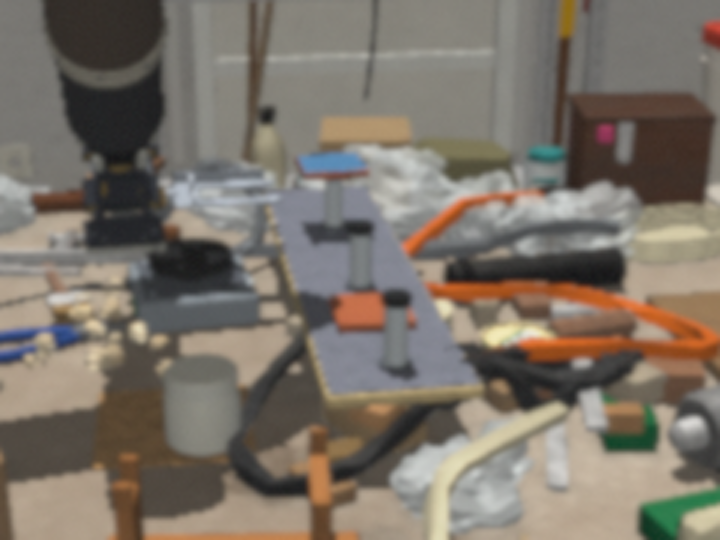

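```bash
python3 -m inch '[0.0024,-0.0034,0,-0.3,-0.3,-0.1,0,0,0,-0.02,0,0,0,0,0,0,-0.022,0,0,0,0,0,0,-0.018,0,0,0,0,0,0,0,0,0,0,0]';python3 - <<'E'
from go import *
log();f,F=forkframe(); print(f.round(4),F.as_euler('ZYX',degrees=True).round(1))
T2=(.5758,.1712)
togo(along(T2,4,0,0,.131),4,0); snap('wrist','w26.png'); import tiles; tiles.tiles()
E
```

```text
clock: 39.6
tool_pos: [0.4236, 0.0446, 0.2489]
orientation: [-90.6, 45.1, 93.6]
force: [-0.7, -0.2, -3.1]
opening: 0.0214
t 39.6 J [  3.3  13.4 -22.7 -50.9 -65.5 118. ] p [0.4236 0.0446 0.2489] F [-0.7 -0.2 -3.1] open 0.0214
[0.5309 0.1691 0.1349] [ 4.1 -0.4 -0.1]
shift [ 0.0017  0.0033 -0.0456] turn [ 0.32 -0.25 -0.07]
ik [  3.  17. -18. -50. -67. 117.] 0.0
side tile [574.8 176.4] size [56.4 65.2] ang 82.9 median z 0.1554
```

View pics/w26.png

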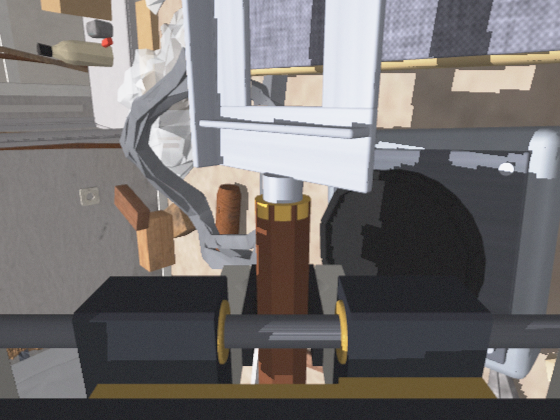

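```bash
python3 -m inch '[0.0035,0.0035,-0.005,0.3,-0.2,0,0,0.001,0.001,-0.015,0,0,0,0,0,0,-0.012,0,0,0,0,0,0,0,0,0,0,0]';python3 - <<'E'
from go import *
log();f,F=forkframe(); print(f.round(4),F.as_euler('ZYX',degrees=True).round(1))
T2=(.5765,.1715)
togo(along(T2,4,0,0,.131),4,0); snap('wrist','w27.png'); tilemeas()
E
```

```text
clock: 40.25
tool_pos: [0.4556, 0.0467, 0.2419]
orientation: [-89.9, 45.1, 94.0]
force: [-0.9, -0.5, -3.5]
opening: 0.0214
t 40.25 J [  3.4  16.5 -19.4 -50.7 -65.8 117.4] p [0.4556 0.0467 0.2419] F [-0.9 -0.5 -3.5] open 0.0214
[0.5622 0.1709 0.127 ] [ 4.   0.  -0.1]
shift [-0.0031 -0.0022 -0.0143] turn [-0.07  0.   -0.06]
ik [  3.  17. -18. -50. -67. 117.] 0.0
tile pts 7212 top z at 0,0 0.025 slopes deg [-9.53 -2.92]
 y range by x: [(-0.03, None), (-0.02, [-0.035, 0.0303]), (-0.015, [-0.0352, 0.03]), (-0.01, [-0.035, 0.0305]), (-0.005, [-0.0159, 0.0307])]
 near edge x at y=0 -0.0192 yaw deg 0.71 [[-0.03, -0.0189], [0.03, -0.0196]]
```

View pics/w27.png

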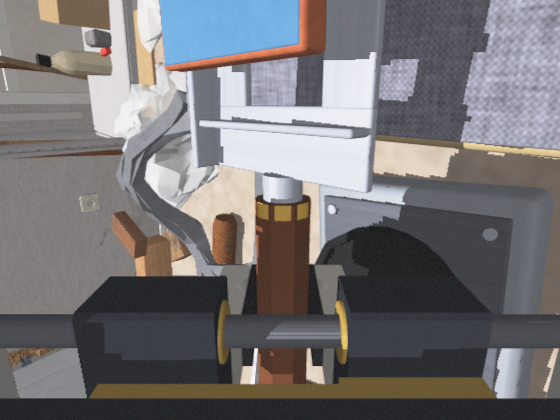

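```bash
python3 -m inch '[-0.0018,0.0018,-0.004,0,0,0,0,0,0,-0.006,0,0,0,0,0,0,-0.003,0,0,0,0,0,0,0,0,0,0,0]';python3 - <<'E'
from go import *
log();f,F=forkframe(); print(f.round(4),F.as_euler('ZYX',degrees=True).round(1))
tilemeas()
E
```

```text
clock: 40.85
tool_pos: [0.4682, 0.0448, 0.2421]
orientation: [-89.9, 45.1, 94.0]
force: [0.3, 0.1, -2.1]
opening: 0.0215
t 40.85 J [  3.1  17.4 -18.  -50.5 -66.3 117.1] p [0.4682 0.0448 0.2421] F [ 0.3  0.1 -2.1] open 0.0215
[0.5747 0.169  0.1272] [ 4.   0.1 -0.1]
tile pts 12859 top z at 0,0 0.0264 slopes deg [-1.15 -3.33]
 y range by x: [(-0.03, [-0.0323, 0.033]), (-0.02, [-0.0323, 0.033]), (-0.015, [-0.0322, 0.0333]), (-0.01, [-0.0321, 0.0333]), (-0.005, [-0.0137, 0.0341])]
 near edge x at y=0 -0.0323 yaw deg 0.83 [[-0.03, -0.0319], [0.03, -0.0328]]
```

```bash
python3 -m inch '[-0.005,-0.005,0,0,0,0,0,-0.005,-0.005,0,0,0,0,0,-0.003,-0.003,0,0,0,0,0,-0.003,-0.003,0,0,0,0,0,-0.004,-0.004,0,0,0,0,0,-0.006,-0.006,0,0,0,0,0,-0.01,-0.01,0,0,0,0,0,0,0,0,0,0,0,0]'
python3 - <<'E'
from go import *
log(); f,F=forkframe(); print(f.round(4),F.as_euler('ZYX',degrees=True).round(1)); tilemeas(); snap('wrist','w28.png')
# drop plan left of post 2
for ys,xs,yw in((.165,-.005,4),(.165,-.005,0),(.002,-.008,2)):
    print(ys,yw); path([('lift',(.5747,.169,.235),0),('mv',dk(ys,xs,.225),0)]+[('r',dk(ys,xs,.225),r) for r in(20,40,60,80)]+[('low',dk(ys,xs,.134),80)]+[('d',dk(ys,xs,.131),r) for r in(90,100,105)],yw)
E
```

```text
clock: 41.9
tool_pos: [0.4677, 0.0449, 0.2973]
orientation: [-89.9, 45.1, 94.0]
force: [0.2, -0.4, -3.2]
opening: 0.0221
t 41.9 J [  3.7  12.6 -15.8 -48.5 -70.5 111. ] p [0.4677 0.0449 0.2973] F [ 0.2 -0.4 -3.2] open 0.0221
[0.5743 0.1691 0.1825] [ 4.   0.1 -0.1]
tile pts 12833 top z at 0,0 0.0077 slopes deg [-2.04 -4.13]
 y range by x: [(-0.03, [-0.032, 0.0333]), (-0.02, [-0.0321, 0.0334]), (-0.015, [-0.032, 0.0333]), (-0.01, [-0.0318, 0.0335]), (-0.005, [-0.0312, 0.0337])]
 near edge x at y=0 -0.0314 yaw deg 0.85 [[-0.03, -0.0309], [0.03, -0.0318]]
0.165 4
lift 0 [  4.   9. -13. -47. -75. 106.] err 0.0 elb/wr z [np.float64(0.79), np.float64(0.62), np.float64(0.49)] low corner [0.506 0.058 0.202] loc x max -0.075
mv 0 [  9.   8. -15. -48. -71. 104.] err 0.0 elb/wr z [np.float64(0.79), np.float64(0.61), np.float64(0.48)] low corner [0.5   0.098 0.192] loc x max -0.079
r 20 [ 27.   3. -18. -26. -61.  78.] err 0.0 elb/wr z [np.float64(0.8), np.float64(0.63), np.float64(0.55)] low corner [0.5   0.093 0.23 ] loc x max -0.079
r 40 [ 43.   3. -22.  -4. -61.  53.] err 0.0 elb/wr z [np.float
[... 3490 characters left out ...]
.47), np.float64(0.52)] low corner [0.495 0.152 0.212] loc x max -0.08
low 80 [ 48.  16. -41.  27. -62.  25.] err 0.0 elb/wr z [np.float64(0.78), np.float64(0.39), np.float64(0.43)] low corner [0.495 0.152 0.121] loc x max -0.08
d 90 [ 51.  21. -42.  30. -67.  19.] err 0.0 elb/wr z [np.float64(0.76), np.float64(0.35), np.float64(0.39)] low corner [0.495 0.148 0.1  ] loc x max -0.079
d 100 [ 54.  27. -41.  32. -73.  14.] err 0.0 elb/wr z [np.float64(0.73), np.float64(0.3), np.float64(0.34)] low corner [0.496 0.141 0.082] loc x max -0.079
d 105 [ 55.  30. -41.  33. -76.  12.] err 0.0 elb/wr z [np.float64(0.72), np.float64(0.28), np.float64(0.31)] low corner [0.496 0.136 0.074] loc x max -0.079
```

View pics/w28.png

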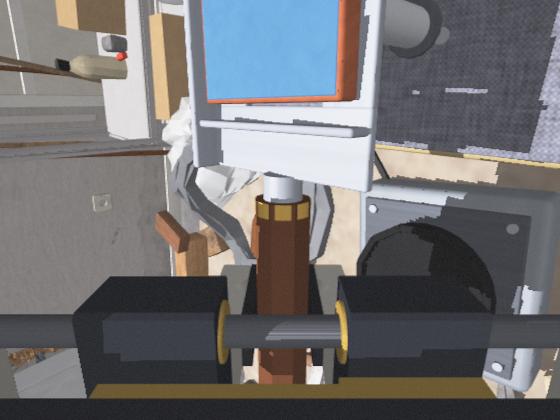

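Tile 2 is on the fork, squared to 0.9°. The middle gap (axis at stand y 0.002) keeps the gripper body at least 9 mm above the shaker dish and avoids the bent tube on the left. Moving there.

```bash
python3 -m inch '[-0.015,-0.015,0,0,0,0,0,-0.015,-0.015,0,0,0,0,0,0,0,0,0,0,0,0]'
python3 - <<'E'
from go import *
togo(dk(.002,-.008,.225),2,0)
E
```

```text
clock: 42.38
tool_pos: [0.4669, 0.0449, 0.3377]
orientation: [-89.5, 45.0, 94.3]
force: [-1.2, -0.4, -4.4]
opening: 0.0218
shift [-0.0851  0.0826  0.011 ] turn [ 1.11  1.66 -0.04]
ik [ -9.  12. -11. -45. -81. 114.] 0.0
```

```bash
python3 -m inch '[-0.012,0.012,0.002,0.2,0.3,0,0,-0.018,0.017,0.002,0.2,0.3,0,0,-0.02,0.02,0.003,0.2,0.3,0,0,-0.02,0.019,0.003,0.2,0.3,0,0,-0.014,0.013,0,0.2,0.3,0,0,0,0,0,0,0,0,0]'
python3 - <<'E'
from go import *
log(); togo(dk(.002,-.008,.225),2,0); togo(dk(.002,-.008,.225),2,30); tilemeas()
E
```

```text
clock: 43.12
tool_pos: [0.4613, -0.0789, 0.3329]
orientation: [-89.2, 45.0, 92.6]
force: [-0.2, 0.0, -3.7]
opening: 0.0213
t 43.12 J [ -9.8  12.5 -11.6 -44.3 -81.4 114.9] p [ 0.4613 -0.0789  0.3329] F [-0.2  0.  -3.7] open 0.0213
shift [-0.0014 -0.0082 -0.0029] turn [-0.37  0.44  0.03]
ik [ -9.  12. -11. -45. -81. 114.] 0.0
shift [ 0.0198 -0.0901 -0.0025] turn [-0.25  0.53 30.03]
ik [ 17.   2. -20. -16. -65.  82.] 0.0
tile pts 12805 top z at 0,0 0.0068 slopes deg [-2.52 -5.27]
 y range by x: [(-0.03, [-0.0326, 0.0325]), (-0.02, [-0.0325, 0.033]), (-0.015, [-0.0325, 0.033]), (-0.01, [-0.0325, 0.0332]), (-0.005, [-0.0316, 0.0329])]
 near edge x at y=0 -0.0316 yaw deg 0.83 [[-0.03, -0.0311], [0.03, -0.0319]]
```

```bash
python3 -m inch '[0,-0.018,-0.001,-0.2,0.3,5,0,0,-0.018,-0.001,-0.1,0.2,5,0,0,-0.0144,0,0,0,5,0,0,-0.0144,0,0,0,5,0,0,-0.0144,0,0,0,5,0,0,-0.0144,0,0,0,5,0,0,-0.0144,0,0,0,5,0,0,-0.0144,0,0,0,5,0,0,0,0,0,0,0,0]';python3 - <<'E'
from go import *
log();f,F=forkframe(); print(f.round(4),F.as_euler('ZYX',degrees=True).round(1))
togo(dk(.002,-.008,.225),2,70);tilemeas()
E
```

```text
clock: 44.3
tool_pos: [0.4556, 0.033, 0.3841]
orientation: [-80.3, 85.7, 101.8]
force: [-1.5, -0.5, -4.1]
opening: 0.0216
t 44.3 J [ 26.9   0.7 -25.2  -4.7 -63.   67.3] p [0.4556 0.033  0.3841] F [-1.5 -0.5 -4.1] open 0.0216
[0.5679 0.0508 0.2196] [  2.2   0.7 -40.8]
shift [ 0.0159 -0.0762 -0.005 ] turn [ 0.29  0.69 29.25]
ik [ 45.   6. -33.  19. -70.  38.] 0.0
tile pts 12321 top z at 0,0 0.0074 slopes deg [-1.99 -4.66]
 y range by x: [(-0.03, [-0.0264, 0.0389]), (-0.02, [-0.0265, 0.0386]), (-0.015, [-0.0265, 0.039]), (-0.01, [-0.0264, 0.039]), (-0.005, [-0.0261, 0.0394])]
 near edge x at y=0 -0.032 yaw deg 0.16 [[-0.025, -0.032], [0.03, -0.032]]
```

```bash
python3 -m inch '[-0.001,-0.0144,-0.001,0,0.2,5,0,-0.001,-0.0144,-0.001,0,0.2,5,0,0,-0.0144,-0.001,0,0.1,5,0,0,-0.0144,-0.001,0,0,5,0,0,-0.0144,-0.001,0,0,5,0,0,-0.0144,0,0,0,5,0,0,-0.0144,0,0,0,5,0,0,-0.0144,0,0,0,5,0,0,0,0,0,0,0,0]';python3 - <<'E'
from go import *
log();f,F=forkframe(); print(f.round(4),F.as_euler('ZYX',degrees=True).round(1))
togo(dk(.002,-.008,.155),2,82);tilemeas()
E
```

```text
clock: 45.48
tool_pos: [0.4559, 0.1396, 0.3555]
orientation: [88.1, 54.2, -90.2]
force: [0.1, 0.7, -3.9]
opening: 0.0211
t 45.48 J [ 49.   10.6 -34.2  23.3 -75.1  30.6] p [0.4559 0.1396 0.3555] F [ 0.1  0.7 -3.9] open 0.0211
[0.5705 0.0477 0.2198] [  1.4   1.1 -80.8]
shift [ 0.0559 -0.0405 -0.002 ] turn [0.16 1.29 1.21]
ik [ 49.  15. -40.  27. -66.  25.] 0.0
tile pts 12358 top z at 0,0 0.0076 slopes deg [-2.11 -5.44]
 y range by x: [(-0.03, [-0.026, 0.0393]), (-0.02, [-0.0261, 0.0393]), (-0.015, [-0.0259, 0.0395]), (-0.01, [-0.0261, 0.0395]), (-0.005, [-0.0252, 0.0397])]
 near edge x at y=0 -0.0322 yaw deg 0.29 [[-0.025, -0.0321], [0.03, -0.0325]]
```

```bash
python3 -m inch '[0.014,-0.010,-0.002,0.1,0.5,0.5,0,0.016,-0.012,-0.001,0.1,0.4,0.5,0,0.014,-0.010,-0.001,0,0.3,0,0,0.012,-0.009,0,0,0,0,0,0,0,0,0,0,0,0]';python3 - <<'E'
from go import *
log();f,F=forkframe(); print(f.round(4),F.as_euler('ZYX',degrees=True).round(1))
togo(dk(.002,-.008,.135),2,82);tilemeas()
E
```

```text
clock: 46.15
tool_pos: [0.4604, 0.1361, 0.2866]
orientation: [90.0, 54.2, -88.5]
force: [0.2, -0.5, -3.8]
opening: 0.0217
t 46.15 J [ 48.2  15.2 -39.7  26.2 -65.2  25.7] p [0.4604 0.1361 0.2866] F [ 0.2 -0.5 -3.8] open 0.0217
[0.5778 0.0446 0.1531] [  1.5  -0.  -80.8]
shift [ 0.0141 -0.0148  0.0038] turn [-0.45  0.31  1.23]
ik [ 49.  17. -41.  27. -63.  24.] 0.0
tile pts 12368 top z at 0,0 0.007 slopes deg [-2.44 -6.02]
 y range by x: [(-0.03, [-0.0258, 0.0398]), (-0.02, [-0.0258, 0.0398]), (-0.015, [-0.0255, 0.0396]), (-0.01, [-0.0256, 0.0399]), (-0.005, [-0.0249, 0.0403])]
 near edge x at y=0 -0.0325 yaw deg 0.43 [[-0.025, -0.0324], [0.03, -0.0328]]
```

```bash
python3 -m inch '[0.006,-0.006,0.002,-0.2,0.1,0.5,0,0.006,-0.006,0.001,-0.1,0.1,0.5,0,0.004,-0.004,0,0,0,0,0,0,0,0,0,0,0,0,0.003,-0.010,0,0,0,3,0,0.001,-0.009,0,0,0,3,0,0.0005,-0.0086,0,0,0,3,0,0,0,0,0,0,0,0]';python3 - <<'E'
from go import *
log();f,F=forkframe(); print(f.round(4),F.as_euler('ZYX',degrees=True).round(1), loc(f))
togo(dk(.002,-.008,.131),2,100);tilemeas()
p,R0=cur(); b=body(p,R0); print('low',b[b[:,2].argmin()].round(3))
E
```

```text
clock: 47.2
tool_pos: [0.4575, 0.1611, 0.2416]
orientation: [90.2, 43.6, -87.9]
force: [-0.1, -0.5, -3.5]
opening: 0.0215
t 47.2 J [ 51.7  22.5 -41.6  30.5 -67.6  17.6] p [0.4575 0.1611 0.2416] F [-0.1 -0.5 -3.5] open 0.0215
[0.5768 0.0476 0.1281] [  2.   -0.2 -91.4] [-0.00604492  0.00300046]
shift [ 0.0002 -0.0214  0.0017] turn [-0.15 -0.08  8.62]
ik [ 54.  27. -41.  32. -73.  14.] 0.0
tile pts 12401 top z at 0,0 0.0078 slopes deg [-2.25 -5.96]
 y range by x: [(-0.03, [-0.0262, 0.0393]), (-0.02, [-0.0261, 0.0392]), (-0.015, [-0.0263, 0.0391]), (-0.01, [-0.0261, 0.0394]), (-0.005, [-0.0256, 0.0397])]
 near edge x at y=0 -0.0322 yaw deg 0.33 [[-0.025, -0.0321], [0.03, -0.0325]]
low [0.419 0.146 0.094]
```

```bash
python3 -m inch '[-0.001,-0.0075,0.0005,0,0,3,0,-0.001,-0.0075,0,0,0,3,0,0.0002,-0.0086,0,0,0,3,0,0,-0.0070,0,0,0,2,0,0,0,0,0,0,0,0,0,0,0,0,0,0,0]';python3 - <<'E'
from go import *
log();f,F=forkframe(); print(f.round(4),F.as_euler('ZYX',degrees=True).round(1), loc(f))
snap('wrist','w29.png'); claymeas()
p,R0=cur(); b=body(p,R0); print('low',b[b[:,2].argmin()].round(3))
s=snap('side'); cv2.imwrite('pics/d29z.png',cv2.resize(s['color'][110:290,180:420],None,fx=3,fy=3,interpolation=cv2.INTER_CUBIC)[:,:,::-1])
world([0,-.01,0]);world([0,0,.03])
E
```

```text
clock: 48.0
tool_pos: [0.4566, 0.1832, 0.2179]
orientation: [90.3, 31.9, -87.9]
force: [0.7, -0.4, -3.3]
opening: 0.0219
t 48.0 J [ 54.5  29.2 -40.8  32.5 -74.5  12.2] p [0.4566 0.1832 0.2179] F [ 0.7 -0.4 -3.3] open 0.0219
[0.5766 0.0492 0.1306] [   2.    -0.2 -103.1] [-0.00612929  0.00455382]
wrist [    0     0   183   103 18311] n 18311 mean [0.5571 0.0915 0.0888] slopes deg [0.22 0.04] local rect [-20.   44.3] [66.5 36.9] 88.4
wrist [ 290   33   33   59 1809] n 1809 mean [ 0.5699 -0.0511  0.0878] slopes deg [ 0.28 -6.13] local rect [-18.  -98.8] [35.7 33. ] 0.3
low [0.42  0.138 0.076]
tool shift for world [0, -0.01, 0] [0.0085 0.0053 0.0003]
tool shift for world [0, 0, 0.03] [-0.0159  0.0254 -0.0001]
```

View pics/w29.png

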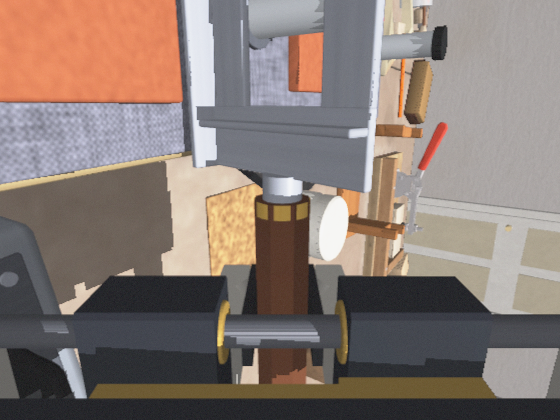

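View pics/d29z.png

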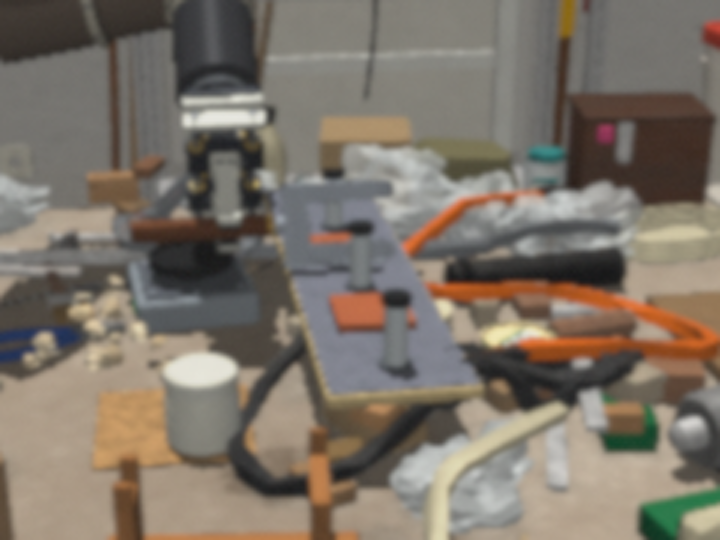

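Tile 2 also lies flat, clay up (0.0888 m, slopes about 0.2°). Backing off right, then up.

```bash
python3 -m inch '[0.005,0.0032,0,0,0,0,0,0.006,0.004,0,0,0,0,0,0,0,0,0,0,0,0,-0.010,0.016,0,0,0,0,0,-0.020,0.031,0,0,0,0,0,-0.025,0.038,0,0,0,0,0,0,0,0,0,0,0,0]';python3 - <<'E'
from go import *
log();f,F=forkframe(); print(f.round(4),F.as_euler('ZYX',degrees=True).round(1)); claymeas('scene'); claymeas('side')
E
```

```text
clock: 49.02
tool_pos: [0.4563, 0.1697, 0.3271]
orientation: [90.4, 32.1, -87.9]
force: [0.6, 0.3, -3.2]
opening: 0.0217
t 49.02 J [ 53.8  19.5 -37.3  31.8 -85.4  19.5] p [0.4563 0.1697 0.3271] F [ 0.6  0.3 -3.2] open 0.0217
[0.5762 0.0357 0.2396] [   1.9   -0.3 -102.9]
scene [236 188  31  18 314] n 314 mean [0.5727 0.0877 0.089 ] slopes deg [0.69 0.54] local rect [-5.1 46. ] [71.5 71.6] 87.7
scene [283 205  33  20 378] n 378 mean [ 0.585  -0.0765  0.0888] slopes deg [0.63 0.33] local rect [  -3.2 -120.1] [70.1 70.8] 89.1
side [282 188  14  10 115] n 115 mean [0.5627 0.0821 0.0898] slopes deg [0.4  1.14] local rect [-18.6  41.9] [71.2 41.1] 82.4
side [291 208  17  12 177] n 177 mean [ 0.5757 -0.0822  0.0896] slopes deg [-0.04  1.62] local rect [ -14.5 -122.3] [70.8 44. ] 85.0
```

Both tiles check out in both views. Unrolling, then carrying the spatula home.

```bash
python3 -m inch '[0.002,0.0258,0,0,0,-9,0,0.002,0.0258,0,0,0,-9,0,0.002,0.0258,0,0,0,-9,0,0.002,0.0258,0,0,0,-9,0,0.002,0.0258,0,0,0,-9,0,0.002,0.0258,0,0,0,-9,0,0.001,0.0258,0,0,0,-9,0,0.001,0.0258,0,0,0,-9,0,0.001,0.0258,0,0,0,-9,0,0.001,0.0258,0,0,0,-9,0,0.001,0.0258,0,0,0,-9,0,0,0,0,0,0,0,0]';python3 - <<'E'
from go import *
log();f,F=forkframe(); print(f.round(4),F.as_euler('ZYX',degrees=True).round(1))
togo((.571,-.354,.24),-3.2,0)
E
```

```text
clock: 50.62
tool_pos: [0.458, -0.0873, 0.3521]
orientation: [-88.2, 46.6, 93.4]
force: [-0.8, -0.6, -3.5]
opening: 0.0217
t 50.62 J [ -9.8  11.  -10.7 -42.4 -82.9 112.6] p [ 0.458  -0.0873  0.3521] F [-0.8 -0.6 -3.5] open 0.0217
[0.5662 0.0302 0.2318] [ 2.1  1.2 -1.6]
shift [-0.2602  0.2717  0.0221] turn [ 2.93  4.57 -1.63]
ik [ -42.   31.   17.  -35. -105.  128.] 0.0
```

```bash
python3 -m inch '[-0.034,0.034,0.003,0.4,0.6,-0.2,0,-0.037,0.038,0.003,0.4,0.6,-0.2,0,-0.037,0.038,0.003,0.4,0.6,-0.2,0,-0.037,0.038,0.003,0.4,0.6,-0.2,0,-0.037,0.038,0.003,0.4,0.6,-0.2,0,-0.037,0.038,0.003,0.4,0.6,-0.2,0,-0.03,0.03,0.003,0.4,0.6,-0.2,0,0,0,0,0,0,0,0,0,0,0,0,0,0,0]';python3 - <<'E'
from go import *
log();f,F=forkframe(); print(f.round(4),F.as_euler('ZYX',degrees=True).round(1))
togo((.571,-.354,.2),-3.2,0); forkmeas()
E
```

```text
clock: 51.75
tool_pos: [0.4404, -0.4452, 0.3547]
orientation: [-88.1, 46.2, 89.1]
force: [0.3, -0.2, -3.5]
opening: 0.0216
t 51.75 J [ -40.4   29.2   13.7  -33.3 -103.4  128.2] p [ 0.4404 -0.4452  0.3547] F [ 0.3 -0.2 -3.5] open 0.0216
[ 0.5572 -0.3357  0.2349] [-2.4  1.3 -1.2]
shift [ 0.0159  0.0408 -0.011 ] turn [-0.34  1.56 -1.21]
ik [ -42.   33.   15.  -34. -101.  131.] 0.0
fork pts 11642 slopes x,y deg [-0.12 -0.02] z0 mm -1.66 x range -0.06 0.006
```

```bash
cat >> go.py <<'E'
RH=R.from_euler('xyz',[-90.2,45.1,86.5],degrees=True); PH=np.array([.4499,-.4642,.1977])
def home(dz=0): plan(p=PH+[0,0,dz],Rt=RH)
E
python3 -c "
from go import *
home(.06)"; python3 -m inch '[0.014,0.019,-0.006,-0.2,0.9,-0.7,0,0.014,0.019,-0.006,-0.2,0.8,-0.6,0,0.008,0.014,0,0,0,0,0,0,0,0,0,0,0,0,0,0,0,0,0,0,0]';python3 - <<'E'
from go import *
log();home(.06);home(.03)
E
```

```text
shift [ 0.0569  0.0805 -0.0125] turn [-0.3   1.78 -1.11]
clock: 52.42
tool_pos: [0.453, -0.4556, 0.2869]
orientation: [-90.2, 44.8, 86.8]
force: [0.3, -0.2, -3.3]
opening: 0.0215
t 52.42 J [-41.1  33.9  12.6 -34.5 -98.6 132.1] p [ 0.453  -0.4556  0.2869] F [ 0.3 -0.2 -3.3] open 0.0215
shift [0.0143 0.0269 0.0027] turn [0.15 0.19 0.32]
shift [0.0355 0.0482 0.0027] turn [0.15 0.19 0.32]
```

```bash
python3 -m inch '[0.009,0.018,0.0027,0.1,0.2,0.3,0,0.009,0.011,0,0,0,0,0,0.009,0.009,0,0,0,0,0,0.004,0.004,0,0,0,0,0,0,0,0,0,0,0,0]';python3 - <<'E'
from go import *
log();home(.03);home(.0); forkmeas()
s=snap('wrist','w30.png');s=snap('side','d30.png')
E
```

```text
clock: 53.05
tool_pos: [0.4495, -0.464, 0.2322]
orientation: [-90.3, 45.1, 86.4]
force: [-0.5, 0.3, -2.6]
opening: 0.0219
t 53.05 J [-41.6  37.3  10.7 -33.8 -94.  135.4] p [ 0.4495 -0.464   0.2322] F [-0.5  0.3 -2.6] open 0.0219
shift [ 0.003   0.0033 -0.0004] turn [ 0.05 -0.07 -0.04]
shift [ 0.0243  0.0244 -0.0002] turn [ 0.05 -0.07 -0.04]
fork pts 11665 slopes x,y deg [-0.21 -0.02] z0 mm -1.99 x range -0.06 0.006
```

View pics/w30.png

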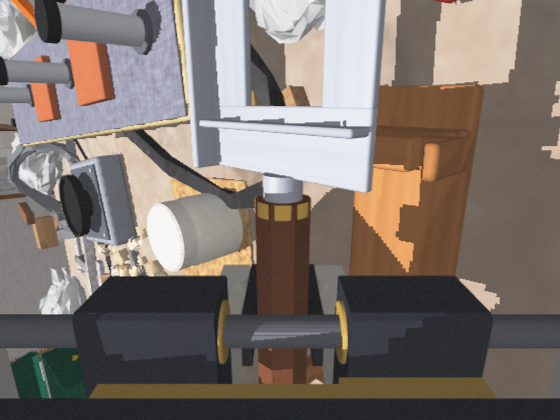

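```bash
python3 -m inch '[0.008,0.008,0,0,0,0,0,0.006,0.006,0,0,0,0,0,0.004,0.004,0,0,0,0,0,0,0,0,0,0,0,0]';python3 -c "
from go import *
log();home(0);forkmeas()"
```

```text
clock: 53.7
tool_pos: [0.4501, -0.4642, 0.2066]
orientation: [-90.5, 45.2, 86.3]
force: [0.6, 0.0, -4.0]
opening: 0.0216
t 53.7 J [-41.6  38.9   9.8 -33.8 -91.9 136.9] p [ 0.4501 -0.4642  0.2066] F [ 0.6  0.  -4. ] open 0.0216
shift [0.0063 0.0063 0.0002] turn [ 0.15 -0.15 -0.15]
fork pts 11750 slopes x,y deg [-0.21 -0.02] z0 mm -1.97 x range -0.06 0.006
```

```bash
python3 -m inch '[0.003,0.003,0,0.1,-0.1,-0.1,0,0.0025,0.0025,0,0,0,0,0]';python3 -m inch '[0.001,0.001,0,0,0,0,0,0,0,0,0,0,0,0]';python3 -c "
from go import *
log();home(0);forkmeas()"
```

```text
clock: 54.0
tool_pos: [0.45, -0.4643, 0.1995]
orientation: [-90.3, 45.2, 86.5]
force: [-3.5, 1.5, -0.6]
opening: 0.0219
clock: 54.25
tool_pos: [0.4498, -0.4643, 0.1978]
orientation: [-90.3, 45.1, 86.5]
force: [0.0, 0.0, -0.9]
opening: 0.0214
t 54.25 J [-41.6  39.5   9.6 -33.7 -91.4 137.2] p [ 0.4498 -0.4643  0.1978] F [ 0.   0.  -0.9] open 0.0214
shift [ 0.0001  0.     -0.0001] turn [ 0.08 -0.01 -0.04]
fork pts 11713 slopes x,y deg [-0.12  0.03] z0 mm -1.56 x range -0.06 0.006
```

Exactly back at the grasp pose, and the rest now carries the weight (−0.9 N). Releasing and withdrawing.

```bash
python3 -m inch '[0,0,0,0,0,0,0.03,0,0,0,0,0,0,0.04,0,0,0,0,0,0,0.04,0,0,0,0,0,0,0.04]';python3 -m inch '[-0.01,0,0,0,0,0,0.04,-0.03,0,0,0,0,0,0.04,-0.05,0,0,0,0,0,0.04,-0.04,0,0,0,0,0,0.04,0,0,0,0,0,0,0.04]';python3 - <<'E'
from go import *
log(); snap('wrist','w31.png'); snap('scene','s31.png')
E
```

```text
clock: 54.8
tool_pos: [0.4504, -0.4646, 0.1989]
orientation: [-90.5, 45.2, 86.4]
force: [-0.9, -0.5, 0.3]
opening: 0.0399
clock: 55.42
tool_pos: [0.4439, -0.56, 0.2959]
orientation: [-90.4, 45.3, 86.4]
force: [0.8, 0.6, -0.2]
opening: 0.0398
t 55.42 J [ -46.8   40.2   24.9  -32.2 -106.1  133.4] p [ 0.4439 -0.56    0.2959] F [ 0.8  0.6 -0.2] open 0.0398
```

View pics/s31.png

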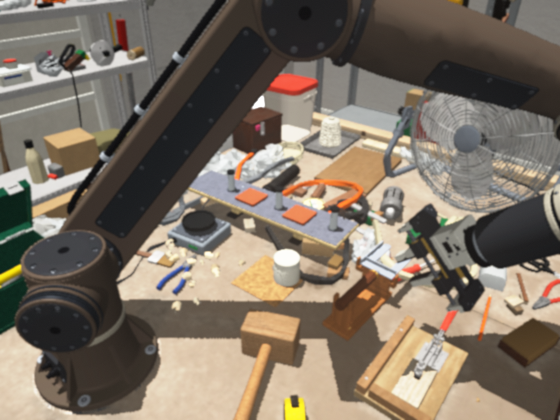

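View pics/w31.png

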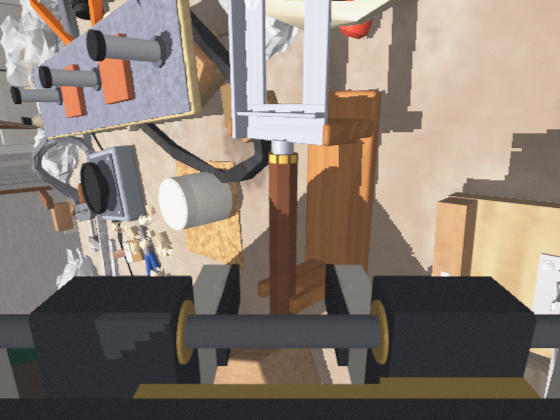

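The spatula is back in its rest and both tiles show clay. The jar stands near the mat's right edge. Measuring the jar and the spatula.

```bash
cat > jar.py <<'E'
from sp import *
def jar():
    for n in('scene','side'):
        s=snap(n);P=pts(s);X,Y,Z=P[...,0],P[...,1],P[...,2]
        m=(abs(Z-.071)<.005)&(X>.3)&(X<.5)&(Y<-.04)&(Y>-.27)
        nn,lab,st,ce=cv2.connectedComponentsWithStats(m.astype(np.uint8))
        if nn<2: continue
        i=1+np.argmax(st[1:,4]); q=P[lab==i]; c,r=cv2.minEnclosingCircle((q[:,:2]*1000).astype(np.float32))
        pl=np.linalg.lstsq(np.c_[q[:,:2],np.ones(len(q))],q[:,2],rcond=None)[0]
        print(n,'jar',np.round(c,1),round(r,1),'z',np.median(q[:,2]).round(4),'mean',q.mean(0).round(4),'tilt',pl[:2].round(3))
def spat():
    for n in('scene','side'):
        s=snap(n); q=meas(s); r=cv2.minAreaRect((q[:,:2]*1000).astype(np.float32)); print(n,'spat',len(q),'mean',q.mean(0).round(4),q.min(0).round(3),q.max(0).round(3),np.median(q[:,2]).round(4))
if __name__=='__main__': jar(); spat()
E
python3 jar.py
```

```text
scene jar [ 432.8 -149. ] 33.7 z 0.0714 mean [ 0.4301 -0.1519  0.0713] tilt [0.013 0.011]
scene spat 751 mean [ 0.5477 -0.344   0.0844] [ 0.5   -0.395  0.076] [ 0.621 -0.295  0.098] 0.0828
side spat 1015 mean [ 0.5561 -0.3464  0.0846] [ 0.5   -0.401  0.076] [ 0.62  -0.295  0.096] 0.0831
```

Run:
```python
from go import *
RD=Rxy([0,0,-1],[0,-1,0]); plan(p=[.42,-.17,.40],Rt=RD); print(kin.ik(np.array([.42,-.17,.4]),RD.as_matrix(),kin.PRM,kin.S,ctrl.get_obs()['joint_pos'])); world([0,0,.04]); world([0,.05,0])
```

```text
shift [ 0.1959 -0.3483  0.0458] turn [-2.96 -1.29 45.  ]
(array([ 3.00724056e+00, -7.16247890e-01, -2.63351668e+01,  4.70973251e-16,
       -6.43810811e+01,  8.69927594e+01]), np.float64(1.3231951962030355e-13))
tool shift for world [0, 0, 0.04] [-0.0283 -0.0283 -0.    ]
tool shift for world [0, 0.05, 0] [ 0.0353 -0.0353  0.0027]
```

```bash
python3 -m inch '[-0.037,-0.037,0,0,0,0,0.05,-0.037,-0.037,0,0,0,0,0.07,0.015,-0.03,0.005,-0.6,-0.3,9,0.0876,0.015,-0.03,0.005,-0.6,-0.3,9,0.0876,0.015,-0.03,0.005,-0.6,-0.3,9,0.0876,0.01,-0.03,0.005,-0.6,-0.3,9,0.0876,0.01,-0.03,0.005,-0.6,-0.3,9,0.0876,0,0,0,0,0,0,0.0876]'
python3 - <<'E'
from go import *
log(); RD=Rxy([0,0,-1],[0,-1,0]); plan(p=[.42,-.17,.40],Rt=RD)
E
```

```text
clock: 56.72
tool_pos: [0.4238, -0.3868, 0.4032]
orientation: [54.2, 89.0, -125.0]
force: [0.3, -0.3, 0.8]
opening: 0.0875
t 56.73 J [-22.5  11.1 -13.    1.1 -66.1 112.8] p [ 0.4238 -0.3868  0.4032] F [ 0.3 -0.3  0.8] open 0.0875
shift [ 2.000e-04 -2.169e-01  9.000e-04] turn [ 0.77  0.57 -0.8 ]
```

```bash
python3 -m inch '[0,-0.05,0,0.4,0.3,-0.4,0.0876,0,-0.055,0,0.4,0.3,-0.4,0.0876,0,-0.055,0,0,0,0,0.0876,0,-0.05,0,0,0,0,0.0876,0,0,0,0,0,0,0.0876,0,0,0,0,0,0,0.0876]'
python3 - <<'E'
from go import *
log(); snap('wrist','w32.png')
E
```

```text
clock: 57.48
tool_pos: [0.4247, -0.1704, 0.4028]
orientation: [-92.0, 89.7, 88.1]
force: [-0.7, -0.0, 0.0]
opening: 0.0876
t 57.48 J [  2.7  -0.3 -25.4  -0.4 -64.9  87.5] p [ 0.4247 -0.1704  0.4028] F [-0.7 -0.   0. ] open 0.0876
```

View pics/w32.png

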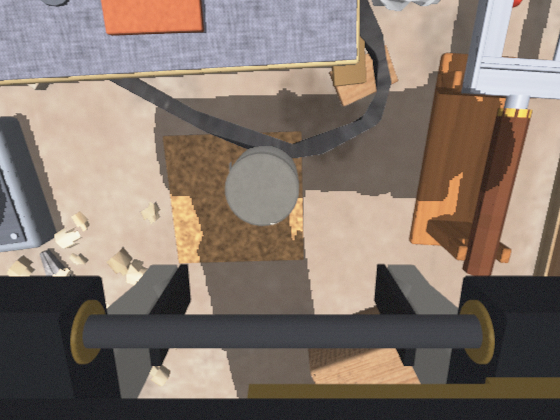

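Looking down (up in the picture = +x, left = +y): jar lid at (262,187), with the hose just beyond it at rows 130–157. With the jaws opening along y the fingers clear the hose.

Run:
```python
from go import *
s=snap('wrist');P=pts(s);X,Y,Z=P[...,0],P[...,1],P[...,2]
m=(abs(Z-.071)<.006)&(abs(X-.43)<.06)&(abs(Y+.15)<.06)
q=P[m]; c,r=cv2.minEnclosingCircle((q[:,:2]*1000).astype(np.float32)); print('jar',np.median(q,0).round(4),np.round(c,1),round(r,1), np.linalg.lstsq(np.c_[q[:,:2],np.ones(len(q))],q[:,2],rcond=None)[0].round(4))
for a in [(165,135),(303,133),(303,261),(174,262)]: print(a,ray(s,*a,.003).round(4))
k=P.reshape(-1,3); 
for y in np.arange(-.24,-.06,.01):
    w=k[(abs(k[:,1]-y)<.005)&(abs(k[:,0]-.43)<.018)&(np.hypot(k[:,0]-.431,k[:,1]+.151)>.036)&(k[:,2]<.2)]
    if len(w): print(round(y,3),w[:,2].max().round(3),end=' ')
plan(grasp=[c[0]/1000,c[1]/1000,.056],Rt=Rxy([0,0,-1],[0,-1,0]))
```

```text
jar [ 0.4343 -0.1514  0.0709] [ 432.8 -151.2] 32.1 [-0.0041  0.0016  0.0729]
(165, 135) [ 0.4739 -0.0511  0.003 ]
(303, 133) [ 0.476  -0.1896  0.003 ]
(303, 261) [ 0.3368 -0.192   0.003 ]
(174, 262) [ 0.3351 -0.0481  0.003 ]
-0.24 0.002 -0.23 0.002 -0.22 0.002 -0.21 0.001 -0.2 0.002 -0.19 0.004 -0.18 0.004 -0.12 0.033 -0.11 0.004 -0.1 0.005 -0.09 0.005 -0.08 0.006 -0.07 0.005 shift [ 0.1877 -0.0188 -0.0083] turn [-0.03  0.01  0.33]
```

```bash
python3 -m inch '[0.05,-0.012,-0.005,0,0,0.3,0.0876,0.05,-0.009,-0.004,0,0,0,0.0876,0.04,0,0,0,0,0,0.0876,0.02,0,0,0,0,0,0.0876,0,0,0,0,0,0,0.0876]'
python3 - <<'E'
from go import *
plan(grasp=[.4335,-.1513,.056],Rt=Rxy([0,0,-1],[0,-1,0]))
E
```

```text
clock: 58.2
tool_pos: [0.435, -0.1549, 0.2384]
orientation: [164.5, 90.0, -16.1]
force: [0.2, -0.7, -0.3]
opening: 0.0878
shift [ 0.0234 -0.0036  0.0016] turn [-0.62 -0.01 -0.  ]
```

```bash
python3 -m inch '[0.008,-0.0036,0.0016,-0.5,0,0,0.0876,0.007,0,0,0,0,0,0.0876,0.005,0,0,0,0,0,0.0876,0.002,0,0,0,0,0,0.0876,0,0,0,0,0,0,0.0876]'
python3 - <<'E'
from go import *
log();plan(grasp=[.4335,-.1513,.056],Rt=Rxy([0,0,-1],[0,-1,0]))
E
```

```text
clock: 58.82
tool_pos: [0.4346, -0.1521, 0.2173]
orientation: [-179.1, 89.7, 0.7]
force: [0.2, 0.3, 0.2]
opening: 0.0877
t 58.83 J [  5.3  13.  -39.5   0.  -37.2  84.5] p [ 0.4346 -0.1521  0.2173] F [0.2 0.3 0.2] open 0.0877
shift [ 0.0023 -0.0008  0.0011] turn [-0.18 -0.26  0.  ]
```

```bash
python3 -m inch '[0.001,-0.0008,0.001,0,0,0,0.06,0,0,0,0,0,0,0.05,0,0,0,0,0,0,0.05,0,0,0,0,0,0,0.05]'; python3 -m inch '[-0.015,0,0,0,0,0,0.05,-0.02,0,0,0,0,0,0.05,0,-0.015,0.014,0,0,0,0.05,0,-0.016,0.014,0,0,0,0.05,0,0,0,0,0,0,0.05]'
python3 - <<'E'
from go import *
log();plan(p=[.4055,-.120,.217],Rt=Rxy([0,0,-1],[0,-1,0]))
E
```

```text
clock: 59.32
tool_pos: [0.4337, -0.1511, 0.2168]
orientation: [-178.7, 89.7, 1.1]
force: [0.3, 0.3, -1.2]
opening: 0.0654
clock: 59.95
tool_pos: [0.4038, -0.1195, 0.2515]
orientation: [-162.1, 89.9, 17.6]
force: [0.6, -0.1, -2.4]
opening: 0.0651
t 59.95 J [ 10.6   6.2 -41.9  -0.  -41.7  79.2] p [ 0.4038 -0.1195  0.2515] F [ 0.6 -0.1 -2.4] open 0.0651
shift [ 0.0345  0.0005 -0.0016] turn [-0.26 -0.12  0.04]
```

```bash
python3 -m inch '[0.014,0,-0.0016,0,0,0,0.05,0.01,0,0,0,0,0,0.05,0.005,0,0,0,0,0,0.05,0,0,0,0,0,0,0.05]'; python3 -c "
from go import *
log()"
```

```text
clock: 60.45
tool_pos: [0.4064, -0.1199, 0.2215]
orientation: [-168.5, 89.9, 11.3]
force: [0.3, 0.1, -1.6]
opening: 0.0654
t 60.45 J [ 10.5   9.5 -43.6  -0.  -36.8  79.3] p [ 0.4064 -0.1199  0.2215] F [ 0.3  0.1 -1.6] open 0.0654
```

```bash
python3 -m inch '[0.003,0,0,0,0,0,0.05,0.002,0,0,0,0,0,0.05]'; python3 -m inch '[0.001,0,0,0,0,0,0.05]'
```

```text
clock: 60.7
tool_pos: [0.4067, -0.12, 0.2167]
orientation: [-171.3, 89.8, 8.5]
force: [-8.3, 5.6, 24.4]
opening: 0.0653
clock: 60.82
tool_pos: [0.4067, -0.12, 0.2166]
orientation: [-176.1, 89.9, 3.7]
force: [-8.5, 6.3, 28.2]
opening: 0.0653
```

Seated on the mat; releasing and rising.

```bash
python3 -m inch '[0,0,0,0,0,0,0.05,0,0,0,0,0,0,0.075,0,0,0,0,0,0,0.0876,0,0,0,0,0,0,0.0876]'; python3 -m inch '[-0.02,0,0,0,0,0,0.0876,-0.05,0,0,0,0,0,0.0876,-0.06,0,0,0,0,0,0.0876,-0.06,0,0,0,0,0,0.0876,0,0,0,0,0,0,0.0876,0,0,0,0,0,0,0.0876,0,0,0,0,0,0,0.0876]'
python3 - <<'E'
from go import *
import jar as j
log(); snap('wrist','w33.png'); snap('scene','s33.png')
s=snap('wrist');P=pts(s);X,Y,Z=P[...,0],P[...,1],P[...,2]
m=(abs(Z-.071)<.006)&(abs(X-.41)<.06)&(abs(Y+.12)<.06)
q=P[m]; c,r=cv2.minEnclosingCircle((q[:,:2]*1000).astype(np.float32)); print('jar',np.median(q,0).round(4),np.round(c,1),round(r,1), np.linalg.lstsq(np.c_[q[:,:2],np.ones(len(q))],q[:,2],rcond=None)[0].round(4))
j.jar();j.spat();claymeas('scene');claymeas('side')
E
```

```text
clock: 61.32
tool_pos: [0.4074, -0.1199, 0.2175]
orientation: [-176.2, 89.7, 3.7]
force: [0.9, 0.0, -0.2]
opening: 0.0861
clock: 62.2
tool_pos: [0.406, -0.1202, 0.4123]
orientation: [168.1, 89.9, -12.1]
force: [0.3, 1.0, 0.3]
opening: 0.0875
t 62.2 J [ 10.5  -4.5 -28.2   0.  -66.2  79.3] p [ 0.406  -0.1202  0.4123] F [0.3 1.  0.3] open 0.0875
jar [ 0.4071 -0.1206  0.0709] [ 405.3 -120.8] 32.3 [-0.0037  0.0016  0.0725]
scene jar [ 404.1 -119.5] 33.6 z 0.0714 mean [ 0.4028 -0.1214  0.0713] tilt [0.013 0.022]
side jar [ 404.3 -122. ] 33.4 z 0.0722 mean [ 0.4038 -0.1269  0.0717] tilt [0.002 0.045]
scene spat 822 mean [ 0.5518 -0.3474  0.0843] [ 0.5   -0.395  0.076] [ 0.622 -0.296  0.097] 0.0828
side spat 1010 mean [ 0.5562 -0.3466  0.0847] [ 0.5   -0.401  0.077] [ 0.62  -0.294  0.097] 0.0831
scene [236 191  31  15 271] n 271 mean [0.5688 0.0845 0.0889] slopes deg [0.93 0.96] local rect [-4.5 46. ] [71.  70.6] 0.0
scene [283 205  33  20 381] n 381 mean [ 0.5849 -0.0764  0.089 ] slopes deg [0.75 0.35] local rect [  -2.6 -116.4] [79.5 71.7] 86.2
side [282 188  14  10 116] n 116 mean [0.5629 0.082  0.09  ] slopes deg [-0.73  1.39] local rect [-19.3  42.1] [71.6 40.7] 80.7
side [291 208  17  12 178] n 178 mean [ 0.5757 -0.0826  0.0897] slopes deg [-0.02  1.34] local rect [ -14.5 -122. ] [72.5 43.9] 81.2
```

View pics/s33.png

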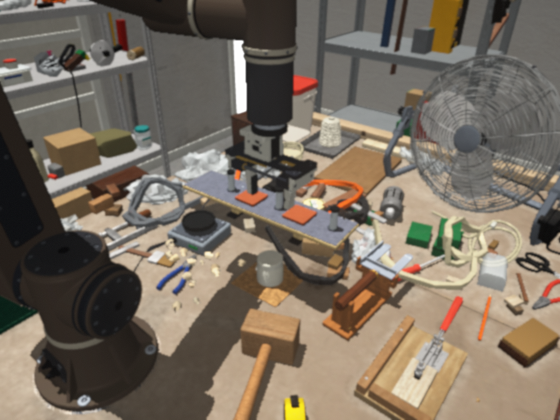

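View pics/w33.png

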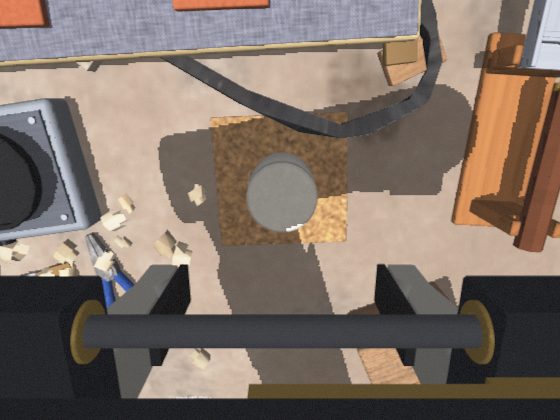

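Jar is centred. One last like-for-like check of the spatula against the start numbers, without moving.

Run:
```python
from h import *
for n in ['scene','side']:
    s=snap(n); P=pts(s); hsv=cv2.cvtColor(s['color'],cv2.COLOR_RGB2HSV); X,Y,Z=P[...,0],P[...,1],P[...,2]
    def show(name,m):
        q=P[m]; print(n,name,m.sum(),q.mean(0).round(4),np.median(q,0).round(4))
    st=(X>0.46)&(X<0.75)&(Y>-0.42)&(Y<-0.22)
    show('fork',st&(Z>0.077)&(Z<0.086)&(hsv[...,1]<70)); show('fence',st&(Z>0.088)&(Z<0.1)&(hsv[...,1]<90))
    show('handle',(X>0.25)&(X<0.56)&(Y>-0.42)&(Y<-0.22)&(Z>0.083)&(Z<0.097))
    m=(X>.36)&(X<.5)&(Y>-.375)&(Y<-.31)&(Z>.085)&(Z<.096)&(hsv[...,0]<14); q=P[m]; print('handle line slope',np.polyfit(q[:,0],q[:,1],1).round(4))
    print('jar z', np.median(Z[(abs(X-.405)<.02)&(abs(Y+.12)<.02)]))
```

```text
scene fork 637 [ 0.5552 -0.3486  0.0821] [ 0.5529 -0.3487  0.0821]
scene fence 163 [ 0.5442 -0.3299  0.0917] [ 0.5308 -0.3138  0.0916]
scene handle 798 [ 0.4588 -0.3453  0.0885] [ 0.4607 -0.3471  0.0888]
handle line slope [-0.0618 -0.3197]
jar z 0.3550201720314628
side fork 809 [ 0.5591 -0.3459  0.0824] [ 0.5565 -0.3432  0.0826]
side fence 202 [ 0.5497 -0.3243  0.0918] [ 0.5426 -0.314   0.0919]
side handle 854 [ 0.465  -0.3483  0.0883] [ 0.4707 -0.3516  0.0884]
handle line slope [-0.0393 -0.3349]
jar z 0.36497819578082735
```

```bash
python3 -c "
from plant import ctrl
print(ctrl.close_job())"
```

```text
the job is handed in; nothing more can be done
None
```

The job is done and handed in at about 62 s of the 208 s allowed. No verdict was reported.

- **Grit:** I pressed the dish fully down with the jar for over a second. The rim dropped 12 mm with about 12 N on the wrist. I then put the jar back on its mat.
- **Jar knocked:** While I was working on the tiles, the jar was knocked about 40 mm off the middle of its mat. I put it back after the spatula was in its rest. It now stands upright, released, within about 3 mm of the middle.
- **Tiles:** Two tiles were there, on the right and left posts; the middle post was empty. Both now lie flat on the felt, bare clay side up, with tops at 0.089 m. In the stand's frame they are at about (−3, −120) and (−5, +46) mm. The gripper stayed clear of both.
- **Spatula:** It is back in its rest, and its fork, fence and handle readings match the start to within about 2 mm.

**Checks that disagreed:**
- The side camera saw only part of each tile, so its tile positions are off; I used the scene and wrist cameras for those.
- The side view's slope on the jar lid (0.045) is larger than the wrist view's (0.004); I trusted the wrist view.
- Two readings in the last script (jar height and handle slope) were spoiled, the jar height because the gripper was in the view, so I ignored both. The jar's height had already been checked at 0.071 m.

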